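Fit the snap ring that keeps the bearing on a banding wheel's spindle

TASK

Fit the snap ring on the spindle of the banding wheel so that its bearing is held: put the pliers' pins into the ring's two eyes, open it just enough to pass over the spindle, slide it down until you feel it lie on the bearing, and let it close into the groove there. Then stand the pliers back in the slot of their block. Handle the ring with the pliers only, never overstretch it, press lightly on the tray and the wheel (pins bend, bearings dent), and leave the other things on the table where they are.

Things in the scene. Friction and masses are not known exactly. Their poses are not given: they have to be found in the camera images.
- ring_centre (a point): Centre of the bore of the dark steel snap ring (half-way up its 3 mm), which lies flat in the tray. Its x axis points from the ring's back to its gap, z up. Relaxed: bore 37 mm, outside 50 mm. The two eyes flank the gap: round holes of 6.8 mm in 13 mm lugs, centres 23.5 mm ahead of the ring's centre (+x) and 11 mm to either side.
- ring_l (a joint): How far each arm of the ring is sprung open, rad: 0 relaxed, eyes 22 mm apart centre to centre; 0.17 eyes 36 mm apart, scrapes over the spindle; 0.26 eyes 43 mm apart, clears it by 1 mm all round if the spindle's axis is then 3 mm ahead (+x) of ring_centre; over 0.36 (eyes 51 mm) it is overstretched. The eyes pull together with 2 N, rising to about 9 N at 0.26.
- ring: The same ring, 36 g; origin at its centre on the underside, same axes as ring_centre.
- pliers_grip (a point): Midway between the red handles of the snap-ring pliers where they are to be gripped: flats 22 mm wide, 12 mm high, 60 mm apart over their backs (across y). z up the handles. The pliers stand in the block, pins down. Their pins are 3 mm thick, 4 mm long below a square shoulder; the pin ends are 97 mm below this point, the handle tops 29 mm above it.
- pliers_l (a joint): How far each half of the pliers is swung by squeezing the handles, rad: 0 at rest, pins 19 mm apart centre to centre; 0.03 pins 22 mm apart, flats 58 mm; 0.31 pins 50 mm, flats about 32 mm. The pins push on the outer side of the eyes. A spring opens the handles: 16 N at rest, 33 N at 0.31 with the ring. Squeezing also makes the pins' distance below the flats grow by 2 to 3 mm.
- pliers: The pliers as a whole, about 140 g; origin at the pivot, 45 mm below pliers_grip and 52 mm above the pin ends; same axes.
- block_slot (a point): Middle of the slot's mouth on the top of the wooden pliers block (80 x 110 mm, 56 mm high, fixed). The slot is 15.5 mm along x, 37 mm along y, 50 mm deep. The pliers' joint (22 mm square) rests on its edges; standing there, pliers_grip is 55 mm above this point and the pin ends are 14 mm above the table; x and y axes of block and pliers agree.
- wheel_axis (a point): Point on the table on the upright axis of the banding wheel base (green foot of 152 mm, head taken off). The 68 mm bearing's upper face is 65 to 85 mm above the table: the clamped column's height is not known, so feel for it. Above that face: groove 5 mm high, 36 mm thick; then the spindle, 40 mm thick for 14 mm, then 15 mm of taper to 30 mm at its top, 34 mm above the face.
- wheel: The whole banding wheel base with its column, bearing and spindle; fixed; origin at wheel_axis.
- tray: Blue parts tray 110 x 130 mm, fixed, rim 14 mm high; origin under its centre on the table. Its floor, on which the ring lies, is 4 mm above the table.
- wheel_head: Bystander: the wheel's 220 mm aluminium head, lying face down, 34 mm high with its socket; origin under its centre.
- jar_yellow: Bystander: glass jar with yellow lid, 64 mm wide, 90 mm high; origin under its centre.
- jar_red: Bystander: glass jar with red lid, 54 mm wide, 75 mm high; origin under its centre.
- glue: Bystander: white bottle with red cap, 64 mm wide, 160 mm high; origin under its centre.
- vase: Bystander: white bisque vase, 90 mm wide, 125 mm high; origin under its centre.
- driver: Bystander: red screwdriver, 180 mm, lying on the table.
- spacer: Bystander: brass spacer of 26 mm, 6 mm high, lying in the tray beside the ring.
- bowl: Bystander: terracotta bowl, 124 mm wide, 45 mm high; origin under its centre.
There are look-alikes about, which are no part of the job. Of the things like the pliers, leave any that is purple; of the rest the smaller one is meant.

How it is judged:
On the way, in this order (a step that is already met when the one before it is completed fails the run):
1. the ring hangs spread on the pliers' pins by its eyes, clear of the tray (value of joint ring_l above 0.06 rad and height (world z) of ring_centre above 0.02 m and contact force between pliers and ring above 1 N), for 0.2 s.
2. the ring has closed round the spindle below its thick part, level: in the groove (value of joint ring_l below 0.05 rad and z of ring_centre in the frame of wheel_axis between 0.06 and 0.0895 m and horizontal distance between ring_centre and wheel_axis below 0.0025 m and angle between ring_centre's own z axis and vertical below 0.1 rad), for 0.2 s.
At the end, for the whole second after the job is handed in: The ring is closed in the groove: relaxed, level, within 2.5 mm of the spindle's axis, its centre 60 to 89 mm above the table (closed, it can be there only in the groove). The pliers stand upright in the slot, grip point within 8 mm sideways of it and 48 to 61 mm above it (all of step 2 and horizontal distance between pliers_grip and block_slot below 0.008 m and z of pliers_grip in the frame of block_slot between 0.048 and 0.061 m and angle between pliers_grip's own z axis and vertical below 0.1 rad); the robot touches nothing.
It fails at once if the ring is overstretched (sprung more than 0.36 rad) (value of joint ring_l above 0.36 rad).
It fails at once if the fingers touch the ring (contact force between the fingers and ring above 0.5 N).
It fails at once if the ring or the pliers press on the wheel with more than 20 N (contact force between any of ring, pliers and wheel above 20 N).
It fails at once if the ring or the pliers press on the tray with more than 20 N (contact force between any of pliers, ring and tray above 20 N).
It fails at once if a bystander is moved by more than 30 mm (distance of any of wheel_head, jar_yellow, jar_red, glue, vase, driver, spacer, bowl from where it was at the start of the episode above 0.03 m).
It also fails if it takes over 72 s, if anything falls off the work surface, if the arm or the gripper's body presses on something with over 40 N, if the wrist force passes 120 N, or if a joint passes its speed limit or range.

ROBOT

A 6-joint arm with a two-finger parallel gripper is mounted at the origin on the work surface. World frame = base frame: x ahead of the robot, y to its left, z up, the work surface at z = 0. Lengths are in m, angles in rad, forces in N, time in s.
With the tool pointing down it reaches from about 0.35 to 0.975 m from the base axis. Payload 4.9 kg.
Tool frame: the origin (TCP) lies on the front face of the gripper's body, between the roots of the fingers; the fingertips stand 73 mm ahead of it and the grasp point (between the pads) lies 54 mm ahead of it (tip_extent is the distance from the TCP to the fingertips, in m); y points along the fingers, x is the direction in which the jaws open and shut, and the axes are right-handed (so a half turn about y gives the same grasp; the last joint's range is limited). The gripper opens to 85 mm and grips with 20 to 120 N. Pads are 22 mm wide; open, the fingers measure 114 mm over their backs; the gripper's body (76 mm by 85 mm) begins 54 mm behind the grasp point. The pads swing forward as they close: fully open they stand 13 mm farther back than shut.
Start: joints at [-1.391, 0.053, 1.613, -0, 1.476, -0.119], TCP at [0.184, -0.597, 0.304] pointing down, gripper open.
Joint ranges: [-3.01, 3.01], [-1.01, 2.22], [0.06, 2.58], [-1.02, 4.17], [0.09, 2.62], [-3.14, 3.14]. Speed limits (rad/s): [2.57, 2.57, 3.14, 3.14, 3.14, 3.14].

INTERFACE

Orientations are given as a unit quaternion [w, x, y, z].
In Python, from plant import state, grab_frame, camera_info, job_done, tip_extent gives the robot as it stands.
- The arm moves only by the tool carry_out, never from a script. Its argument "rows" is a list that holds one entry, the list of rows, each a list of 7 numbers: the turn, a rotation vector about the world's x, y, z as a fraction of full scale, then the shift along the world's x, y, z as a fraction of full scale, then the finger opening in mm, from 0 to 85.4. A call has 1 to 5 rows; each row shifts and turns the commanded pose from where the row before left it; what a row does not reach is not made up. Full scale, the value 1, is 40 mm for a shift and 4 degrees for a turn. A row lasts 1/10 s, in which the tool goes at most 50 mm and 8.59 degrees, less where a joint would pass 70% of its speed; a pose out of reach is approached as far as the arm can. A call with a number of a shift or a turn outside -1 to 1 is refused whole. A call with a gripper value outside its range is refused whole. The fingers move at their own pace and stop on an object; the grip force is fixed at half the most. Time passes only in rows, so rows that do not move let the fingers close. It gives the time, the measured TCP pose, the force and the opening at its end, in the units of the state.
- state(): the state, without advancing time (a new reading comes with each control period).
- grab_frame(name): name is "scene" or "top"; returns the picture (480x640x3 uint8, blue, green, red); there is no depth.
- camera_info(name): a dict with "intrinsics" (3x3 intrinsics, pixels), "xyz" and "rotation" of the camera in the world. Camera axes: x right, y down, z forward; pixel columns grow to the right and rows downward; lengths in m; the calibration is good to about 2 mm. A picture is of the moment at which its call begins. camera_info takes no time and is no camera call.
- job_done(): hands the job in, once; it reports no verdict.
The state is a dict: "time": time; "joint_pos": joint angles; "joint_vel": joint speeds; "joint_efforts": joint torques, N m; "tool_pos": TCP position; "tool_rot": TCP orientation; "contact_force": force on the tool from outside, world axes, zero at the start; "ft_torque": the same for the moment, N m; "gripper_width": opening from 0.0 (shut) to 1.0 (fully open).
Only numpy, scipy, OpenCV 4.12 (cv2) and the standard library are available. Lean on these libraries where they do the work, as an engineer would, in place of code of your own. Each camera call takes 0.05 s, during which the arm holds its last target.

## Working session

There is one attempt and no reset: what is moved stays moved. The work goes in short steps, Python scripts to look and compute and a tool call to move; the robot and the scene stay as the last step left them, time stands still between calls to the robot, and variables do not carry over. Pictures are saved under pics/ and viewed, and the job is handed in when it is done.

Besides the shell and the picture viewer there is one more tool, called after "Emit:" as name(argument=value, ...), one argument or row to a line, values as JSON. carry_out: Moves the arm, as the interface text tells. Shift numbers are shares of 40 mm and turn numbers shares of 4 degrees, none past 1 either way. Its arguments: {"type":"object","properties":{"rows":{"type":"array"}},"required":["rows"]}

```bash
ls; mkdir -p pics; python3 - <<'E'
from plant import *
import cv2
s=state();print(s); print(tip_extent)
for n in("scene","top"):
    cv2.imwrite(f"pics/{n}0.png",grab_frame(n)); print(n,camera_info(n))
E
```

```text
pics
{'time': 0.0, 'joint_pos': array([-1.39101497e+00,  5.33603635e-02,  1.61429710e+00, -2.84331502e-06,
        1.47599167e+00, -1.18987920e-01]), 'joint_vel': array([ 0.00024475, -0.00076962,  0.00038956, -0.00097448, -0.0009771 ,
       -0.00102744]), 'joint_efforts': array([ 7.51889947e-04, -3.93676400e+01, -3.70179927e+01, -2.35974875e-05,
        6.94304341e-03, -1.38453140e-05]), 'tool_pos': array([ 0.18388684, -0.59684039,  0.30265884]), 'tool_rot': array([ 0.56934354, -0.56834848,  0.42054649, -0.41948611]), 'contact_force': array([-0.02973204,  0.32305588, -0.82860944]), 'ft_torque': array([-0.00230534,  0.03317916, -0.07035851]), 'gripper_width': 1.0015313674587547}
0.0726
scene {'intrinsics': array([[624.54651715,   0.        , 313.42809575],
       [  0.        , 624.54651715, 232.37661857],
       [  0.        ,   0.        ,   1.        ]]), 'xyz': array([ 1.14264406, -0.83467662,  0.98698873]), 'rotation': array([-0.39331676,  0.87127672,  0.26916571, -0.11716924])}
top {'intrinsics': array([[624.56876432,   0.        , 321.13807123],
       [  0.        , 624.56876432, 232.33037928],
       [  0.        ,   0.        ,   1.        ]]), 'xyz': array([ 0.45914093, -0.01021893,  1.6779161 ]), 'rotation': array([-0.02731475,  0.71555484, -0.69764463,  0.02295957])}
```

View pics/scene0.png

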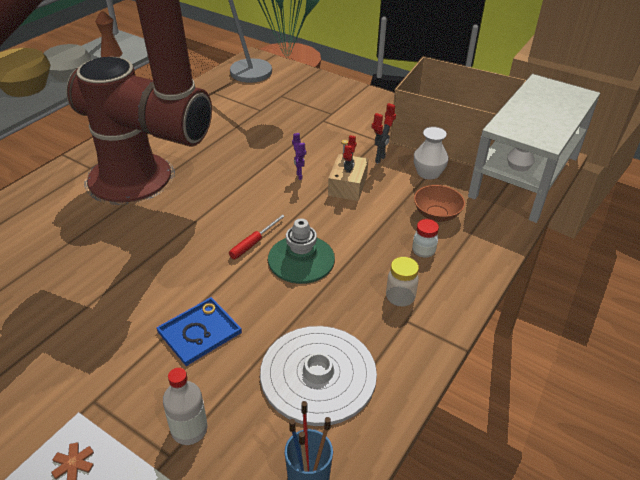

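View pics/top0.png

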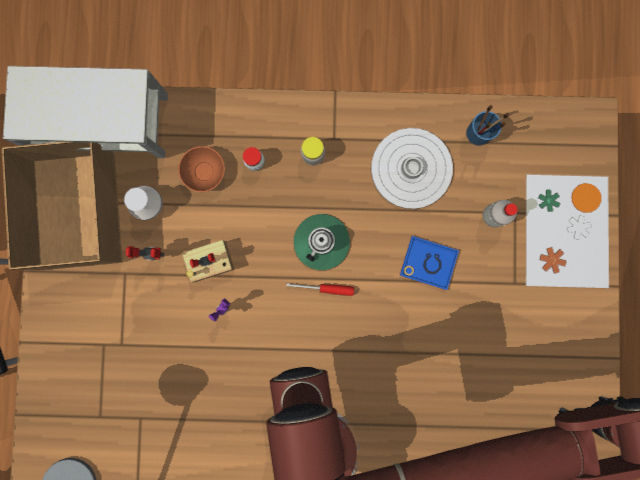

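The top view shows the wheel at (321,242), the ring in its tray at (432,263), and the wooden block at (207,260). There are three pliers-like candidates: red in the block at (203,260), taller red at (145,253), and purple at (220,310). Purple is excluded. The smaller of the two red ones, in the block, looks right, so I'll check it in close crops.

```bash
python3 - <<'E'
import cv2,numpy as np
t=cv2.imread("pics/top0.png");s=cv2.imread("pics/scene0.png")
a=cv2.resize(t[225:330,115:255],None,fx=5,fy=5,interpolation=cv2.INTER_CUBIC)
b=cv2.resize(s[90:210,280:410],None,fx=5,fy=5,interpolation=cv2.INTER_CUBIC)
c=cv2.resize(t[225:300,395:465],None,fx=8,fy=8,interpolation=cv2.INTER_CUBIC)
d=cv2.resize(t[205:280,285:360],None,fx=8,fy=8,interpolation=cv2.INTER_CUBIC)
for n,i in zip("abcd",(a,b,c,d)): cv2.imwrite(f"pics/crop_{n}.png",i)
E
```

```text
(no output)
```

View pics/crop_a.png

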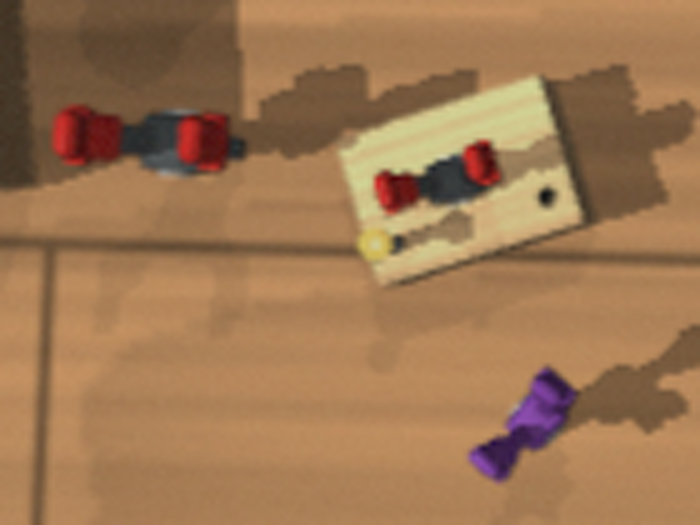

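View pics/crop_b.png

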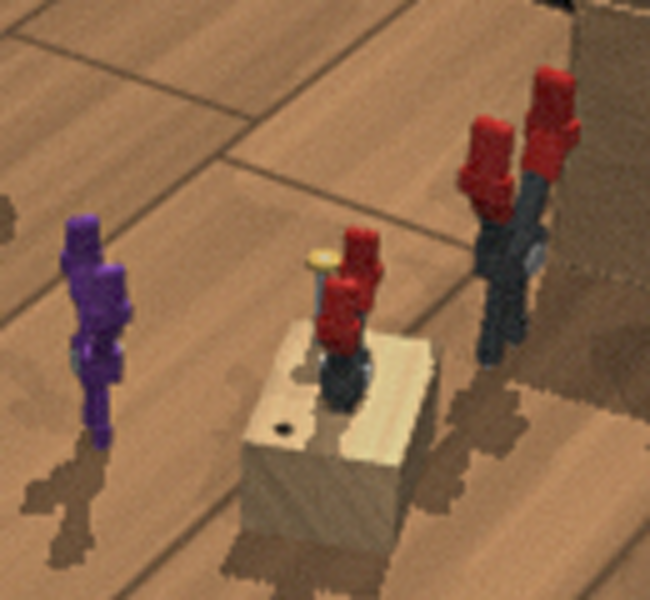

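View pics/crop_c.png

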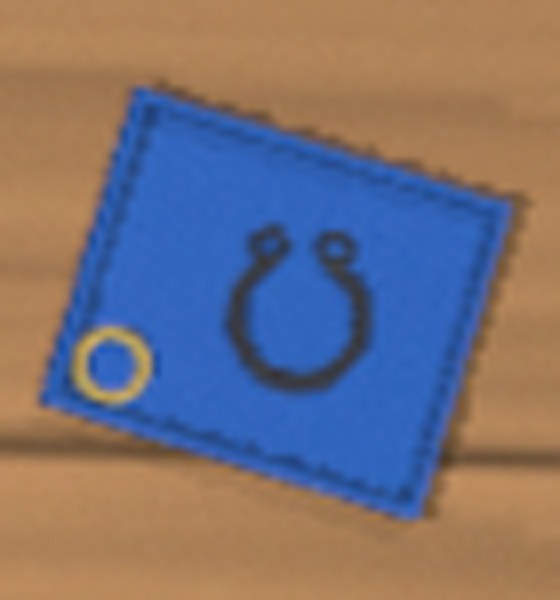

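View pics/crop_d.png

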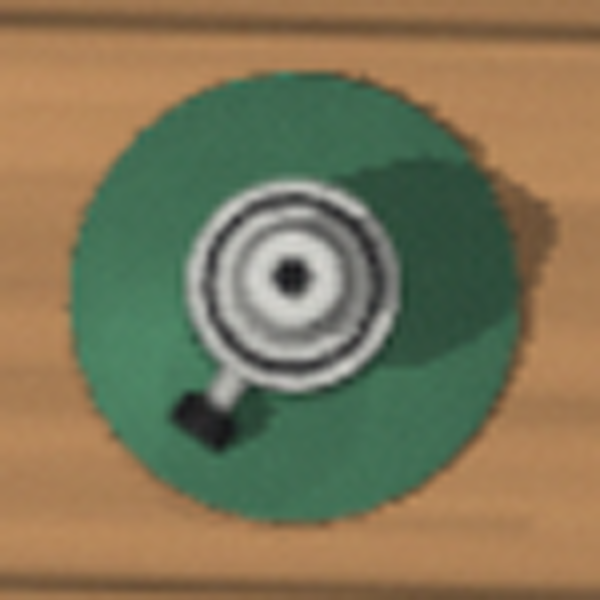

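The crops confirm it. The small red-handled pliers stand in the wooden block, with the handles at crop_a (397,190) and (482,163). The taller red pair and the purple pair stand free on the table. In the tray crop, the ring's eyes point up in the image, towards +x, at crop_c (268,243) and (335,248). Next I'll measure.

```bash
cat > h.py <<'E'
import cv2,numpy as np
from scipy.spatial.transform import Rotation as R
from plant import camera_info
CI={n:camera_info(n) for n in("scene","top")}
def cam(n):
    c=CI[n];q=np.array(c["rotation"]);return c["intrinsics"],np.array(c["xyz"]),R.from_quat(q[[1,2,3,0]]).as_matrix()
def ray(n,p):
    K,o,M=cam(n);d=M@np.linalg.solve(K,[p[0],p[1],1.]);return o,d/np.linalg.norm(d)
def onz(n,p,z):
    o,d=ray(n,p);return o+d*(z-o[2])/d[2]
def proj(n,X):
    K,o,M=cam(n);v=K@(M.T@(np.asarray(X,float)-o));return v[:2]/v[2]
def tri(p1,p2):
    o1,d1=ray("scene",p1);o2,d2=ray("top",p2)
    A=np.stack([d1,-d2],1);s=np.linalg.lstsq(A,o2-o1,rcond=None)[0]
    a=o1+d1*s[0];b=o2+d2*s[1];return (a+b)/2,np.linalg.norm(a-b)
E
cat > m1.py <<'E'
from h import *
im={"top":cv2.imread("pics/top0.png"),"scene":cv2.imread("pics/scene0.png")}
print(proj("top",[0,0,0]),proj("scene",[0,0,0]))
def comps(mask,amin=6):
    n,l,st,ce=cv2.connectedComponentsWithStats(mask.astype(np.uint8));return [(st[i,4],ce[i].round(2),st[i,:4]) for i in range(1,n) if st[i,4]>=amin],l
for n in im:
    hsv=cv2.cvtColor(im[n],cv2.COLOR_BGR2HSV);H,S,V=[hsv[...,i].astype(int) for i in range(3)]
    print(n)
    for nm,m in dict(red=((H<6)|(H>174))&(S>170)&(V>70),green=(H>65)&(H<90)&(S>90),blue=(H>100)&(H<118)&(S>150)).items():
        c,l=comps(m,25 if nm!="red" else 8)
        for q in sorted(c,key=lambda q:-q[0])[:8]: print(nm,*q)
# green foot in top
hsv=cv2.cvtColor(im["top"],cv2.COLOR_BGR2HSV)
g=cv2.inRange(hsv,(62,70,20),(95,255,255));g[:,:280]=0;g[:,370:]=0
cs,_=cv2.findContours(g,cv2.RETR_EXTERNAL,cv2.CHAIN_APPROX_NONE);c=max(cs,key=cv2.contourArea)
print("foot",cv2.fitEllipse(cv2.convexHull(c)))
e=cv2.fitEllipse(cv2.convexHull(c))[0]
for z in(0,.01,.015):print(z,onz("top",e,z))
# tray
b=cv2.inRange(hsv,(100,130,50),(120,255,255))
cs,_=cv2.findContours(b[200:310,380:480],cv2.RETR_EXTERNAL,cv2.CHAIN_APPROX_NONE);c=max(cs,key=cv2.contourArea)+[380,200]
r=cv2.minAreaRect(c);print("tray",r)
P=np.array([onz("top",p,.014) for p in cv2.boxPoints(r)]);print(P.round(4),np.linalg.norm(np.diff(P,axis=0),axis=1),P.mean(0))
E
python3 m1.py
```

```text
[316.14463554 451.89000913] [129.85606699 176.55691987]
top
red 299 [336.76 289.35] [320 284  34  12]
red 255 [251.54 155.78] [243 147  18  18]
red 122 [131.74 251.78] [126 246  13  12]
red 114 [510.67 209.01] [505 204  13  11]
red 89 [155.22 252.6 ] [151 248   9  11]
red 46 [193.54 262.63] [190 260   8   7]
red 42 [210.79 257.4 ] [208 253   7   9]
red 8 [483.   129.25] [480 127   6   6]
green 1707 [321.55 241.58] [294 214  55  55]
green 208 [548.71 200.02] [539 190  20  21]
blue 1758 [429.74 261.95] [401 236  57  53]
scene
red 360 [244.64 244.78] [229 231  33  28]
red 323 [427.19 227.42] [417 219  22  18]
red 288 [177.05 376.98] [168 368  19  19]
red 179 [389.64 114.07] [384 103  12  23]
red 177 [349.63 147.66] [344 136  12  25]
red 155 [377.43 123.06] [372 113  11  22]
red 104 [305.62 437.89] [304 414   5  51]
green 1669 [301.2  261.87] [268 239  66  44]
green 318 [51.06  8.76] [24  0 60 25]
green 66 [310.26   4.89] [305   0  14  16]
blue 2656 [198.09 331.35] [157 298  84  67]
blue 84 [297.49 449.18] [293 432  10  38]
foot ((321.2669677734375, 241.62319946289062), (55.0893669128418, 55.2945442199707), 8.905149459838867)
0 [0.55347693 0.00066264 0.        ]
0.01 [0.55291471 0.00059778 0.01      ]
0.015 [0.5526336  0.00056536 0.015     ]
tray ((429.0108337402344, 262.4648742675781), (49.11233901977539, 41.17202377319336), 17.10272979736328)
[[ 0.4694 -0.2094  0.014 ]
 [ 0.5749 -0.2399  0.014 ]
 [ 0.5396 -0.3654  0.014 ]
 [ 0.4344 -0.3343  0.014 ]] [0.10988229 0.13032792 0.10966451] [ 0.50456439 -0.28725395  0.014     ]
```

```bash
cat > m2.py <<'E'
from h import *
im={"top":cv2.imread("pics/top0.png"),"scene":cv2.imread("pics/scene0.png")}
# rectify the tray area onto plane z=7mm (ring top), 0.25mm/px, for each camera
for n in im:
    s=0.00025;x0,y0=.60,-.20; W,H=700,720
    u,v=np.meshgrid(np.arange(W),np.arange(H)); # rows: -x, cols: -y
    X=np.stack([x0-v*s,y0-u*s,np.full(u.shape,.007)],-1).reshape(-1,3)
    K,o,M=cam(n);q=(X-o)@M@K.T;q=(q[:,:2]/q[:,2:]).reshape(H,W,2).astype(np.float32)
    w=cv2.remap(im[n],q[...,0],q[...,1],cv2.INTER_CUBIC)
    cv2.imwrite(f"pics/rect_{n}.png",w)
E
python3 m2.py; python3 -c "
import cv2,numpy as np
a=cv2.imread('pics/rect_top.png')[150:550,100:500];b=cv2.imread('pics/rect_scene.png')[150:550,100:500]
cv2.imwrite('pics/rect_both.png',np.hstack([a,b]))"
```

```text
(no output)
```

View pics/rect_both.png

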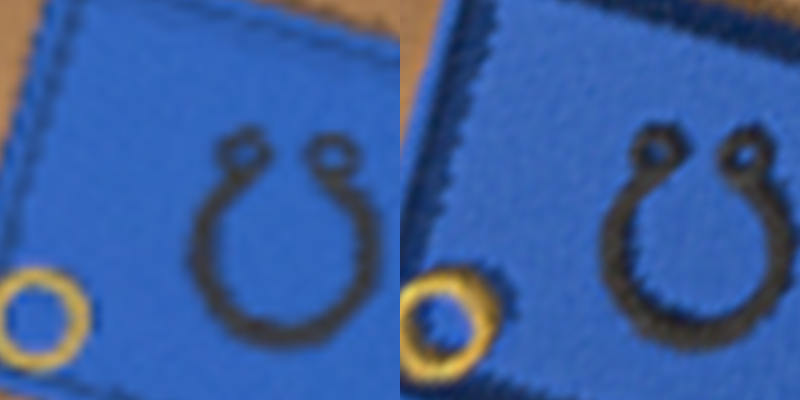

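The rectified views show the ring with its eyes at the top: (243,152) and (331,155) in the top camera, (258,152) and (345,153) in the scene camera. The two cameras disagree by about 3.5 mm in y, so I need to calibrate them against the gripper. I'll fit the ring, block and spindle in both views.

```bash
cat > m3.py <<'E'
from h import *
from scipy.optimize import least_squares
im={"top":cv2.imread("pics/top0.png"),"scene":cv2.imread("pics/scene0.png")}
s=0.00025
for n in im:
    w=cv2.imread(f"pics/rect_{n}.png"); bl=w[...,0].astype(int); 
    roi=np.zeros(bl.shape,bool);roi[260:520,280:500]=1
    m=(bl<110)&roi
    if n=="scene": m&=~((np.arange(700)<300)[None,:])
    k,l,st,ce=cv2.connectedComponentsWithStats(m.astype(np.uint8));i=1+np.argmax(st[1:,4]);m=l==i
    # holes
    inv=(~m).astype(np.uint8);k,l,st,ce=cv2.connectedComponentsWithStats(inv,connectivity=4)
    eyes=[ce[j] for j in range(1,k) if 30<st[j,4]<2000]
    print(n,st[1:,4],eyes)
    ys,xs=np.nonzero(m);sel=ys>340;xs,ys=xs[sel],ys[sel]
    f=lambda p:np.hypot(xs-p[0],ys-p[1])-p[2]
    p=least_squares(f,[385,400,87]).x
    # bias by density ~ fine
    c=np.array([.60-p[1]*s,-.20-p[0]*s]);E=np.array([[.60-e[1]*s,-.20-e[0]*s] for e in eyes])
    print("centre",c,"midR mm",p[2]*s*1e3,"eyes",E.round(4))
    if len(E)==2:
        d=E.mean(0)-c;print("ahead",np.linalg.norm(d),"yaw by d",np.degrees(np.arctan2(d[1],d[0])),"sep",np.linalg.norm(E[0]-E[1]),"yaw by eyes",np.degrees(np.arctan2(*(E[0]-E[1])[::-1])-np.pi/2))
E
python3 m3.py
```

```text
top [491358    366    505] [array([345.21584699, 303.77595628]), array([432.35049505, 306.94257426])]
centre [ 0.49950041 -0.29623882] midR mm 21.05124518328439 eyes [[ 0.5241 -0.2863]
 [ 0.5233 -0.3081]]
ahead 0.024178719486202014 yaw by d -2.268319285702808 sep 0.02179804228745671 yaw by eyes -2.0813079327419595
scene [486526    219     53] [array([445.89954338, 304.61187215]), array([359.01886792, 301.50943396])]
centre [ 0.50006568 -0.29959909] midR mm 21.093872629276067 eyes [[ 0.5238 -0.3115]
 [ 0.5246 -0.2898]]
ahead 0.024190485537096806 yaw by d -2.4064389187596915 sep 0.021734012644512232 yaw by eyes -182.0451166585716
```

```bash
cat > m4.py <<'E'
from h import *
im={"top":cv2.imread("pics/top0.png"),"scene":cv2.imread("pics/scene0.png")}
s=0.00025
out=[]
for n in im:
    # plane z=.056, block
    x0,y0=.62,.22;W,H=700,700
    u,v=np.meshgrid(np.arange(W),np.arange(H))
    for z,nm in((.056,"blk"),(.140,"hand")):
        X=np.stack([x0-v*s,y0+.175-u*s,np.full(u.shape,z)],-1).reshape(-1,3)
        K,o,M=cam(n);q=(X-o)@M@K.T;q=(q[:,:2]/q[:,2:]).reshape(H,W,2).astype(np.float32)
        w=cv2.remap(im[n],q[...,0],q[...,1],cv2.INTER_CUBIC);cv2.imwrite(f"pics/rect_{nm}_{n}.png",w);out.append(cv2.resize(w,(390,300)[:1]*2))
cv2.imwrite("pics/rb1.png",np.hstack([out[0],out[2]]));cv2.imwrite("pics/rb2.png",np.hstack([out[1],out[3]]))
E
python3 m4.py
```

```text
(no output)
```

View pics/rb1.png

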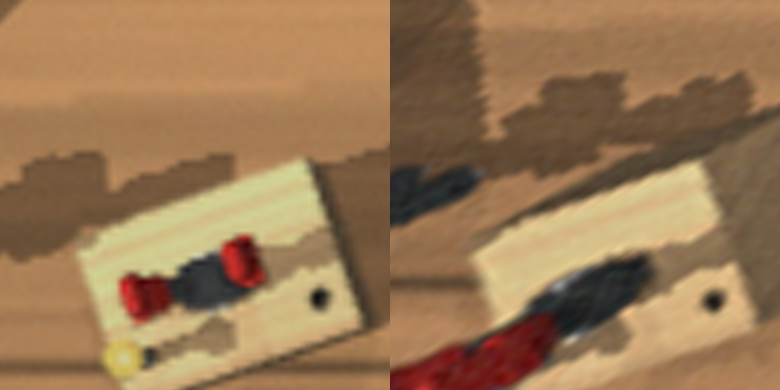

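View pics/rb2.png

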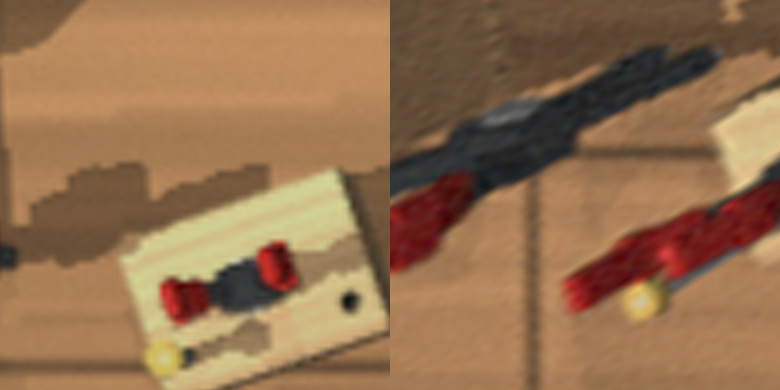

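```bash
cat > m5.py <<'E'
from h import *
im={"top":cv2.imread("pics/top0.png"),"scene":cv2.imread("pics/scene0.png")}
s=0.00025
for n in im:
    w=cv2.imread(f"pics/rect_blk_{n}.png")
    hsv=cv2.cvtColor(w,cv2.COLOR_BGR2HSV)
    if n=="top":print(hsv[500,330],hsv[200,330],hsv[640,520]); 
    m=cv2.inRange(hsv,(14,0,165) if 0 else (14,40,165),(32,140,255))
    m=cv2.morphologyEx(m,cv2.MORPH_OPEN,np.ones((9,9)));
    cs,_=cv2.findContours(m,cv2.RETR_EXTERNAL,cv2.CHAIN_APPROX_NONE);c=max(cs,key=cv2.contourArea)
    r=cv2.minAreaRect(c);B=cv2.boxPoints(r);print(n,r, [ (round(.62-b[1]*s,4),round(.395-b[0]*s,4)) for b in B],"ctr",.62-r[0][1]*s,.395-r[0][0]*s)
    cv2.drawContours(w,[B.astype(int)],0,(0,0,255),1);cv2.drawContours(w,[c],0,(255,0,0),1);cv2.imwrite(f"pics/blkfit_{n}.png",w)
    # handles at z=.140
    if n=="top":
        w=cv2.imread("pics/rect_hand_top.png");hsv=cv2.cvtColor(w,cv2.COLOR_BGR2HSV)
        m=cv2.inRange(hsv,(0,150,70),(8,255,255))|cv2.inRange(hsv,(172,150,70),(180,255,255))
        k,l,st,ce=cv2.connectedComponentsWithStats(m)
        for i in range(1,k):
            if st[i,4]>200: print(st[i],ce[i],(.62-ce[i][1]*s,.395-ce[i][0]*s))
E
python3 m5.py; python3 -c "
import cv2,numpy as np
cv2.imwrite('pics/bf.png',np.hstack([cv2.resize(cv2.imread(f'pics/blkfit_{n}.png'),(400,400)) for n in ('top','scene')]))"
```

```text
[105  11  45] [ 15 128 170] [ 15 108 102]
top ((349.5, 322.5), (645.0, 699.0), 90.0) [(np.float32(0.62), np.float32(0.395)), (np.float32(0.62), np.float32(0.2202)), (np.float32(0.4588), np.float32(0.2202)), (np.float32(0.4588), np.float32(0.395))] ctr 0.5393749999999999 0.30762500000000004
[ 461  434   75   89 4494] [496.11659991 480.80151313] (np.float64(0.49979962171784603), np.float64(0.2709708500222519))
[ 288  501   88   82 5069] [329.49437759 538.15091734] (np.float64(0.4854622706648254), np.float64(0.312626405602683))
scene ((358.96466064453125, 428.60711669921875), (157.02096557617188, 473.0491638183594), 66.66043090820312) [(np.float32(0.5074), np.float32(0.3673)), (np.float32(0.5543), np.float32(0.2587)), (np.float32(0.5183), np.float32(0.2432)), (np.float32(0.4714), np.float32(0.3518))] ctr 0.5128482208251953 0.3052588348388672
```

View pics/bf.png

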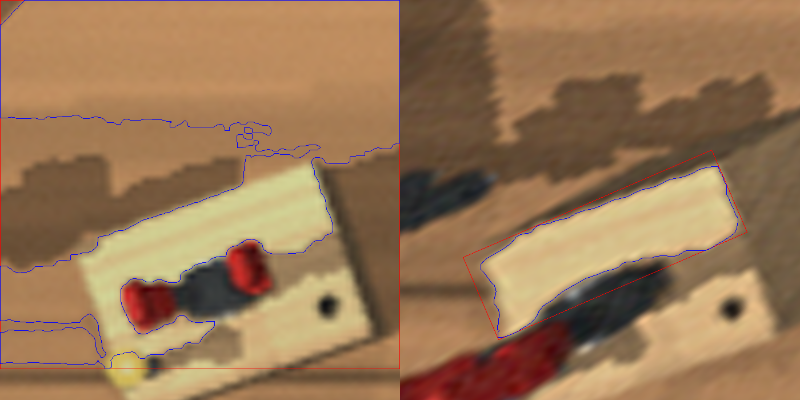

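```bash
cat > m6.py <<'E'
from h import *
g=cv2.cvtColor(cv2.imread("pics/crop_a.png"),cv2.COLOR_BGR2LAB)
def src(p,sc,o):return [(p[0]+.5)/sc-.5+o[0],(p[1]+.5)/sc-.5+o[1]]
C=[(340,152),(540,77),(583,217),(384,285)]
P=np.array([onz("top",src(c,5,(115,225)),.056) for c in C])
print(P.round(4));d=np.diff(np.vstack([P,P[:1]]),axis=0);print(np.linalg.norm(d,axis=1),np.degrees(np.arctan2(d[:,1],d[:,0])))
print("ctr",P.mean(0))
# handle tops: top crop
for c in [(397,190),(482,163)]: print(onz("top",src(c,5,(115,225)),.140))
# flats and handle tops in both: scene crop_b origin (280,90)
for a in [(361,236),(342,288)]: print(src(a,5,(280,90)), onz("scene",src(a,5,(280,90)),.140))
# spindle top
S=src((292,277),8,(285,205))
for z in(.099,.109,.119):print("spindle",z,onz("top",S,z))
B=src((294,285),8,(285,205))
for z in(.065,.075,.085):print("bearing",z,onz("top",B,z), 206/8*(1.678-z)/624.6)
E
python3 m6.py
python3 - <<'E'
import cv2
s=cv2.imread("pics/scene0.png")
cv2.imwrite("pics/whl.png",cv2.resize(s[205:290,255:345],None,fx=7,fy=7,interpolation=cv2.INTER_CUBIC))
E
```

```text
[[0.5064 0.3598 0.056 ]
 [0.5481 0.2572 0.056 ]
 [0.4759 0.2322 0.056 ]
 [0.4381 0.3341 0.056 ]]
[0.11074642 0.07637837 0.10872134 0.07297422] [ -67.90146103 -160.89162694  110.34594308   20.60006577]
ctr [0.49212632 0.29583149 0.056     ]
[0.48597595 0.31176946 0.14      ]
[0.50032538 0.27038255 0.14      ]
[351.8, 136.8] [0.48944156 0.30921652 0.14      ]
[348.0, 147.2] [0.50588893 0.26480746 0.14      ]
spindle 0.099 [0.55407334 0.00069588 0.099     ]
spindle 0.109 [0.55347209 0.00062675 0.109     ]
spindle 0.119 [0.55287084 0.00055762 0.119     ]
bearing 0.065 [5.53543483e-01 2.18254126e-04 6.50000000e-02] 0.06649815882164585
bearing 0.075 [5.52958192e-01 1.53544085e-04 7.50000000e-02] 0.06608589497278258
bearing 0.085 [5.52372901e-01 8.88340443e-05 8.50000000e-02] 0.06567363112391932
```

View pics/whl.png

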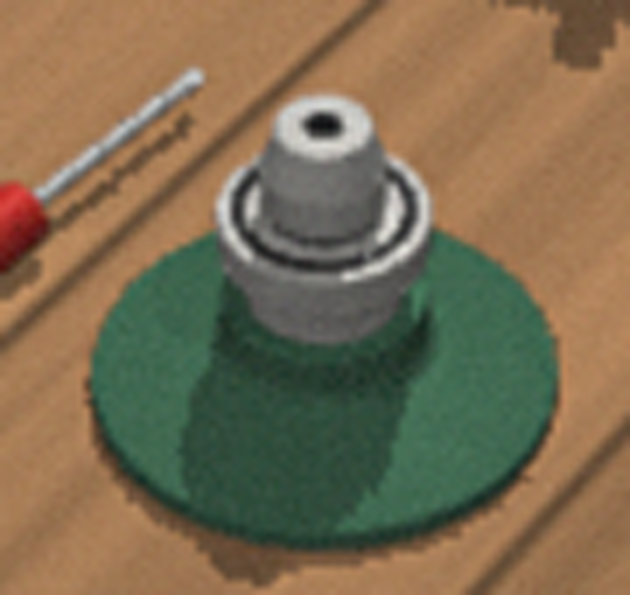

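Both cameras put the spindle top and foot near (0.553, 0.0006), and the block's yaw is about 20°. Next I'll triangulate the spindle top, check the tool's yaw, and plan the approach to the pliers.

```bash
cat >> h.py <<'E'
from plant import state
def toolR():
    q=np.array(state()["tool_rot"]);return R.from_quat(q[[1,2,3,0]]).as_matrix()
def st():
    s=state();M=toolR();np.set_printoptions(suppress=True,precision=4)
    print("t",round(s["time"],2),"tcp",s["tool_pos"],"x",M[:,0],"y",M[:,1],"F",s["contact_force"].round(2),"T",s["ft_torque"].round(3),"w",round(s["gripper_width"]*85.4,2),"jx yaw",np.degrees(np.arctan2(M[1,0],M[0,0])).round(2),"j",s["joint_pos"].round(3))
E
python3 - <<'E'
from h import *
st()
def src(p,sc,o):return [(p[0]+.5)/sc-.5+o[0],(p[1]+.5)/sc-.5+o[1]]
print(tri(src((323,124),7,(255,205)),src((292,277),8,(285,205))))
# green foot ellipse in scene via plane fit
im=cv2.imread("pics/scene0.png");hsv=cv2.cvtColor(im,cv2.COLOR_BGR2HSV)
g=cv2.inRange(hsv,(62,70,20),(95,255,255));g[:200]=0
cs,_=cv2.findContours(g,cv2.RETR_EXTERNAL,cv2.CHAIN_APPROX_NONE);c=cv2.convexHull(max(cs,key=cv2.contourArea))[:,0]
for z in(.0,.01):
    P=np.array([onz("scene",p,z)[:2] for p in c]);print(z,cv2.minEnclosingCircle((P*1e3).astype(np.float32)))
E
```

```text
t 0.1 tcp [ 0.1839 -0.5969  0.3028] x [ 0.2944 -0.9557 -0.0019] y [-0.0003  0.0019 -1.    ] F [-0.72 -0.05  0.61] T [-0.017  0.012 -0.04 ] w 85.51 jx yaw -72.88 j [-1.391  0.053  1.614  0.     1.476 -0.119]
(array([0.5527, 0.    , 0.1105]), np.float64(0.0018524723617721675))
0.0 ((549.6702270507812, 2.7479758262634277), 77.40303802490234)
0.01 ((555.6781616210938, -5.736633777618408), 76.6187744140625)
```

```bash
python3 - <<'E'
from h import *
def src(p,sc,o):return [(p[0]+.5)/sc-.5+o[0],(p[1]+.5)/sc-.5+o[1]]
print(tri(src((324,258),5,(280,90)),src((375,243),5,(115,225))))
print(tri(src((361,235),5,(280,90)),src((395,190),5,(115,225))))
print(tri(src((342,287),5,(280,90)),src((482,163),5,(115,225))))
E
```

```text
(array([0.45880418, 0.32835597, 0.10550043]), np.float64(0.0021576682923166108))
(array([0.48637041, 0.31364147, 0.13704847]), np.float64(0.0009003829210709933))
(array([0.50103908, 0.27174151, 0.13483119]), np.float64(0.0014083294119680598))
```

Emit:
carry_out(
  rows=[
    [[0,0,0,0.6,1,0,85],[0,0,0,0.6,1,0,85],[0,0,0,0.6,1,0,85],[0,0,0,0.6,1,0,85],[0,0,0,0.6,1,0,85]],
  ],
)

```text
time: 0.6
tool_pos: [0.3044, -0.3955, 0.3033]
tool_rot: [0.569, -0.569, 0.42, -0.42]
contact_force: [-0.0, -0.3, 1.0]
gripper_width: 0.99
```

Emit:
carry_out(
  rows=[
    [[0,0,0.2,0.3,1,0,85],[0,0,0.2,0.3,1,0,85],[0,0,0.2,0.3,1,0,85],[0,0,0,0.3,1,0,85],[0,0,0,0.3,1,0,85]],
  ],
)

```text
time: 1.1
tool_pos: [0.3639, -0.1955, 0.3034]
tool_rot: [0.577, -0.577, 0.408, -0.408]
contact_force: [2.0, -0.3, 0.4]
gripper_width: 0.998
```

Emit:
carry_out(
  rows=[
    [[0,0,0,0.3,1,0,85],[0,0,0,0.3,1,0,85],[0,0,0,0.3,1,0,85],[0,0,0,0.3,1,0,85],[0,0,0,0.3,1,0,85]],
  ],
)

```text
time: 1.6
tool_pos: [0.4239, 0.0045, 0.3036]
tool_rot: [-0.578, 0.578, -0.408, 0.408]
contact_force: [0.0, -0.2, -0.3]
gripper_width: 0.997
```

Emit:
carry_out(
  rows=[
    [[0,0,0,0.3,1,0,85],[0,0,0,0.3,1,0,85],[0,0,0,0.3,1,-0.2,85],[0,0,0,0.3,1,-0.2,85],[0,0,0,0.3,1,-0.2,85]],
  ],
)

```text
time: 2.1
tool_pos: [0.4839, 0.2046, 0.2792]
tool_rot: [-0.578, 0.578, -0.408, 0.408]
contact_force: [0.4, 0.0, -0.9]
gripper_width: 1.0
```

```bash
python3 -c "
from h import *
st()"
```

```text
t 2.1 tcp [0.4839 0.2046 0.2792] x [ 0.3347 -0.9423  0.0001] y [-0.0003 -0.0002 -1.    ] F [ 0.38  0.04 -0.95] T [-0.006 -0.034 -0.037] w 85.36 jx yaw -70.45 j [ 0.258 -0.171  1.869 -0.     1.444  1.488]
```

Emit:
carry_out(
  rows=[
    [[0,0,0,0.08,0.72,0,85],[0,0,0,0.08,0.72,-0.2,85],[0,0,0,0.08,0.72,-0.2,85],[0,0,0,0,0,0,85]],
  ],
)

```text
time: 2.5
tool_pos: [0.4926, 0.2913, 0.2618]
tool_rot: [-0.577, 0.579, -0.408, 0.406]
contact_force: [-0.6, -1.4, -0.1]
gripper_width: 0.998
```

```bash
cat > look.py <<'E'
import sys
from h import *
from plant import grab_frame
# usage look.py tag cam x y z half scale
st()
tag=sys.argv[1]
for a in sys.argv[2:]:
    c,x,y,z,hw,sc=a.split(",");im=grab_frame(c);cv2.imwrite(f"pics/{tag}_{c}_full.png",im)
    u,v=proj(c,[float(x),float(y),float(z)]);hw=int(hw);u0=max(0,int(u)-hw);v0=max(0,int(v)-hw);sc=int(sc)
    cv2.imwrite(f"pics/{tag}_{c}.png",cv2.resize(im[v0:v0+2*hw,u0:u0+2*hw],None,fx=sc,fy=sc,interpolation=cv2.INTER_CUBIC));print(c,"origin",u0,v0,"scale",sc)
E
python3 look.py a scene,.4935,.291,.15,60,5 top,.4935,.291,.15,50,5; python3 -c "
import cv2,numpy as np
a=cv2.imread('pics/a_scene.png');b=cv2.imread('pics/a_top.png');print(a.shape,b.shape)
cv2.imwrite('pics/a_both.png',np.hstack([cv2.resize(a,(400,400)),cv2.resize(b,(400,400))]))"
```

```text
t 2.5 tcp [0.4926 0.2913 0.2618] x [ 0.3373 -0.9414 -0.0006] y [-0.0033 -0.0006 -1.    ] F [-0.63 -1.43 -0.07] T [-0.009  0.025  0.016] w 85.25 jx yaw -70.29 j [ 0.404 -0.041  1.778  0.001  1.408  1.63 ]
scene origin 289 77 scale 5
top origin 151 209 scale 5
(600, 600, 3) (500, 500, 3)
```

View pics/a_both.png

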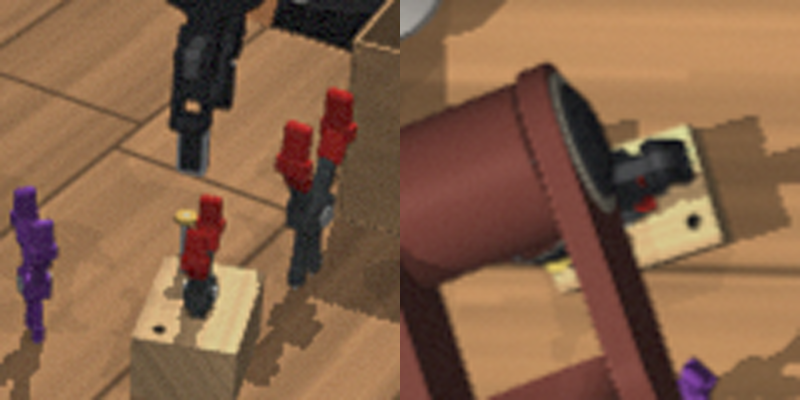

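```bash
python3 - <<'E'
from h import *
T=np.array([.4926,.2913,.2618]);x=np.array([.3373,-.9414,0])
for ext in(.060,.073):
  for r in(.043,.057): print(ext,r,proj("scene",T+x*r-[0,0,ext]))
# +-1mm sensitivity across (pliers x)
n=np.array([.9414,.3373,0]);print(proj("scene",T+n*.001)-proj("scene",T))
E
python3 -c "
import cv2
a=cv2.imread('pics/a_scene_full.png')[75:170,310:390];cv2.imwrite('pics/a_z.png',cv2.resize(a,None,fx=6,fy=6,interpolation=cv2.INTER_CUBIC))"
```

```text
0.06 0.043 [346.46113404 127.95353089]
0.06 0.057 [345.19060998 131.08500969]
0.073 0.043 [346.22551141 132.70253036]
0.073 0.057 [344.96085295 135.84859504]
[0.42137405 0.05639983]
```

View pics/a_z.png

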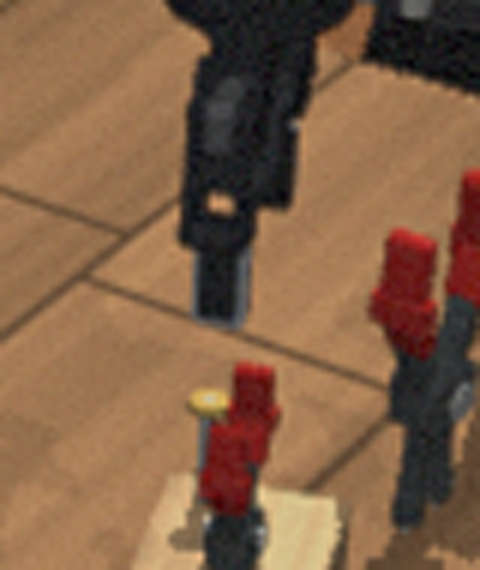

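```bash
python3 - <<'E'
from h import *
y=-np.array([.3373,-.9414,0]);n=np.array([.9414,.3373,0])
for G in ([.4926,.2913,.111],[.4935,.291,.111],[.4937,.2927,.111]):
  G=np.array(G);print(G,"front flat",proj("scene",G-y*.028),"front top",proj("scene",G-y*.022+[0,0,.029]),"back top",proj("scene",G+y*.022+[0,0,.029]), "front bottom", proj("scene",G-y*.025-[0,0,.012]))
E
```

```text
[0.4926 0.2913 0.111 ] front flat [346.17158409 156.59313636] front top [347.19853954 145.32930112] back top [350.92283469 135.75402784] front bottom [346.22234839 159.95081218]
[0.4935 0.291  0.111 ] front flat [346.41875161 156.77050484] front top [347.44851186 145.50424193] back top [351.1689979  135.92188855] front bottom [346.46790883 160.12823637]
[0.4937 0.2927 0.111 ] front flat [346.8541637  156.47115344] front top [347.8875312  145.20919382] back top [351.59662187 135.6389549 ] front bottom [346.90042806 159.82873025]
```

The scene crop shows the gripper tip at (346,129), which matches the prediction with the tips 60 mm ahead of the TCP when open. The pliers' handles at (347,156) and (352,136) lie about 1 mm to +x of the tool. I'll correct that and descend.

Emit:
carry_out(
  rows=[
    [[0,0,0,0.025,0.0125,-0.6,85],[0,0,0,0,0,-0.7,85],[0,0,0,0,0,-0.7,85],[0,0,0,0,0,-0.5,85],[0,0,0,0,0,0,85]],
  ],
)

```text
time: 3.1
tool_pos: [0.4936, 0.2878, 0.1612]
tool_rot: [-0.576, 0.578, -0.409, 0.408]
contact_force: [0.2, 0.3, 0.7]
gripper_width: 1.0
```

```bash
python3 look.py b scene,.4935,.291,.13,50,8
```

```text
t 3.1 tcp [0.4936 0.2878 0.1612] x [ 0.3324 -0.9431  0.0007] y [-0.0034 -0.0019 -1.    ] F [0.21 0.32 0.67] T [0.013 0.042 0.011] w 85.37 jx yaw -70.59 j [ 0.398  0.06   1.855 -0.     1.231  1.63 ]
scene origin 299 94 scale 8
```

View pics/b_scene.png

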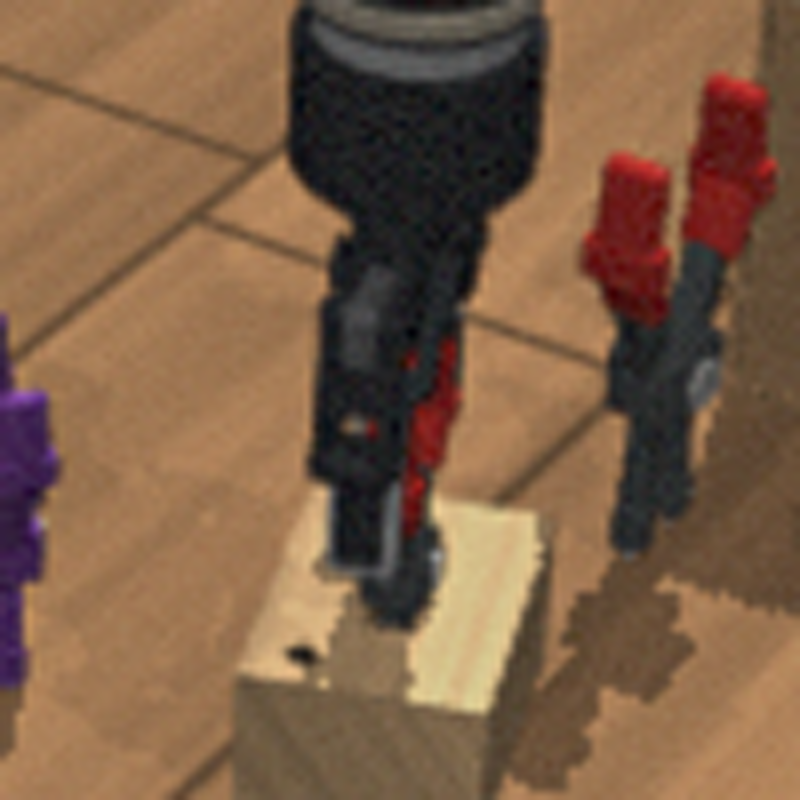

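```bash
python3 - <<'E'
from h import *
y=np.array([-.3373,.9414,0])
for G in ([.4937,.2924,.066],[.4926,.2913,.066],[.4947,.2929,.066]):
  print(proj("scene",np.array(G)-y*.011))
x=np.array([.3324,-.9431,0])
for r in(.043,.055):print("tip",proj("scene",np.array([.4936,.2878,.1612])+x*r-[0,0,.06]))
E
python3 -c "
from h import *
st()"
```

```text
[347.44108205 167.60242205]
[346.83973016 167.66677871]
[347.88310271 167.6393843 ]
tip [344.20567988 164.11057032]
tip [343.12583351 166.88230961]
t 3.15 tcp [0.4942 0.2883 0.1632] x [ 0.3329 -0.943   0.0004] y [-0.0019 -0.0011 -1.    ] F [-0.87 -0.19  1.34] T [-0.007  0.039 -0.004] w 85.14 jx yaw -70.56 j [ 0.398  0.058  1.853 -0.     1.233  1.63 ]
```

Emit:
carry_out(
  rows=[
    [[0,0,0,0,0.1,0,85],[0,0,0,0,0,0,85],[0,0,0,0,0,0,85]],
  ],
)

```text
time: 3.45
tool_pos: [0.4952, 0.2939, 0.1655]
tool_rot: [0.578, -0.577, 0.408, -0.408]
contact_force: [0.3, 0.7, -0.4]
gripper_width: 0.999
```

```bash
python3 look.py c scene,.4935,.291,.13,50,8
```

```text
t 3.45 tcp [0.4952 0.2939 0.1655] x [ 0.3344 -0.9424 -0.0001] y [ 0.0021  0.0008 -1.    ] F [ 0.33  0.66 -0.39] T [-0.01   0.014 -0.054] w 85.3 jx yaw -70.47 j [ 0.406  0.062  1.845 -0.     1.233  1.636]
scene origin 299 94 scale 8
```

View pics/c_scene.png

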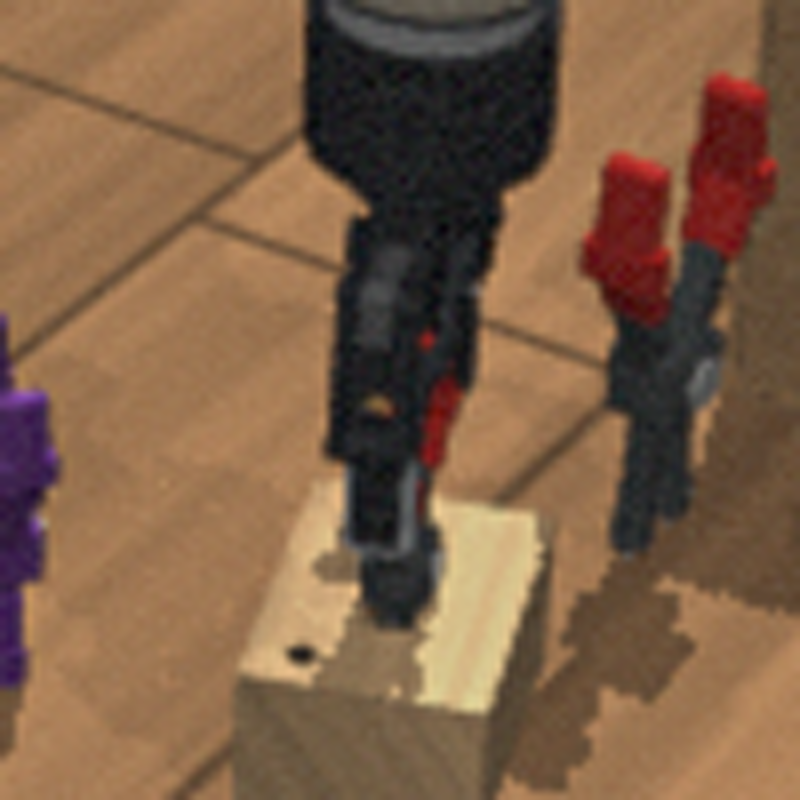

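Emit:
carry_out(
  rows=[
    [[0,0,0,-0.03,-0.03,-0.08,85],[0,0,0,0,0,0,85],[0,0,0,0,0,0,85]],
  ],
)

```text
time: 3.8
tool_pos: [0.4931, 0.2923, 0.1604]
tool_rot: [-0.577, 0.578, -0.408, 0.408]
contact_force: [0.1, -0.1, -0.1]
gripper_width: 0.995
```

Emit:
carry_out(
  rows=[
    [[0,0,0,0,0,0,85],[0,0,0,0,0,0,85]],
  ],
)

```text
time: 4.0
tool_pos: [0.4934, 0.2924, 0.1607]
tool_rot: [-0.578, 0.578, -0.408, 0.408]
contact_force: [0.3, 0.0, 1.0]
gripper_width: 0.993
```

Emit:
carry_out(
  rows=[
    [[0,0,0,0,0,0,85]],
  ],
)

```text
time: 4.1
tool_pos: [0.4934, 0.2924, 0.1607]
tool_rot: [0.578, -0.578, 0.408, -0.408]
contact_force: [-0.3, 0.4, 0.8]
gripper_width: 0.999
```

Emit:
carry_out(
  rows=[
    [[0,0,0,0,0,0,66],[0,0,0,0,0,0,60],[0,0,0,0,0,0,58],[0,0,0,0,0,0,57],[0,0,0,0,0,0,57]],
  ],
)

```text
time: 4.6
tool_pos: [0.4938, 0.2927, 0.1621]
tool_rot: [0.578, -0.577, 0.408, -0.408]
contact_force: [-1.4, -1.0, 5.9]
gripper_width: 0.673
```

Emit:
carry_out(
  rows=[
    [[0,0,0,0,0,0,57],[0,0,0,0,0,0,57]],
  ],
)

```text
time: 4.8
tool_pos: [0.4938, 0.2927, 0.1621]
tool_rot: [0.578, -0.577, 0.408, -0.408]
contact_force: [-2.1, -0.5, 6.5]
gripper_width: 0.678
```

```bash
python3 look.py d scene,.4935,.291,.13,50,8
```

```text
t 4.8 tcp [0.4938 0.2927 0.1621] x [ 0.3342 -0.9425 -0.0001] y [ 0.0011  0.0004 -1.    ] F [-2.08 -0.53  6.46] T [-0.151  0.325  0.011] w 57.94 jx yaw -70.48 j [ 0.405  0.062  1.851 -0.     1.228  1.635]
scene origin 299 94 scale 8
```

View pics/d_scene.png

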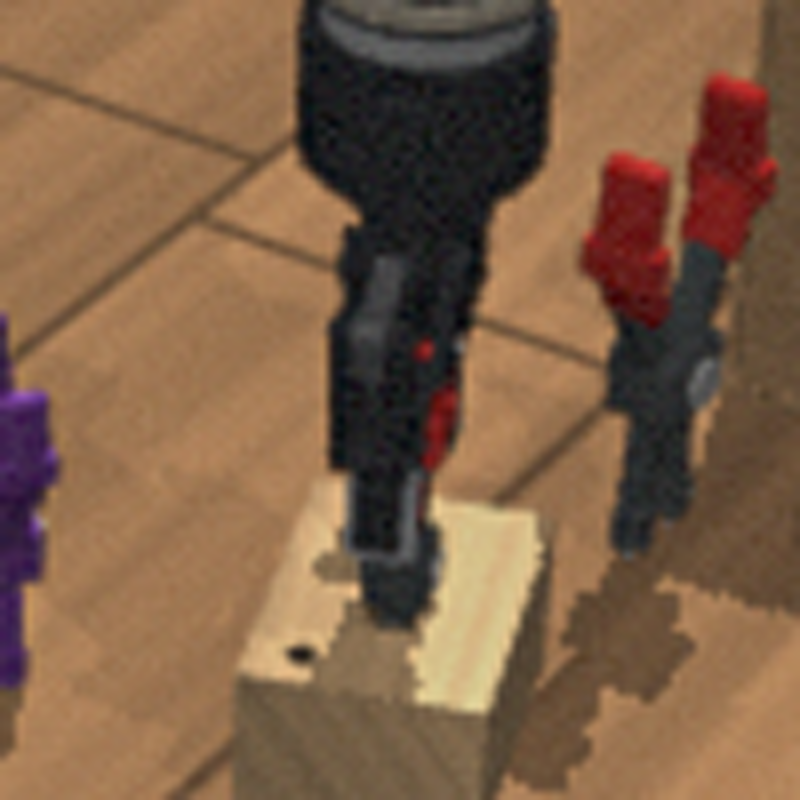

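Emit:
carry_out(
  rows=[
    [[0,0,0,0,0,0.15,57],[0,0,0,0,0,0.4,57],[0,0,0,0,0,0.7,57],[0,0,0,0,0,0.7,57],[0,0,0,0,0,0.7,57]],
  ],
)

```text
time: 5.35
tool_pos: [0.4932, 0.2923, 0.2684]
tool_rot: [0.578, -0.577, 0.408, -0.408]
contact_force: [0.8, 0.2, -1.3]
gripper_width: 0.667
```

Emit:
carry_out(
  rows=[
    [[0,0,0,0,0,0.7,57],[0,0,0,0,0,0,57],[0,0,0,0,0,0,57]],
  ],
)

```text
time: 5.65
tool_pos: [0.4935, 0.2925, 0.2955]
tool_rot: [0.578, -0.577, 0.408, -0.408]
contact_force: [-0.3, 0.3, -2.6]
gripper_width: 0.673
```

```bash
python3 look.py e scene,.4935,.291,.18,60,6 
```

```text
t 5.65 tcp [0.4935 0.2925 0.2955] x [ 0.3341 -0.9425 -0.    ] y [ 0.0015  0.0006 -1.    ] F [-0.25  0.31 -2.61] T [ 0.022  0.011 -0.039] w 57.43 jx yaw -70.48 j [ 0.405 -0.064  1.744 -0.     1.461  1.635]
scene origin 290 66 scale 6
```

View pics/e_scene.png

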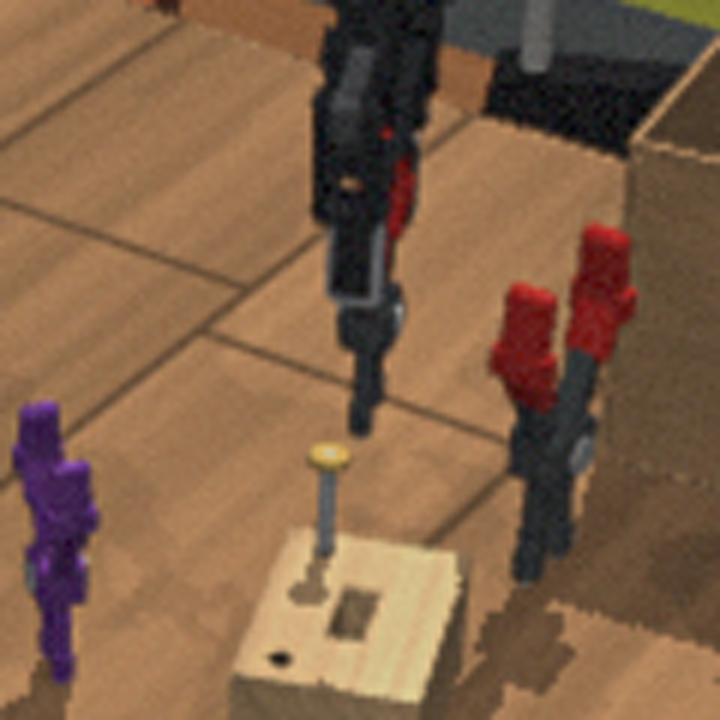

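The crop shows the pliers hanging straight in the gripper, with the pin end at (360,430). The empty slot shows at (353,612). Now to the ring.

Emit:
carry_out(
  rows=[
    [[0,0,0,0,-0.6,0,57],[0,0,-0.9,0,-0.9,0,57],[0,0,-0.9,0,-1,0,57],[0,0,-0.9,0,-1,0,57],[0,0,-0.9,0,-1,0,57]],
  ],
)

```text
time: 6.2
tool_pos: [0.4922, 0.111, 0.2921]
tool_rot: [-0.52, 0.522, -0.479, 0.477]
contact_force: [0.8, -1.9, -2.1]
gripper_width: 0.671
```

Emit:
carry_out(
  rows=[
    [[0,0,-0.9,0,-1,0,57],[0,0,-0.9,0,-1,0,57],[0,0,0,0,-1,0,57],[0,0,0,0,-1,0,57],[0,0,0,0,-1,0,57]],
  ],
)

```text
time: 6.7
tool_pos: [0.4922, -0.0889, 0.2922]
tool_rot: [0.49, -0.491, 0.51, -0.508]
contact_force: [0.8, 1.3, -1.4]
gripper_width: 0.672
```

Emit:
carry_out(
  rows=[
    [[0,0,0,0.16,-1,0,57],[0,0,0,0.16,-1,0,57],[0,0,0,0.16,-1,-0.4,57],[0,0,0,0.16,-1,-0.6,57],[0,0,0,0.12,-0.8,-0.6,57]],
  ],
)

```text
time: 7.2
tool_pos: [0.523, -0.2813, 0.2279]
tool_rot: [0.49, -0.491, 0.51, -0.508]
contact_force: [0.2, -0.9, -0.7]
gripper_width: 0.671
```

Emit:
carry_out(
  rows=[
    [[0,0,0,0,-0.5,-0.5,57],[0,0,0,0,0,-0.4,57],[0,0,0,0,0,0,57],[0,0,0,0,0,0,57],[0,0,0,0,0,0,57]],
  ],
)

```text
time: 7.7
tool_pos: [0.5243, -0.2989, 0.1958]
tool_rot: [-0.491, 0.491, -0.508, 0.509]
contact_force: [-0.4, -0.7, -1.2]
gripper_width: 0.672
```

```bash
python3 look.py f scene,.52,-.30,.05,45,8 
```

```text
t 7.7 tcp [ 0.5243 -0.2989  0.1958] x [-0.0351 -0.9994  0.0007] y [ 0.0013 -0.0008 -1.    ] F [-0.38 -0.72 -1.17] T [-0.07   0.045  0.025] w 57.4 jx yaw -92.01 j [-0.641  0.091  1.759  0.     1.29   0.964]
scene origin 153 277 scale 8
```

View pics/f_scene.png

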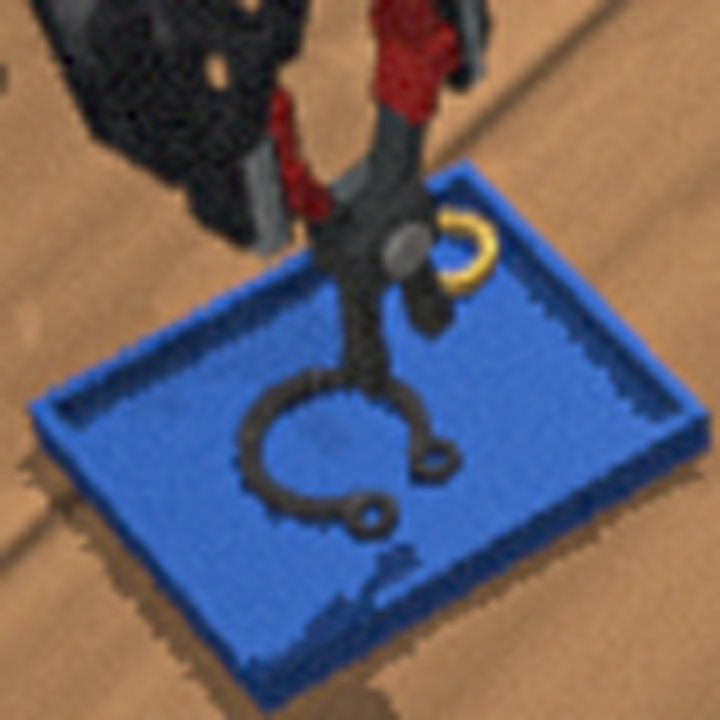

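```bash
cat > pins.py <<'E'
from h import *
import sys
s=state();T=s["tool_pos"];x=toolR()[:,0];zp=T[2]-.1483
half=float(sys.argv[1])/2;ox,oy,sc=[int(a) for a in sys.argv[2:5]]
for e in(1,-1):
    for z in (zp,zp+.004):
        p=proj("scene",[T[0]+e*x[0]*half,T[1]+e*x[1]*half,z]);print(e,round(z,4),p.round(2),"crop",((p-[ox,oy]+.5)*sc-.5).round(1))
for E in([.5242+.0004,-.2897-.0000],[.5238,-.3115]):
    p=proj("scene",[*E,.007]);print("eye",p,((p-[ox,oy]+.5)*sc-.5).round(1))
E
python3 pins.py 22.5 153 277 8
python3 -c "
import cv2
a=cv2.imread('pics/f_scene_full.png')[298:350,180:220];cv2.imwrite('pics/f_z.png',cv2.resize(a,None,fx=15,fy=15,interpolation=cv2.INTER_CUBIC))"
```

```text
1 0.0479 [1075.24 -452.74] crop [ 7381.4 -5834.4]
1 0.0519 [1074.87 -452.08] crop [ 7378.5 -5829.1]
-1 0.0479 [ 811.63 -218.56] crop [ 5272.6 -3961. ]
-1 0.0519 [ 811.8  -218.94] crop [ 5273.9 -3964. ]
eye [206.62629303 334.20259749] [432.5 461.1]
eye [198.94661997 341.16950661] [371.1 516.9]
```

View pics/f_z.png

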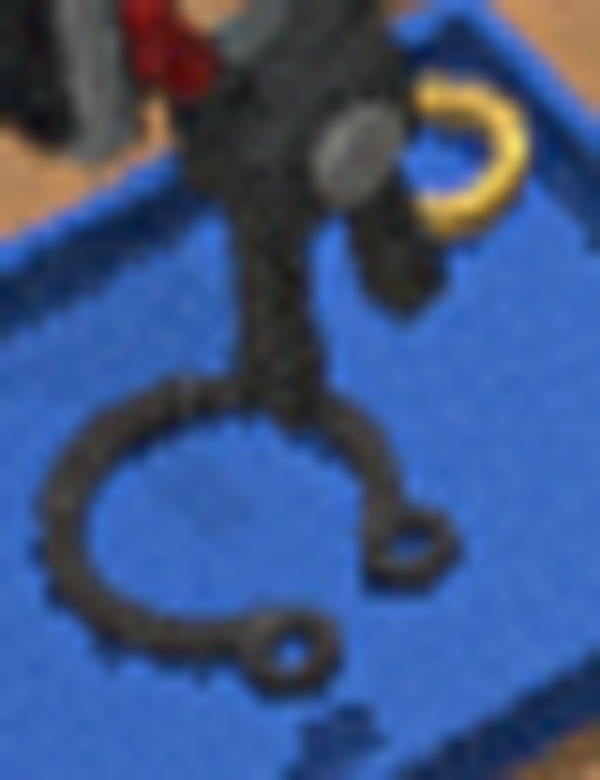

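```bash
python3 pins.py 0.0225 153 277 8; python3 - <<'E'
from h import *
p=[.5243,-.2989,.05];a=proj("scene",p)
for k in range(3):
    q=np.array(p);q[k]+=.001;print((proj("scene",q)-a).round(3))
E
```

```text
1 0.0479 [197.06 327.4 ] crop [356.  406.7]
1 0.0519 [196.82 326.06] crop [354.1 396. ]
-1 0.0479 [205.16 320.21] crop [420.8 349.2]
-1 0.0519 [204.94 318.86] crop [419.  338.4]
eye [206.62629303 334.20259749] [432.5 461.1]
eye [198.94661997 341.16950661] [371.1 516.9]
[0.388 0.225]
[ 0.347 -0.328]
[-0.058 -0.336]
```

Emit:
carry_out(
  rows=[
    [[0,0,0,0,-0.04,-0.4,57],[0,0,0,0,0,-0.35,57],[0,0,0,0,0,0,57],[0,0,0,0,0,0,57],[0,0,0,0,0,0,57]],
  ],
)

```text
time: 8.25
tool_pos: [0.5239, -0.3013, 0.1648]
tool_rot: [-0.491, 0.491, -0.509, 0.509]
contact_force: [0.0, -0.1, -0.9]
gripper_width: 0.672
```

```bash
python3 look.py g scene,.52,-.30,.02,24,15 top,.52,-.30,.02,30,10; python3 pins.py 0.0225 179 306 15
```

```text
t 8.25 tcp [ 0.5239 -0.3013  0.1648] x [-0.0363 -0.9993  0.0001] y [ 0.0002 -0.0001 -1.    ] F [ 0.01 -0.07 -0.93] T [ 0.002 -0.008 -0.007] w 57.41 jx yaw -92.08 j [-0.645  0.128  1.775  0.     1.239  0.962]
scene origin 176 308 scale 15
top origin 404 226 scale 10
1 0.017 [197.91 338.3 ] crop [290.7 491.6]
1 0.021 [197.68 337.01] crop [287.2 472.1]
-1 0.017 [205.89 331.11] crop [410.3 383.6]
-1 0.021 [205.67 329.81] crop [407.1 364.1]
eye [206.62629303 334.20259749] [421.4 430. ]
eye [198.94661997 341.16950661] [306.2 534.5]
```

View pics/g_scene.png

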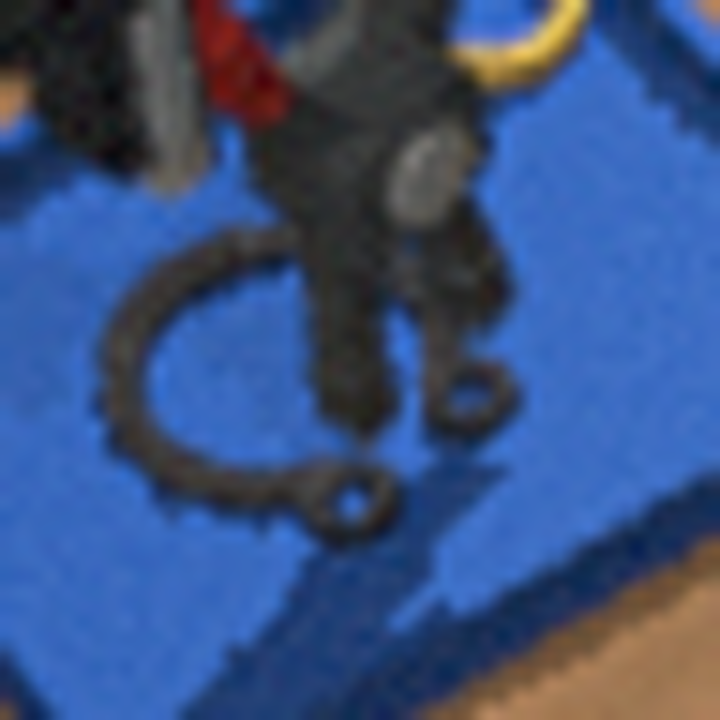

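View pics/g_top.png

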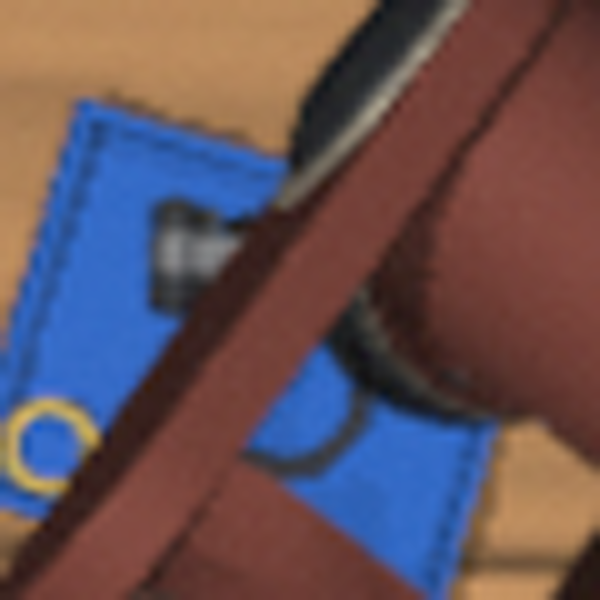

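In the scene crop, the near pin tip is at (366,445) and the far one at (478,345). The eyes are at (352,503) and (470,393). The pins therefore need to move about -2 mm in x and -1 to -2 mm in y. The top view is blocked by the arm. I'll correct part of that and lower further.

Emit:
carry_out(
  rows=[
    [[0,0,0,-0.05,-0.025,-0.075,57],[0,0,0,0,0,-0.075,57],[0,0,0,0,0,0,57],[0,0,0,0,0,0,57]],
  ],
)

```text
time: 8.75
tool_pos: [0.5217, -0.3021, 0.1585]
tool_rot: [0.491, -0.491, 0.509, -0.509]
contact_force: [-0.2, -0.3, -1.5]
gripper_width: 0.669
```

```bash
python3 look.py h scene,.52,-.30,.02,20,18; python3 pins.py 0.0225 180 312 18
```

```text
t 8.75 tcp [ 0.5217 -0.3021  0.1585] x [-0.0364 -0.9993 -0.0003] y [-0.0003  0.0003 -1.    ] F [-0.24 -0.27 -1.51] T [-0.018 -0.017  0.004] w 57.09 jx yaw -92.09 j [-0.648  0.132  1.782  0.     1.228  0.959]
scene origin 180 312 scale 18
1 0.0103 [197.15 340.18] crop [317.3 515.7]
1 0.0143 [196.92 338.89] crop [313.  492.5]
-1 0.0103 [205.1  332.99] crop [460.4 386.3]
-1 0.0143 [204.89 331.7 ] crop [456.5 363.1]
eye [206.62629303 334.20259749] [487.8 408.1]
eye [198.94661997 341.16950661] [349.5 533.6]
```

View pics/h_scene.png

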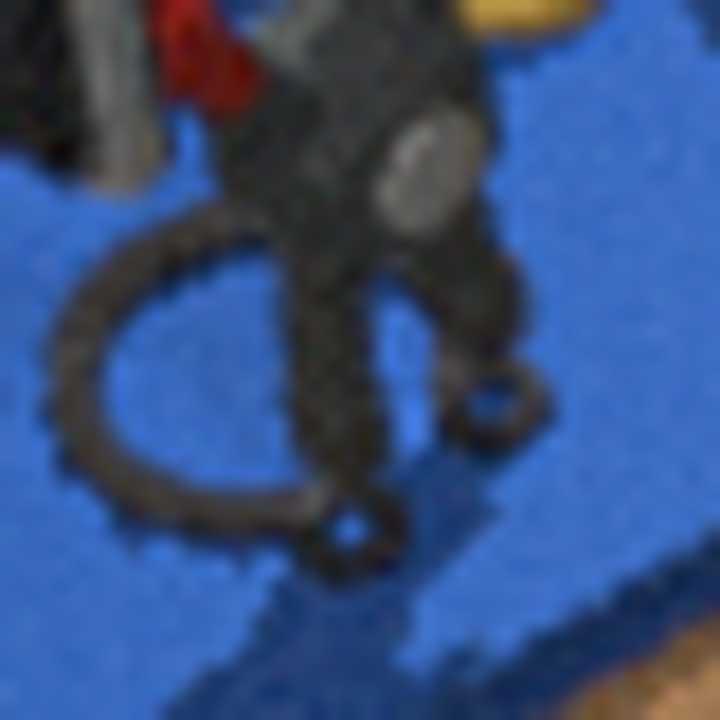

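Emit:
carry_out(
  rows=[
    [[0,0,0,0.01,-0.02,-0.04,57],[0,0,0,0,0,-0.035,57],[0,0,0,0,0,0,57],[0,0,0,0,0,0,57]],
  ],
)

```text
time: 9.2
tool_pos: [0.5222, -0.3029, 0.1556]
tool_rot: [0.491, -0.491, 0.509, -0.509]
contact_force: [-0.4, 0.2, -0.9]
gripper_width: 0.671
```

```bash
python3 look.py i scene,.52,-.30,.02,20,18; python3 pins.py 0.0225 180 312 18
```

```text
t 9.2 tcp [ 0.5222 -0.3029  0.1556] x [-0.0363 -0.9993 -0.0001] y [-0.0001  0.0001 -1.    ] F [-0.42  0.24 -0.9 ] T [ 0.02   0.012 -0.007] w 57.31 jx yaw -92.08 j [-0.649  0.137  1.781  0.     1.223  0.958]
scene origin 180 312 scale 18
1 0.0074 [197.22 341.5 ] crop [318.4 539.4]
1 0.0114 [196.98 340.21] crop [314.2 516.3]
-1 0.0074 [205.16 334.3 ] crop [461.4 409.9]
-1 0.0114 [204.94 333.01] crop [457.5 386.7]
eye [206.62629303 334.20259749] [487.8 408.1]
eye [198.94661997 341.16950661] [349.5 533.6]
```

View pics/i_scene.png

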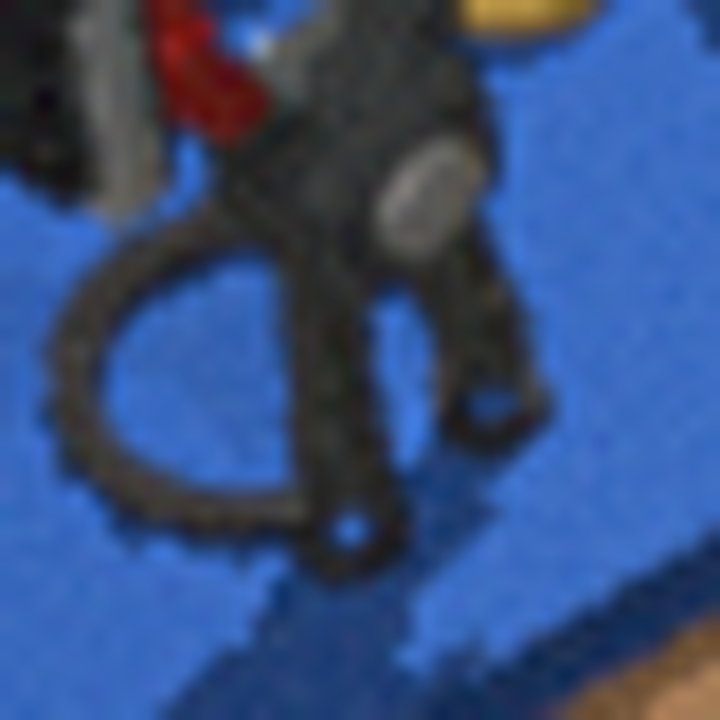

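The shoulders at (345,505) and (490,385) should land on the eyes at (350,530) and (492,402) after the last 4 mm. I'll lower in small steps, watching the force.

Emit:
carry_out(
  rows=[
    [[0,0,0,0,0,-0.035,57],[0,0,0,0,0,-0.035,57],[0,0,0,0,0,0,57],[0,0,0,0,0,0,57]],
  ],
)

```text
time: 9.65
tool_pos: [0.5221, -0.3029, 0.1528]
tool_rot: [0.491, -0.491, 0.509, -0.509]
contact_force: [0.7, 0.1, -1.3]
gripper_width: 0.674
```

```bash
python3 look.py j scene,.52,-.30,.02,20,18
```

```text
t 9.65 tcp [ 0.5221 -0.3029  0.1528] x [-0.0363 -0.9993 -0.0001] y [-0.0002  0.0001 -1.    ] F [ 0.67  0.15 -1.27] T [ 0.017  0.08  -0.025] w 57.53 jx yaw -92.08 j [-0.649  0.141  1.783  0.     1.218  0.958]
scene origin 180 312 scale 18
```

View pics/j_scene.png

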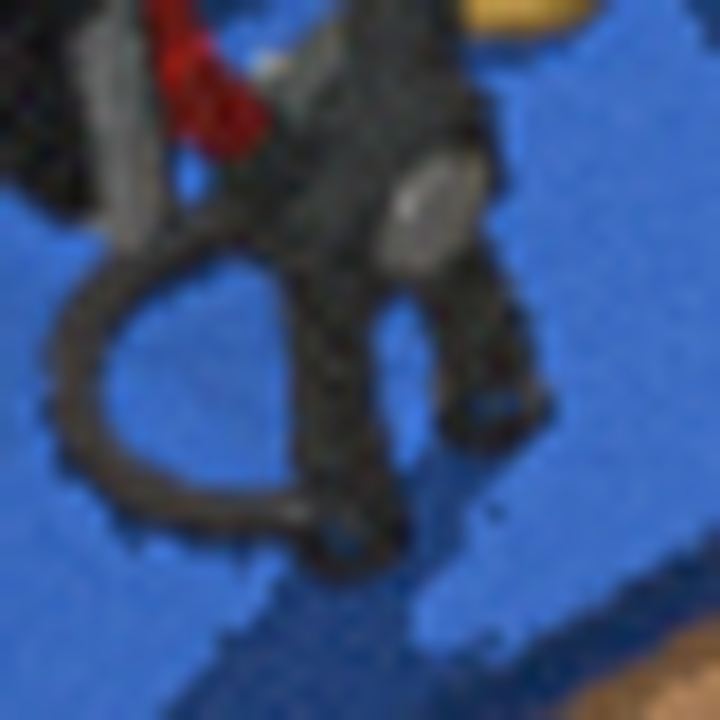

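Emit:
carry_out(
  rows=[
    [[0,0,0,0,0,-0.02,57],[0,0,0,0,0,0,57],[0,0,0,0,0,0,57]],
  ],
)

```text
time: 10.0
tool_pos: [0.5222, -0.303, 0.1521]
tool_rot: [-0.491, 0.491, -0.509, 0.509]
contact_force: [0.1, -1.4, -0.8]
gripper_width: 0.67
```

```bash
python3 -c "
from h import *
st()"
```

```text
t 10.0 tcp [ 0.5222 -0.303   0.1521] x [-0.0363 -0.9993  0.    ] y [ 0.0001 -0.     -1.    ] F [ 0.09 -1.42 -0.8 ] T [-0.008 -0.011 -0.041] w 57.26 jx yaw -92.08 j [-0.649  0.142  1.783  0.     1.217  0.958]
```

Emit:
carry_out(
  rows=[
    [[0,0,0,0,0,-0.025,57],[0,0,0,0,0,0,57],[0,0,0,0,0,0,57]],
  ],
)

```text
time: 10.3
tool_pos: [0.5224, -0.3031, 0.1515]
tool_rot: [-0.491, 0.491, -0.509, 0.509]
contact_force: [1.1, -0.2, 0.8]
gripper_width: 0.669
```

```bash
python3 look.py k scene,.52,-.30,.02,20,18
```

```text
t 10.3 tcp [ 0.5224 -0.3031  0.1515] x [-0.0363 -0.9993  0.0003] y [ 0.0005 -0.0003 -1.    ] F [ 1.13 -0.25  0.8 ] T [ 0.033  0.039 -0.002] w 57.14 jx yaw -92.08 j [-0.649  0.143  1.783  0.     1.215  0.958]
scene origin 180 312 scale 18
```

View pics/k_scene.png

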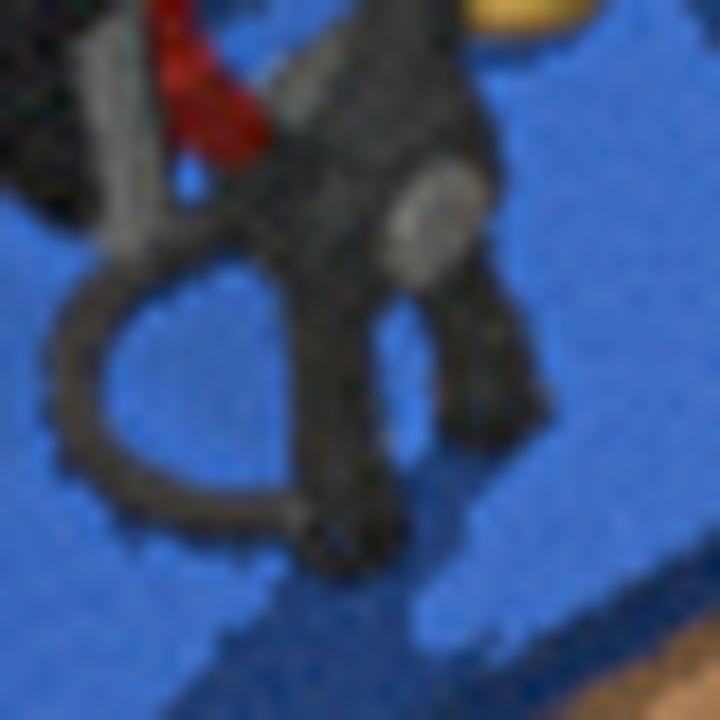

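Emit:
carry_out(
  rows=[
    [[0,0,0,0,0,0.01,55.5],[0,0,0,0,0,0.01,54],[0,0,0,0,0,0,54],[0,0,0,0,0,0,54]],
  ],
)

```text
time: 10.75
tool_pos: [0.5224, -0.3028, 0.1523]
tool_rot: [-0.491, 0.491, -0.509, 0.509]
contact_force: [-0.8, 2.8, 4.2]
gripper_width: 0.637
```

Emit:
carry_out(
  rows=[
    [[0,0,0,0,0,0.01,53],[0,0,0,0,0,0.01,52],[0,0,0,0,0,0,52],[0,0,0,0,0,0,52]],
  ],
)

```text
time: 11.15
tool_pos: [0.5224, -0.3031, 0.153]
tool_rot: [-0.491, 0.491, -0.509, 0.509]
contact_force: [0.3, 3.2, 4.9]
gripper_width: 0.613
```

```bash
python3 look.py l scene,.52,-.30,.02,20,18
```

```text
t 11.15 tcp [ 0.5224 -0.3031  0.153 ] x [-0.0363 -0.9993  0.0002] y [ 0.0005 -0.0003 -1.    ] F [0.28 3.17 4.87] T [ 0.668 -0.041 -0.048] w 52.31 jx yaw -92.08 j [-0.649  0.141  1.782  0.     1.218  0.958]
scene origin 180 312 scale 18
```

View pics/l_scene.png

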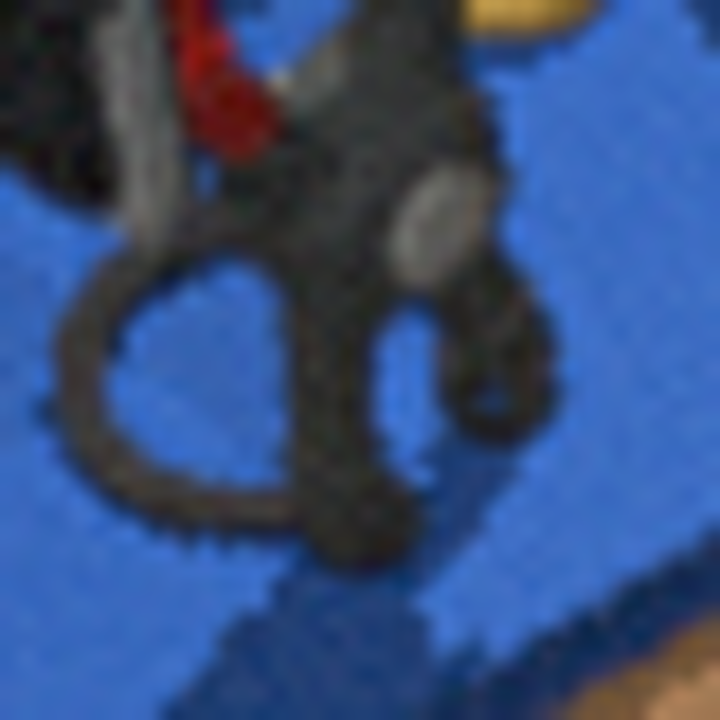

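Emit:
carry_out(
  rows=[
    [[0,0,0,0,0,0.02,52],[0,0,0,0,0,0,52],[0,0,0,0,0,0,52]],
  ],
)

```text
time: 11.5
tool_pos: [0.5221, -0.3031, 0.1533]
tool_rot: [-0.491, 0.491, -0.509, 0.509]
contact_force: [0.9, 1.8, 2.1]
gripper_width: 0.615
```

```bash
python3 look.py m scene,.52,-.30,.02,20,18
```

```text
t 11.5 tcp [ 0.5221 -0.3031  0.1533] x [-0.0364 -0.9993  0.0002] y [-0.0001 -0.0002 -1.    ] F [0.88 1.79 2.09] T [ 0.435 -0.048  0.009] w 52.49 jx yaw -92.08 j [-0.649  0.14   1.783 -0.     1.219  0.958]
scene origin 180 312 scale 18
```

View pics/m_scene.png

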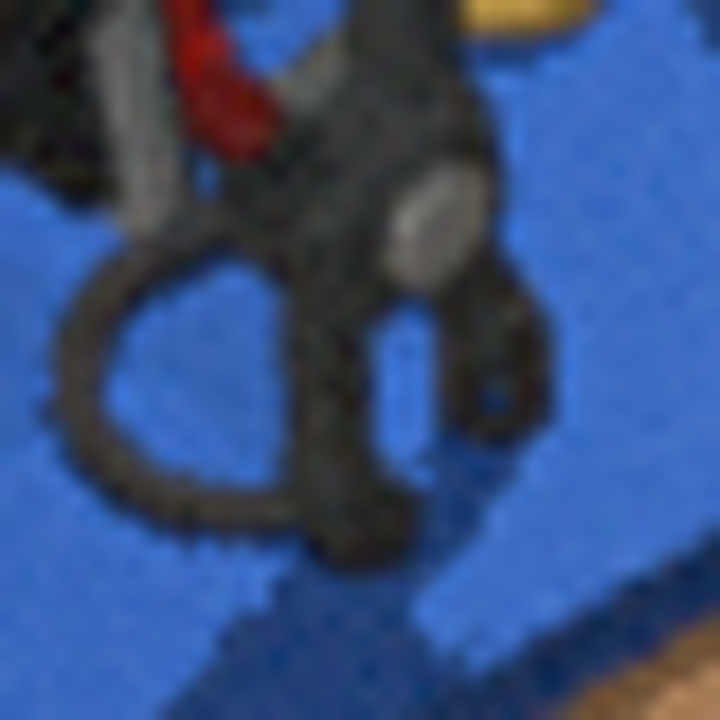

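Emit:
carry_out(
  rows=[
    [[0,0,0,0,0,0.025,52],[0,0,0,0,0,0,51],[0,0,0,0,0,0.01,50],[0,0,0,0,0,0,50],[0,0,0,0,0,0,50]],
  ],
)

```text
time: 12.05
tool_pos: [0.5219, -0.303, 0.1545]
tool_rot: [0.491, -0.491, 0.509, -0.509]
contact_force: [0.1, -0.2, -1.1]
gripper_width: 0.589
```

```bash
python3 look.py n scene,.52,-.30,.02,20,18
```

```text
t 12.05 tcp [ 0.5219 -0.303   0.1545] x [-0.0363 -0.9993 -0.    ] y [-0.0007  0.0001 -1.    ] F [ 0.09 -0.21 -1.13] T [ 0.021  0.009 -0.058] w 50.33 jx yaw -92.08 j [-0.649  0.139  1.782 -0.     1.222  0.958]
scene origin 180 312 scale 18
```

View pics/n_scene.png

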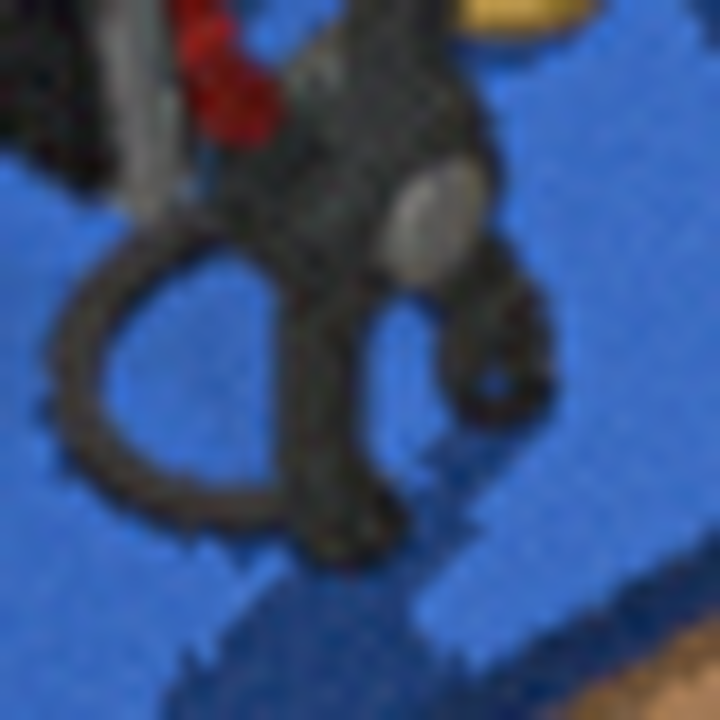

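Emit:
carry_out(
  rows=[
    [[0,0,0,0,0,0.008,49],[0,0,0,0,0,0.008,48],[0,0,0,0,0,0.008,47],[0,0,0,0,0,0.008,46],[0,0,0,0,0,0,46]],
  ],
)

```text
time: 12.6
tool_pos: [0.5222, -0.3031, 0.1562]
tool_rot: [-0.491, 0.491, -0.509, 0.509]
contact_force: [0.7, 0.5, -1.5]
gripper_width: 0.54
```

```bash
python3 look.py o scene,.52,-.30,.02,20,18
```

```text
t 12.6 tcp [ 0.5222 -0.3031  0.1562] x [-0.0363 -0.9993  0.0002] y [ 0.     -0.0002 -1.    ] F [ 0.7   0.5  -1.52] T [-0.051 -0.028 -0.016] w 46.1 jx yaw -92.08 j [-0.649  0.137  1.781 -0.     1.224  0.958]
scene origin 180 312 scale 18
```

View pics/o_scene.png

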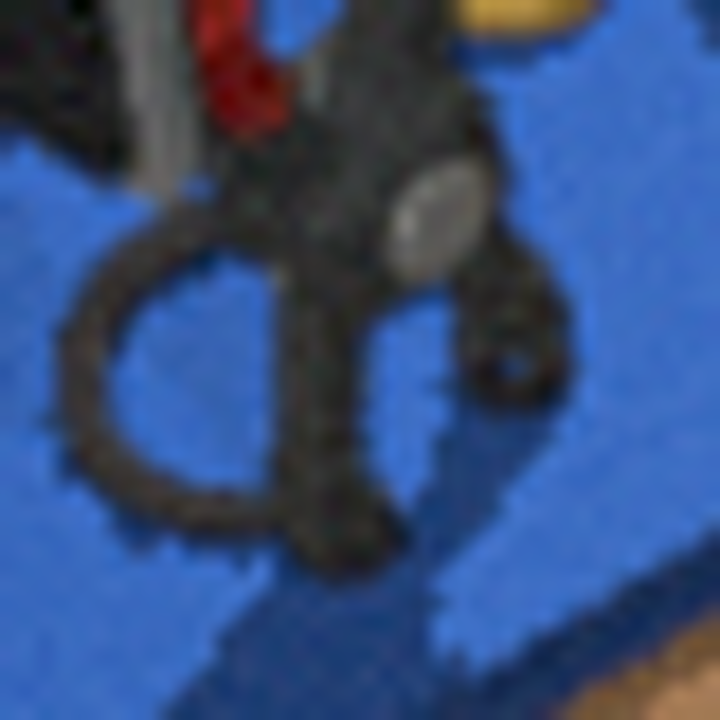

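Emit:
carry_out(
  rows=[
    [[0,0,0,0,0,0.01,45],[0,0,0,0,0,0.01,44],[0,0,0,0,0,0.01,43],[0,0,0,0,0,0.01,42],[0,0,0,0,0,0,42]],
  ],
)

```text
time: 13.15
tool_pos: [0.5222, -0.303, 0.1579]
tool_rot: [-0.491, 0.491, -0.509, 0.509]
contact_force: [-0.2, -0.8, -1.2]
gripper_width: 0.499
```

```bash
python3 look.py p scene,.52,-.30,.02,20,18
```

```text
t 13.15 tcp [ 0.5222 -0.303   0.1579] x [-0.0363 -0.9993  0.    ] y [ 0.0001 -0.     -1.    ] F [-0.17 -0.79 -1.23] T [-0.012 -0.058 -0.005] w 42.59 jx yaw -92.08 j [-0.649  0.135  1.78   0.     1.227  0.958]
scene origin 180 312 scale 18
```

View pics/p_scene.png

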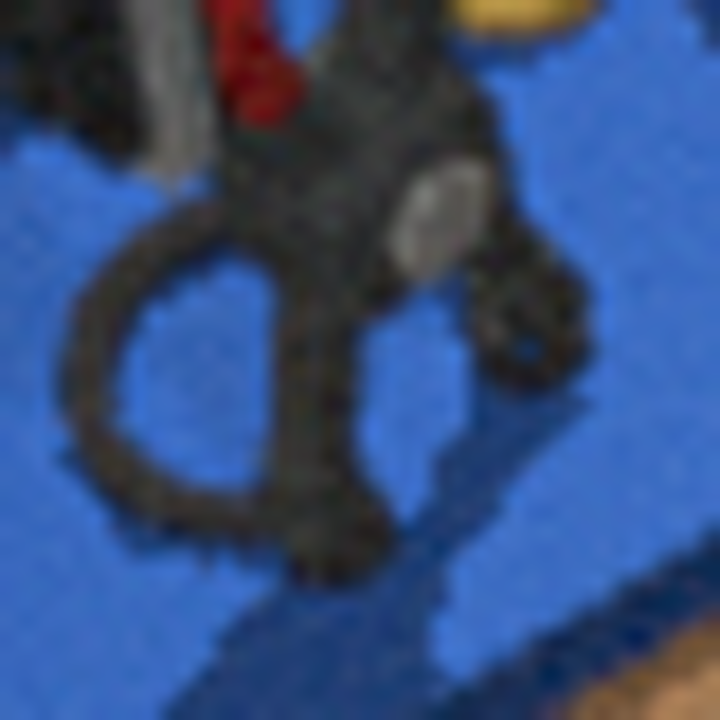

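Emit:
carry_out(
  rows=[
    [[0,0,0,0,0,0.05,42],[0,0,0,0,0,0.15,42],[0,0,0,0,0,0.25,42],[0,0,0,0,0,0.25,42],[0,0,0,0,0,0.1,42]],
  ],
)

```text
time: 13.7
tool_pos: [0.5229, -0.3036, 0.1922]
tool_rot: [-0.491, 0.491, -0.508, 0.51]
contact_force: [0.1, -1.2, -0.5]
gripper_width: 0.498
```

Emit:
carry_out(
  rows=[
    [[0,0,0,0,0,0,42],[0,0,0,0,0,0,42]],
  ],
)

```text
time: 13.9
tool_pos: [0.5222, -0.303, 0.1899]
tool_rot: [-0.491, 0.491, -0.509, 0.509]
contact_force: [-0.8, 0.2, -1.3]
gripper_width: 0.498
```

```bash
python3 look.py q scene,.52,-.30,.04,30,12
```

```text
t 13.9 tcp [ 0.5222 -0.303   0.1899] x [-0.0363 -0.9993  0.0001] y [ 0.0002 -0.0001 -1.    ] F [-0.82  0.23 -1.3 ] T [0.012 0.047 0.028] w 42.54 jx yaw -92.08 j [-0.649  0.098  1.762  0.     1.282  0.958]
scene origin 169 295 scale 12
```

View pics/q_scene.png

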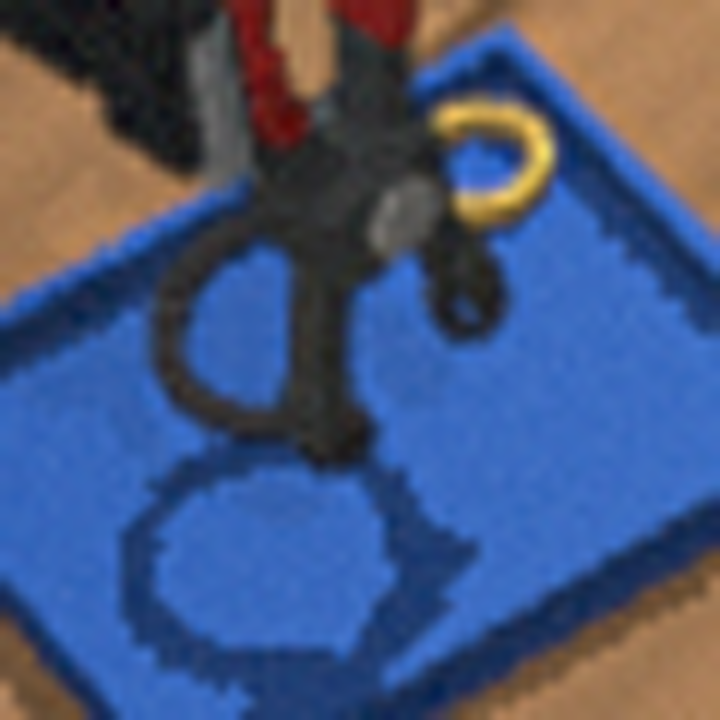

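The ring hangs level and spread on both pins, with its far eye at (468,308), near lug at (338,440) and its shadow below. I'll check the pliers' tilt and find the ring's position relative to the TCP in the scene view.

```bash
cat > rv.py <<'E'
from h import *
import sys
# rectify picture onto plane z: rv.py full.png z x0 y0 out  (x0,y0 = top-left; 0.25mm/px, 360x360 => 90mm)
f,z,x0,y0,out=sys.argv[1],*map(float,sys.argv[2:5]),sys.argv[5]
im=cv2.imread(f);s=.00025;N=400
u,v=np.meshgrid(np.arange(N),np.arange(N));X=np.stack([x0-v*s,y0-u*s,np.full(u.shape,z)],-1).reshape(-1,3)
K,o,M=cam("scene");q=(X-o)@M@K.T;q=(q[:,:2]/q[:,2:]).reshape(N,N,2).astype(np.float32)
w=cv2.remap(im,q[...,0],q[...,1],cv2.INTER_CUBIC);cv2.imwrite(out,cv2.resize(w,None,fx=1.75,fy=1.75))
E
python3 rv.py pics/q_scene_full.png .039 .57 -.25 pics/q_rect.png
python3 - <<'E'
from h import *
T=np.array([.5222,-.303,.1899])
def crop(p):return (p-[169,295]+.5)*12-.5
for dy in(0,.002,.004):
  print(dy,"mid eyes",crop(proj("scene",[.5235,T[1]+dy,.039])),"bolt",crop(proj("scene",[.5235+.010,T[1]+dy*45/97,.0885])))
E
```

```text
0 mid eyes [376.35379614 399.74011287] bolt [388.59857945 224.28658401]
0.002 mid eyes [384.65036954 391.85550564] bolt [392.56426612 220.59792946]
0.004 mid eyes [392.93000848 383.98699199] bolt [396.52607578 216.91288108]
```

View pics/q_rect.png

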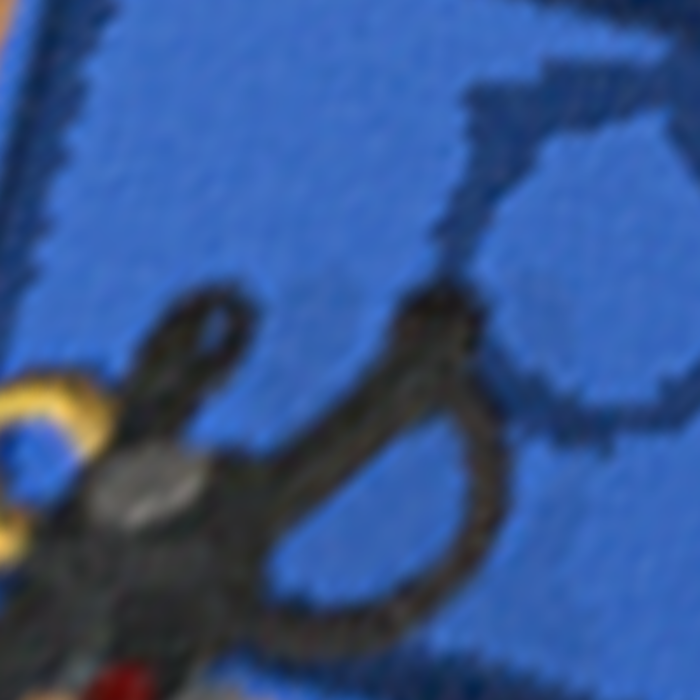

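Emit:
carry_out(
  rows=[
    [[-0.2,0,0,0,0.2,0.7,42],[-0.2,0,0,0,0.5,0.7,42],[-0.2,0,0,0.1,0.7,0.7,42],[-0.2,0,0,0.2,0.7,0.6,42],[0,0,0,0.2,0.8,0.2,42]],
  ],
)

```text
time: 14.45
tool_pos: [0.543, -0.1865, 0.3091]
tool_rot: [-0.477, 0.504, -0.493, 0.525]
contact_force: [0.6, -0.1, -2.0]
gripper_width: 0.499
```

Emit:
carry_out(
  rows=[
    [[0,0,0,0.2,0.8,0,42],[0,0,0,0.2,0.8,0,42],[0,0,0,0.2,0.8,0,42],[0,0,0,0.1,0.8,0,42],[0,0,0,0,0.7,0,42]],
  ],
)

```text
time: 14.95
tool_pos: [0.5701, -0.0294, 0.305]
tool_rot: [-0.477, 0.505, -0.495, 0.522]
contact_force: [-0.4, -0.1, -2.2]
gripper_width: 0.498
```

Emit:
carry_out(
  rows=[
    [[0,0,0,0,0.5,0,41],[0,0,0,0,0.25,0,40],[0,0,0,0,0,0,39],[0,0,0,0,0,0,39],[0,0,0,0,0,0,39]],
  ],
)

```text
time: 15.45
tool_pos: [0.5702, -0.002, 0.3056]
tool_rot: [-0.476, 0.504, -0.495, 0.523]
contact_force: [0.4, -0.1, -1.2]
gripper_width: 0.462
```

```bash
python3 look.py r scene,.555,0,.12,45,8; ls
```

```text
t 15.45 tcp [ 0.5702 -0.002   0.3056] x [-0.0375 -0.9977  0.0562] y [-0.0003 -0.0562 -0.9984] F [ 0.37 -0.07 -1.18] T [-0.012  0.03  -0.012] w 39.5 jx yaw -92.15 j [-0.114 -0.078  1.74  -0.056  1.474  1.5  ]
scene origin 257 174 scale 8
h.py
look.py
m1.py
m2.py
m3.py
m4.py
m5.py
m6.py
pics
pins.py
rv.py
```

View pics/r_scene.png

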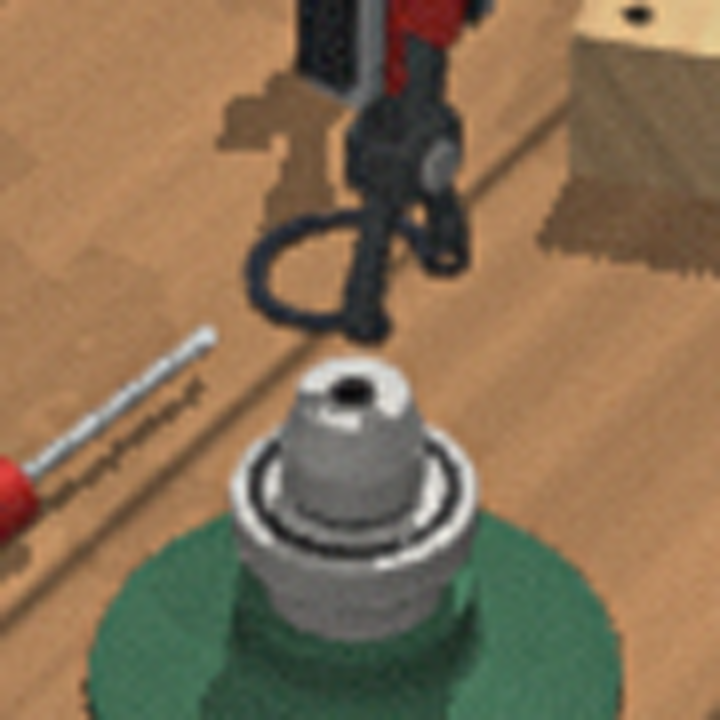

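```bash
python3 - <<'E'
import cv2
a=cv2.imread('pics/r_scene_full.png')[196:222,284:320];cv2.imwrite('pics/r_z.png',cv2.resize(a,None,fx=20,fy=20,interpolation=cv2.INTER_CUBIC))
from h import *
for z in(.15,.155): print(z,[proj("scene",[x,y,z]).round(1).tolist() for x,y in((.572,.0),(.572,.016),(.572,-.016),(.55,0))])
E
```

```text
0.15 [[308.6, 211.4], [312.9, 207.4], [304.2, 215.4], [300.0, 207.6]]
0.155 [[308.6, 209.5], [312.9, 205.6], [304.2, 213.6], [300.0, 205.8]]
```

View pics/r_z.png

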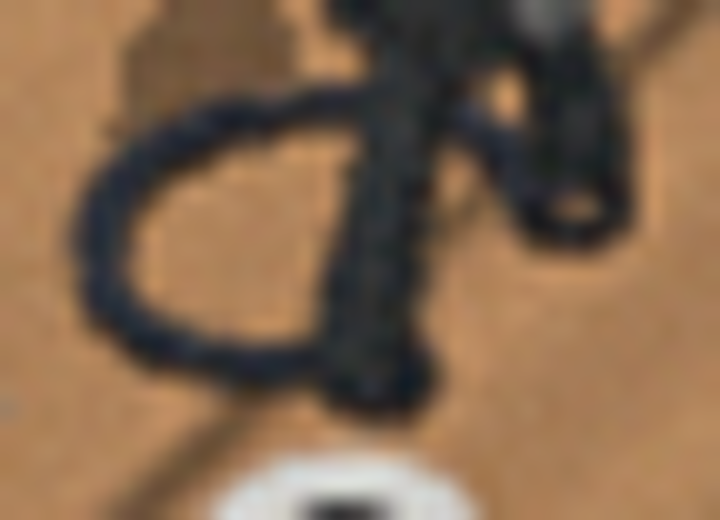

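Emit:
carry_out(
  rows=[
    [[0,0,0,0,0,0,38],[0,0,0,0,0,0,37],[0,0,0,0,0,0,36],[0,0,0,0,0,0,35],[0,0,0,0,0,0,35]],
  ],
)

```text
time: 16.0
tool_pos: [0.5702, -0.001, 0.3058]
tool_rot: [-0.477, 0.504, -0.495, 0.523]
contact_force: [-0.1, 1.3, -1.6]
gripper_width: 0.417
```

```bash
python3 look.py s scene,.555,0,.155,18,20
```

```text
t 16.0 tcp [ 0.5702 -0.001   0.3058] x [-0.0363 -0.9978  0.0558] y [-0.     -0.0558 -0.9984] F [-0.13  1.31 -1.62] T [ 0.048 -0.039  0.001] w 35.6 jx yaw -92.09 j [-0.112 -0.078  1.74  -0.056  1.474  1.5  ]
scene origin 283 188 scale 20
```

View pics/s_scene.png

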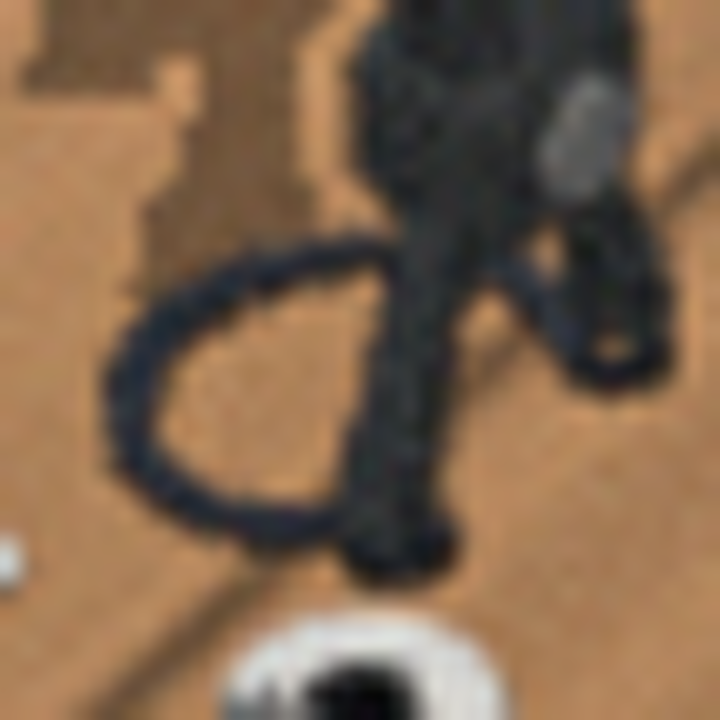

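Emit:
carry_out(
  rows=[
    [[0,0,0,0,0,0,34],[0,0,0,0,0,0,33],[0,0,0,0,0,0,32],[0,0,0,0,0,0,31.5],[0,0,0,0,0,0,31.5]],
  ],
)

```text
time: 16.55
tool_pos: [0.5702, -0.001, 0.3058]
tool_rot: [-0.477, 0.504, -0.495, 0.523]
contact_force: [0.2, -0.4, -1.8]
gripper_width: 0.377
```

```bash
python3 look.py t scene,.555,0,.155,18,20; python3 -c "
from plant import grab_frame; import cv2; cv2.imwrite('pics/t_top_full.png',grab_frame('top')[190:290,270:370])
a=cv2.imread('pics/t_top_full.png');cv2.imwrite('pics/t_top.png',cv2.resize(a,None,fx=6,fy=6,interpolation=cv2.INTER_CUBIC))"
```

```text
t 16.55 tcp [ 0.5702 -0.001   0.3058] x [-0.0363 -0.9978  0.0558] y [-0.     -0.0558 -0.9984] F [ 0.16 -0.38 -1.79] T [ 0.054 -0.084  0.05 ] w 32.19 jx yaw -92.08 j [-0.112 -0.078  1.74  -0.056  1.474  1.5  ]
scene origin 283 188 scale 20
```

View pics/t_scene.png

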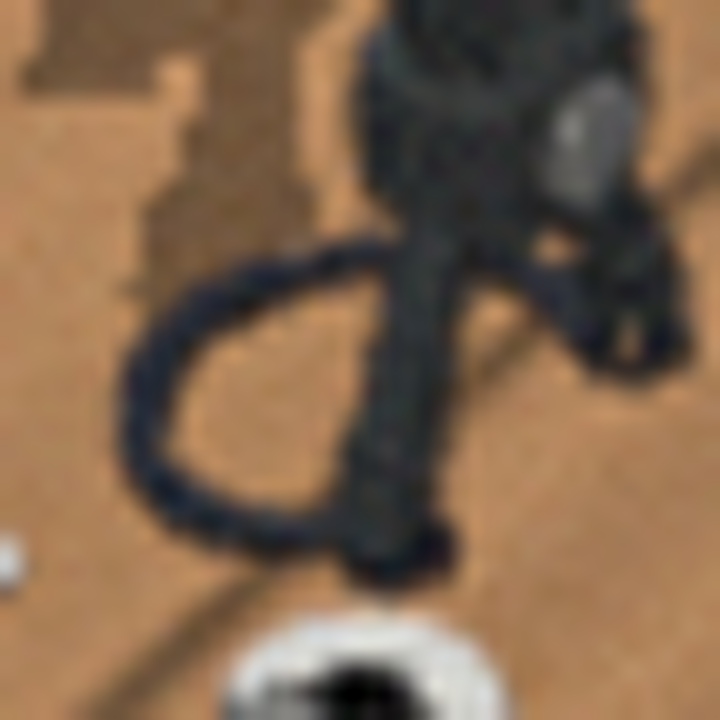

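View pics/t_top.png

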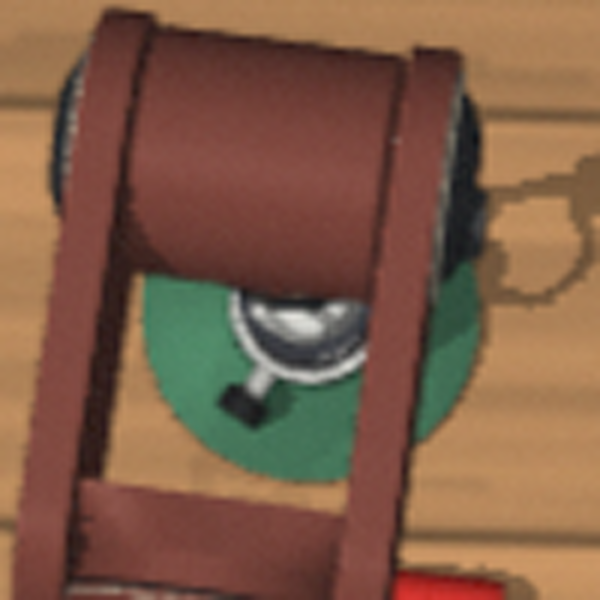

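```bash
python3 - <<'E'
from h import *
for z in(.147,.1505,.154): print("eyes mid",z,onz("scene",(308.3,209.3),z))
for z in(.107,.1105,.114): print("spindle",z,onz("scene",(300.7,221.7),z))
print(onz("top",(321.1,239.2),.1105))
a=cv2.imread('pics/t_top_full.png')[40:70,30:70];cv2.imwrite('pics/t_topz.png',cv2.resize(a,None,fx=18,fy=18,interpolation=cv2.INTER_CUBIC))
E
```

```text
eyes mid 0.147 [0.56556703 0.00835346 0.147     ]
eyes mid 0.1505 [0.56797155 0.00484078 0.1505    ]
eyes mid 0.154 [0.57037607 0.00132811 0.154     ]
spindle 0.107 [0.54848042 0.00430306 0.107     ]
spindle 0.1105 [0.5508436  0.00096616 0.1105    ]
spindle 0.114 [ 0.55320678 -0.00237073  0.114     ]
[5.53352806e-01 5.21327750e-04 1.10500000e-01]
```

View pics/t_topz.png

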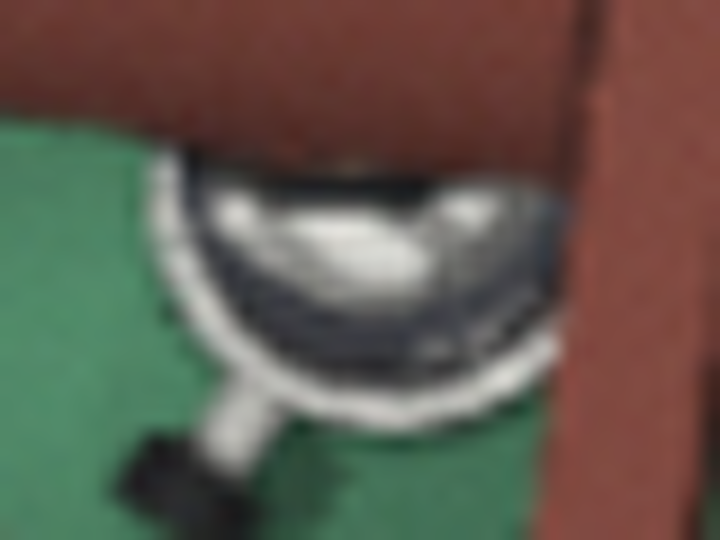

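Emit:
carry_out(
  rows=[
    [[0,0,0,0.05,-0.05,-0.2,31],[0,0,0,0,0,-0.2,30],[0,0,0,0,0,-0.15,30],[0,0,0,0,0,0,30],[0,0,0,0,0,0,30]],
  ],
)

```text
time: 17.15
tool_pos: [0.572, -0.003, 0.2833]
tool_rot: [-0.477, 0.505, -0.495, 0.523]
contact_force: [0.5, 0.2, -2.6]
gripper_width: 0.358
```

```bash
python3 look.py u scene,.555,0,.12,20,18; python3 -c "
from plant import grab_frame; import cv2; im=grab_frame('top');cv2.imwrite('pics/u_top_full.png',im)
a=im[225:265,295:345];cv2.imwrite('pics/u_top.png',cv2.resize(a,None,fx=15,fy=15,interpolation=cv2.INTER_CUBIC))"
```

```text
t 17.15 tcp [ 0.572  -0.003   0.2833] x [-0.0362 -0.9978  0.0557] y [-0.0009 -0.0557 -0.9984] F [ 0.49  0.2  -2.62] T [ 0.029 -0.005  0.034] w 30.56 jx yaw -92.08 j [-0.115 -0.059  1.759 -0.056  1.436  1.499]
scene origin 282 199 scale 18
```

View pics/u_scene.png

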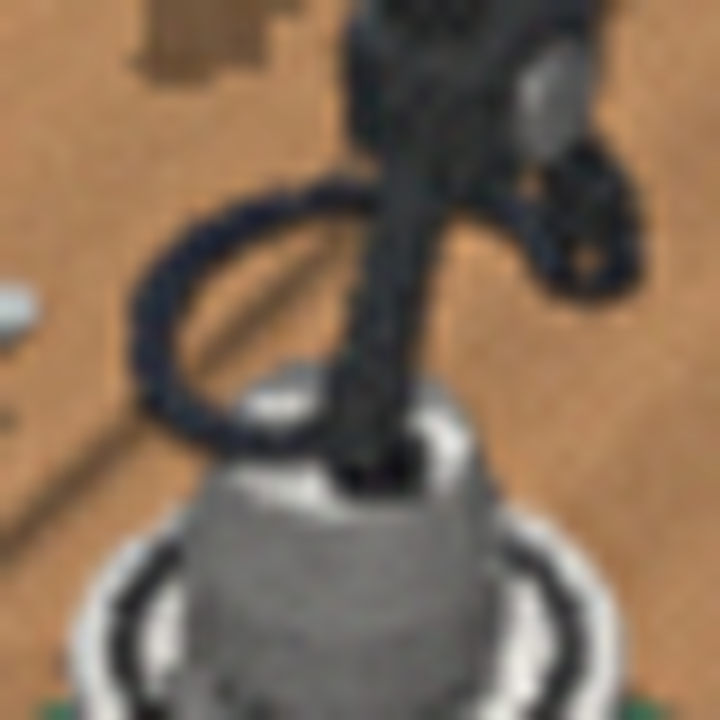

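View pics/u_top.png

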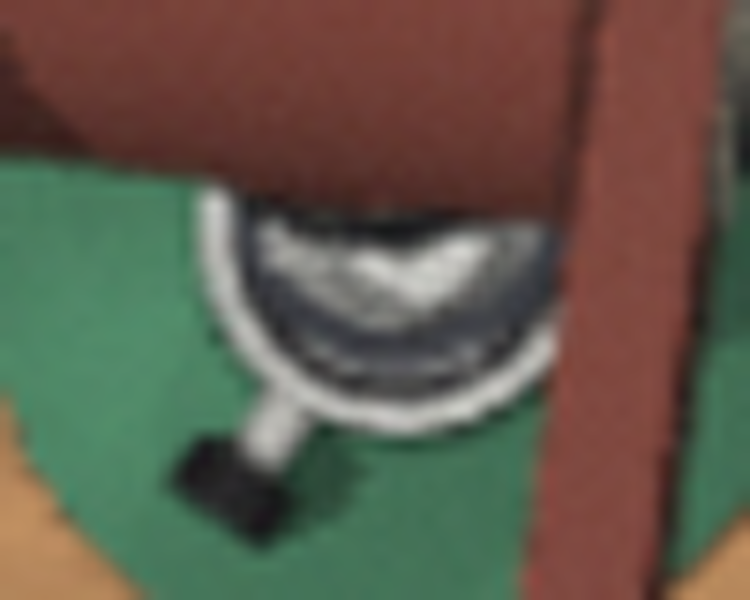

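```bash
python3 - <<'E'
from h import *
def s(p):return (295+(p[0]+.5)/15-.5,225+(p[1]+.5)/15-.5)
for z in(.12,.125):print("ring outer back",onz("top",s((395,358)),z),"inner back",onz("top",s((395,322)),z))
def c(p):return (282+(p[0]+.5)/18-.5,199+(p[1]+.5)/18-.5)
for z in(.118,.122,.126,.130):
    f,n=onz("scene",c((590,258)),z),onz("scene",c((378,470)),z)
    print(z,"far",f[:2],"near",n[:2],"mid",((f+n)/2)[:2],"left edge",onz("scene",c((131,335)),z)[:2],"near arm outer bottom",onz("scene",c((265,457)),z)[:2],"top outer",onz("scene",c((330,180)),z)[:2])
E
python3 - <<'E'
import cv2
a=cv2.imread('pics/u_top_full.png')[232:256,302:342];a=cv2.resize(a,None,fx=20,fy=20,interpolation=cv2.INTER_CUBIC);cv2.imwrite('pics/u_topz.png',cv2.convertScaleAbs(a,alpha=1.3))
E
```

```text
ring outer back [5.29769476e-01 4.51076439e-04 1.20000000e-01] inner back [0.5357642  0.00060436 0.12      ]
ring outer back [5.29542800e-01 4.16831947e-04 1.25000000e-01] inner back [0.53551829 0.00056962 0.125     ]
0.118 far [0.56328757 0.03484344] near [ 0.56462209 -0.01184757] mid [0.56395483 0.01149794] left edge [ 0.52613054 -0.00837814] near arm outer bottom [ 0.55227642 -0.01751804] top outer [0.52892114 0.02913174]
0.122 far [0.56595438 0.030841  ] near [ 0.56728275 -0.0156351 ] mid [0.56661856 0.00760295] left edge [ 0.52896838 -0.01218164] near arm outer bottom [ 0.55499391 -0.02127946] top outer [0.53174614 0.02515558]
0.126 far [0.56862118 0.02683855] near [ 0.56994342 -0.01942262] mid [0.5692823  0.00370796] left edge [ 0.53180623 -0.01598513] near arm outer bottom [ 0.5577114  -0.02504088] top outer [0.53457114 0.02117943]
0.13 far [0.57128799 0.0228361 ] near [ 0.57260408 -0.02321015] mid [ 5.71946037e-01 -1.87020529e-04] left edge [ 0.53464407 -0.01978863] near arm outer bottom [ 0.5604289 -0.0288023] top outer [0.53739614 0.01720327]
```

View pics/u_topz.png

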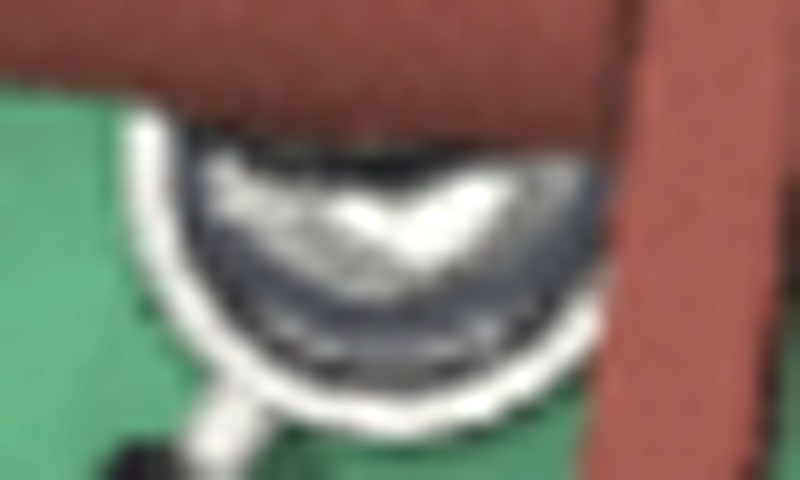

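```bash
python3 - <<'E'
from h import *
print("bearing",onz("top",(321.15,239.85),.076)); print("ring",onz("top",(320.45,238.95),.125),onz("top",(320.45,238.95),.13))
# bluish mask on top picture, edges
im=cv2.imread('pics/u_top_full.png').astype(int)
for v in range(240,254): print(v," ".join("%3d/%3d/%3d"%tuple(im[v,u]) for u in range(308,335,3)))
E
```

```text
bearing [0.55375737 0.00058659 0.076     ]
ring [0.55306404 0.00205647 0.125     ] [0.55276163 0.00201694 0.13      ]
240 144/157/143  71/ 65/ 63  78/ 79/ 81  50/ 51/ 50  27/ 27/ 25  48/ 48/ 47 106/109/108 106/109/110  54/ 55/ 77
241 138/149/138  69/ 64/ 62 145/150/150 100/102/102  87/ 88/ 89 113/118/116 181/186/185 108/109/109  65/ 63/ 82
242 134/147/130  64/ 59/ 58 146/151/151 127/131/129 183/188/187 190/196/196 164/168/169  97/ 98/ 98  62/ 62/ 93
243 116/134/108  61/ 58/ 58 107/108/107 113/116/116 186/190/191 191/197/195 123/126/126  81/ 79/ 78  48/ 53/ 87
244 110/128/ 96  80/ 81/ 80  80/ 76/ 74 123/126/126 127/131/130 183/188/188  93/ 94/ 96  70/ 64/ 62  56/ 59/ 93
245  92/118/ 73 115/118/117  67/ 61/ 59 116/118/118 117/121/119 131/134/133  80/ 78/ 77  69/ 62/ 59  80/ 86/115
246  95/123/ 72 168/173/172  63/ 58/ 57  74/ 69/ 68 119/122/122  81/ 81/ 82  72/ 65/ 64  57/ 53/ 52  84/ 89/124
247  95/124/ 74 179/183/183  60/ 58/ 60  71/ 65/ 64  71/ 65/ 64  66/ 63/ 61  83/ 79/ 77  56/ 55/ 54  83/ 90/131
248 100/131/ 76 150/159/150  70/ 69/ 69  91/ 87/ 87  72/ 69/ 67  78/ 72/ 72 117/115/114 105/107/106  77/ 86/132
249  99/132/ 77 105/120/ 99 138/141/142  93/ 94/ 95  95/ 92/ 90 108/107/106  95/ 96/ 97 162/165/165  61/ 72/127
250 100/132/ 78  84/108/ 63 176/181/181  71/ 72/ 73  76/ 76/ 76  69/ 69/ 69 108/110/109 161/166/166  65/ 74/130
251  98/130/ 77  94/119/ 74 167/171/171 145/147/148  96/ 97/ 99 101/102/102 179/185/184  88/ 97/ 84  67/ 76/132
252  99/128/ 75 114/133/104 165/171/171 179/183/182 191/194/195 180/186/185 167/173/170  69/ 89/ 54  63/ 71/129
253  92/119/ 70 129/139/129 154/159/159  72/ 82/ 67 152/156/154 132/139/135  66/ 79/ 58  82/108/ 64  65/ 73/129
```

```bash
cat > rt.py <<'E'
from h import *
import sys
from scipy.optimize import least_squares
f=sys.argv[1];zr=float(sys.argv[2])
im=cv2.imread(f).astype(int);B,G,Rr=im[...,0],im[...,1],im[...,2]
m=(B-Rr>=6)&(B-Rr<25)&(B<100)&(abs(G-Rr)<8);M=np.zeros_like(m);M[236:252,303:334]=m[236:252,303:334]
v,u=np.nonzero(M);P=np.array([onz("top",(a,b),zr)[:2] for a,b in zip(u,v)])
print(len(P))
r=least_squares(lambda c:np.hypot(P[:,0]-c[0],P[:,1]-c[1])-.0217,[.55,0],loss="soft_l1",f_scale=.001);print("ring centre (closed-arc)",r.x,"rms mm",1e3*np.sqrt(np.mean(r.fun**2)))
b=P[:,0]<r.x[0]-.012
r=least_squares(lambda c:np.hypot(P[b,0]-c[0],P[b,1]-c[1])-.0217,[.55,0],loss="soft_l1",f_scale=.001);print("back only",b.sum(),r.x)
o=np.zeros((16,31),np.uint8)
for row in M[236:252,303:334]: print("".join("#" if k else "." for k in row))
E
python3 rt.py pics/u_top_full.png .125; python3 - <<'E'
from h import *
# bearing outer: bright arc threshold in original unobstructed top0
im=cv2.imread('pics/top0.png').astype(int);g=im.sum(2)/3;d=abs(im[...,0]-im[...,2])
m=(g>120)&(d<25);M=np.zeros(m.shape,np.uint8);M[225:260,303:340]=m[225:260,303:340]
k,l,st,ce=cv2.connectedComponentsWithStats(M);print(st[1:])
i=1+np.argmax(st[1:,2]);c,_=cv2.findContours((l==i).astype(np.uint8),cv2.RETR_EXTERNAL,cv2.CHAIN_APPROX_NONE)
h=cv2.convexHull(c[0]);print(cv2.fitEllipse(h),cv2.minEnclosingCircle(h))
e=cv2.minEnclosingCircle(h)[0];e2=cv2.fitEllipse(h)[0]
for z in(.07,.076,.082):print(z,onz("top",e,z),onz("top",e2,z))
E
```

```text
37
ring centre (closed-arc) [0.55181378 0.00078311] rms mm 2.130535318121119
back only 24 [5.5216239e-01 2.8135496e-04]
...............................
...............................
...............................
........#......................
........#......................
........#...................#..
........#...................#..
.........#.................#...
.........###..............##...
...........#.............##....
...........####.......####.....
.............#####...###.......
...............##.###..........
...............................
...............................
...............................
[[308 227  27  29 142]
 [312 231  19  19 228]
 [331 233   2   2   2]
 [333 236   1   2   2]]
((319.99749755859375, 241.21429443359375), (25.46772003173828, 30.382793426513672), 37.248329162597656) ((319.91973876953125, 241.95062255859375), 15.264716148376465)
0.07 [0.54860859 0.00365948 0.07      ] [0.55051433 0.00350785 0.07      ]
0.076 [0.54827474 0.00360769 0.076     ] [0.55017336 0.00345663 0.076     ]
0.082 [0.54794089 0.0035559  0.082     ] [0.5498324 0.0034054 0.082    ]
```

The top crop shows the ring's bluish band centred at about (0.5521, 0.0004), with the spindle axis at (0.5533, 0.0005). For the ring to sit 3 mm behind the axis, it must move about -1.8 mm in x. I'll shift it and lower over the taper.

Emit:
carry_out(
  rows=[
    [[0,0,0,-0.045,0,-0.1,30.5],[0,0,0,0,0,-0.15,30.5],[0,0,0,0,0,-0.15,30.5],[0,0,0,0,0,0,30.5],[0,0,0,0,0,0,30.5]],
  ],
)

```text
time: 17.75
tool_pos: [0.5702, -0.003, 0.2673]
tool_rot: [-0.477, 0.505, -0.495, 0.523]
contact_force: [-0.5, -0.4, -2.2]
gripper_width: 0.364
```

```bash
cat > two.py <<'E'
import sys,subprocess
from h import *
from plant import grab_frame
tag=sys.argv[1];zc=float(sys.argv[2])
a=grab_frame("scene");b=grab_frame("top");cv2.imwrite(f"pics/{tag}_scene_full.png",a);cv2.imwrite(f"pics/{tag}_top_full.png",b)
u,v=proj("scene",[.555,0,zc]);u0,v0=int(u)-20,int(v)-20
x=cv2.resize(a[v0:v0+40,u0:u0+40],(400,400),interpolation=cv2.INTER_CUBIC);y=cv2.resize(b[228:260,305:337],(400,400),interpolation=cv2.INTER_CUBIC)
cv2.imwrite(f"pics/{tag}.png",np.hstack([x,cv2.convertScaleAbs(y,alpha=1.3)]));st();print("scene org",u0,v0,"x10; top org 305 228 x12.5")
E
python3 two.py v .11; python3 rt.py pics/v_top_full.png .11
```

```text
t 17.85 tcp [ 0.5705 -0.003   0.2679] x [-0.0363 -0.9978  0.0558] y [ 0.0003 -0.0559 -0.9984] F [-0.07 -0.07 -1.27] T [-0.001  0.02  -0.018] w 30.28 jx yaw -92.08 j [-0.115 -0.052  1.778 -0.056  1.408  1.501]
scene org 282 202 x10; top org 305 228 x12.5
46
ring centre (closed-arc) [0.54969769 0.00060486] rms mm 2.184450891182971
back only 35 [5.49976379e-01 2.85404660e-04]
...............................
...............................
...............................
...............................
........#......................
........#......................
........#...................#..
...........................##..
.........#.................#...
.........##................#...
...........#.............##....
...........####.......####.....
.............############......
..............########.........
................#.###..........
...............................
```

View pics/v.png

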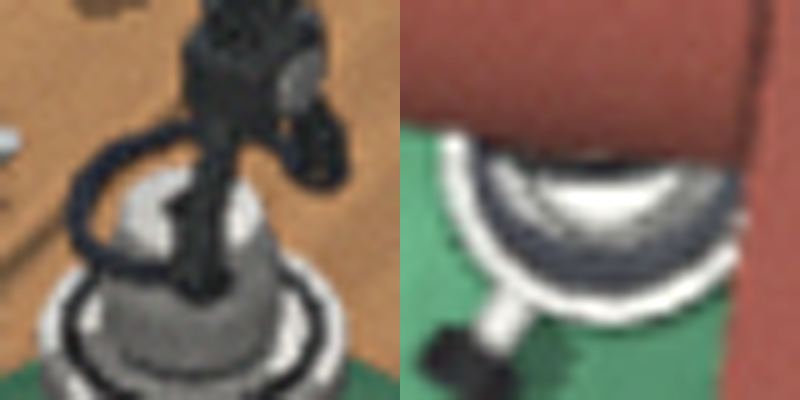

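The ring now surrounds the taper, centred at (0.5500, 0.0003), 3.3 mm behind the axis as wanted. I'll go on down in steps, watching the force.

Emit:
carry_out(
  rows=[
    [[0,0,0,0,0,-0.06,30.5],[0,0,0,0,0,-0.06,30.5],[0,0,0,0,0,0,30.5]],
  ],
)

```text
time: 18.15
tool_pos: [0.5702, -0.0029, 0.2625]
tool_rot: [-0.477, 0.505, -0.495, 0.523]
contact_force: [0.2, 0.2, -2.1]
gripper_width: 0.359
```

Emit:
carry_out(
  rows=[
    [[0,0,0,0,0,-0.06,30.5],[0,0,0,0,0,-0.06,30.5],[0,0,0,0,0,0,30.5],[0,0,0,0,0,0,30.5]],
  ],
)

```text
time: 18.55
tool_pos: [0.5703, -0.003, 0.258]
tool_rot: [-0.477, 0.504, -0.495, 0.523]
contact_force: [-0.3, 0.1, -2.1]
gripper_width: 0.361
```

```bash
python3 two.py w .1; python3 rt.py pics/w_top_full.png .1
```

```text
t 18.65 tcp [ 0.5704 -0.003   0.2583] x [-0.0363 -0.9978  0.0558] y [ 0.0002 -0.0559 -0.9984] F [ 0.49 -0.67 -1.75] T [-0.026 -0.014  0.01 ] w 30.76 jx yaw -92.08 j [-0.115 -0.044  1.788 -0.056  1.392  1.502]
scene org 282 206 x10; top org 305 228 x12.5
45
ring centre (closed-arc) [5.49566025e-01 2.29349565e-05] rms mm 2.023588267124383
back only 36 [5.49786587e-01 8.74753269e-05]
...............................
...............................
...............................
...............................
...............................
........#......................
........#...................#..
............................#..
.........#.................#...
..........#...............##...
..........###............##....
...........####........####....
............#####...#####......
...............########........
................#####..........
...............................
```

View pics/w.png

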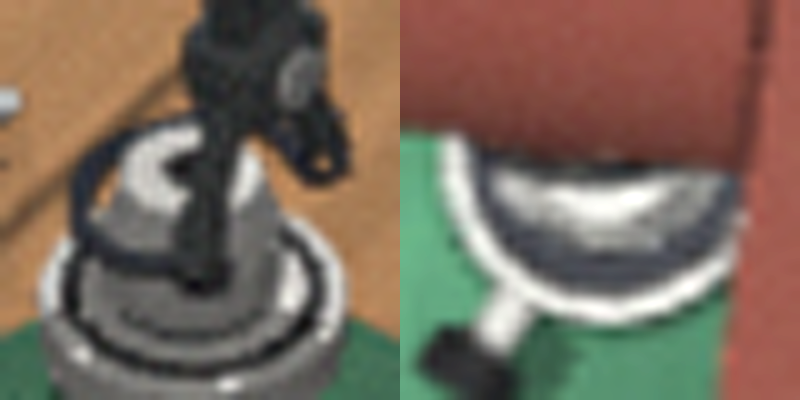

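Emit:
carry_out(
  rows=[
    [[0,0,0,0,0,-0.05,30.5],[0,0,0,0,0,-0.05,30.5],[0,0,0,0,0,0,30.5]],
  ],
)

```text
time: 18.95
tool_pos: [0.5702, -0.003, 0.2537]
tool_rot: [-0.477, 0.505, -0.495, 0.523]
contact_force: [0.5, -0.2, -2.6]
gripper_width: 0.362
```

Emit:
carry_out(
  rows=[
    [[0,0,0,0,0,-0.05,30.5],[0,0,0,0,0,-0.05,30.5],[0,0,0,0,0,0,30.5]],
  ],
)

```text
time: 19.25
tool_pos: [0.5702, -0.003, 0.2497]
tool_rot: [-0.477, 0.505, -0.495, 0.523]
contact_force: [-0.6, -0.8, -1.8]
gripper_width: 0.357
```

```bash
python3 two.py x .095; python3 rt.py pics/x_top_full.png .09
```

```text
t 19.35 tcp [ 0.5704 -0.003   0.2501] x [-0.0363 -0.9978  0.0558] y [-0.0002 -0.0558 -0.9984] F [-0.34 -0.35 -1.75] T [ 0.06  -0.04   0.033] w 30.68 jx yaw -92.08 j [-0.115 -0.037  1.795 -0.057  1.378  1.502]
scene org 282 208 x10; top org 305 228 x12.5
42
ring centre (closed-arc) [0.54958636 0.00105843] rms mm 1.9463218957298198
back only 33 [0.54976439 0.00075958]
...............................
...............................
...............................
...............................
...............................
........##.....................
........#......................
............................#..
.........#.................#...
..........#................#...
..........###............#.....
...........###.........####....
............###.....#####......
..............##########.......
...............####.#..........
...............................
```

View pics/x.png

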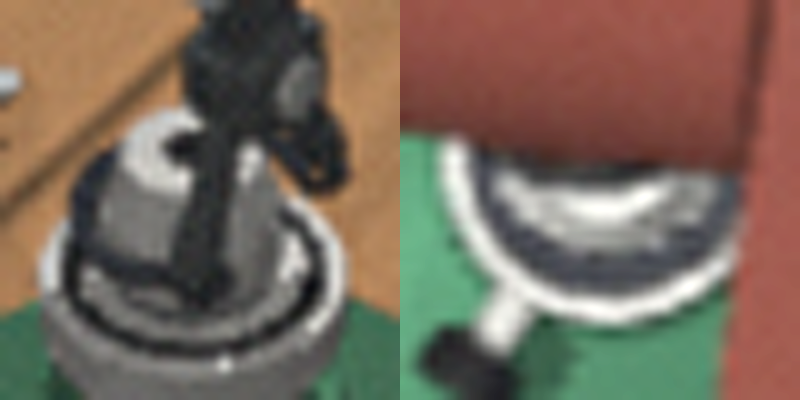

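Emit:
carry_out(
  rows=[
    [[0,0,0,0,0,-0.05,30.5],[0,0,0,0,0,-0.05,30.5],[0,0,0,0,0,0,30.5]],
  ],
)

```text
time: 19.65
tool_pos: [0.5702, -0.003, 0.2457]
tool_rot: [-0.477, 0.504, -0.495, 0.523]
contact_force: [-0.1, 0.2, -1.7]
gripper_width: 0.36
```

Emit:
carry_out(
  rows=[
    [[0,0,0,0,0,-0.05,30.5],[0,0,0,0,0,-0.05,30.5],[0,0,0,0,0,0,30.5]],
  ],
)

```text
time: 19.95
tool_pos: [0.5702, -0.003, 0.2417]
tool_rot: [-0.477, 0.505, -0.495, 0.523]
contact_force: [-0.3, -0.5, -2.4]
gripper_width: 0.364
```

Emit:
carry_out(
  rows=[
    [[0,0,0,0,0,-0.03,30.5],[0,0,0,0,0,-0.03,30.5],[0,0,0,0,0,0,30.5]],
  ],
)

```text
time: 20.25
tool_pos: [0.5703, -0.003, 0.2395]
tool_rot: [-0.477, 0.504, -0.495, 0.523]
contact_force: [-0.8, 0.3, -0.2]
gripper_width: 0.36
```

```bash
python3 two.py y .085
```

```text
t 20.35 tcp [ 0.5704 -0.003   0.2398] x [-0.0363 -0.9978  0.0558] y [-0.0001 -0.0558 -0.9984] F [-0.18  0.57 -0.84] T [ 0.031 -0.004  0.008] w 30.44 jx yaw -92.08 j [-0.115 -0.028  1.804 -0.057  1.36   1.503]
scene org 282 211 x10; top org 305 228 x12.5
```

View pics/y.png

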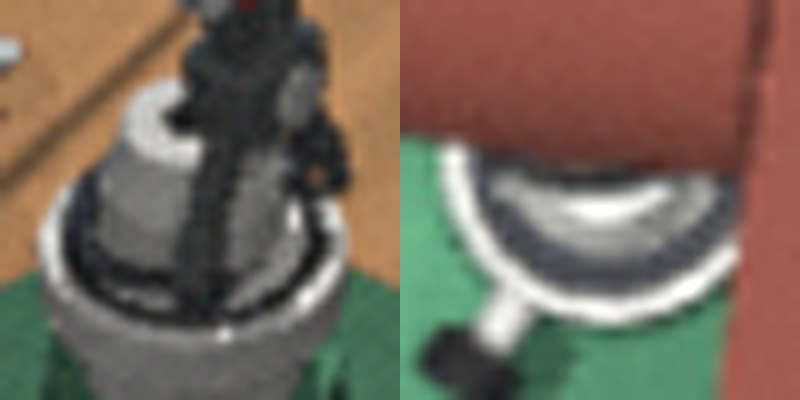

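Emit:
carry_out(
  rows=[
    [[0,0,0,0,0,-0.03,30.5],[0,0,0,0,0,0,30.5],[0,0,0,0,0,0,30.5]],
  ],
)

```text
time: 20.65
tool_pos: [0.5703, -0.003, 0.2385]
tool_rot: [-0.477, 0.504, -0.495, 0.523]
contact_force: [0.2, 0.3, -0.6]
gripper_width: 0.355
```

Emit:
carry_out(
  rows=[
    [[0,0,0,0,0,-0.025,30.5],[0,0,0,0,0,0,30.5],[0,0,0,0,0,0,30.5]],
  ],
)

```text
time: 20.95
tool_pos: [0.5703, -0.003, 0.2375]
tool_rot: [-0.477, 0.504, -0.495, 0.523]
contact_force: [0.8, -0.6, -1.4]
gripper_width: 0.358
```

Emit:
carry_out(
  rows=[
    [[0,0,0,0,0,-0.025,30.5],[0,0,0,0,0,0,30.5],[0,0,0,0,0,0,30.5]],
  ],
)

```text
time: 21.25
tool_pos: [0.5703, -0.003, 0.2365]
tool_rot: [-0.477, 0.504, -0.495, 0.523]
contact_force: [0.0, -0.5, -1.8]
gripper_width: 0.36
```

Emit:
carry_out(
  rows=[
    [[0,0,0,0,0,-0.025,30.5],[0,0,0,0,0,0,30.5],[0,0,0,0,0,0,30.5]],
  ],
)

```text
time: 21.55
tool_pos: [0.5704, -0.003, 0.2355]
tool_rot: [-0.477, 0.504, -0.495, 0.523]
contact_force: [0.9, -0.0, -1.4]
gripper_width: 0.358
```

Emit:
carry_out(
  rows=[
    [[0,0,0,0,0,-0.025,30.5],[0,0,0,0,0,0,30.5],[0,0,0,0,0,0,30.5]],
  ],
)

```text
time: 21.85
tool_pos: [0.5704, -0.003, 0.2346]
tool_rot: [-0.477, 0.504, -0.495, 0.523]
contact_force: [0.4, 0.6, -2.1]
gripper_width: 0.359
```

```bash
python3 two.py z .085
```

```text
t 21.95 tcp [ 0.5704 -0.003   0.2346] x [-0.0363 -0.9978  0.0557] y [-0.     -0.0558 -0.9984] F [-0.36  0.2  -1.96] T [ 0.07  -0.032  0.014] w 30.73 jx yaw -92.09 j [-0.115 -0.024  1.808 -0.057  1.351  1.504]
scene org 282 211 x10; top org 305 228 x12.5
```

View pics/z.png

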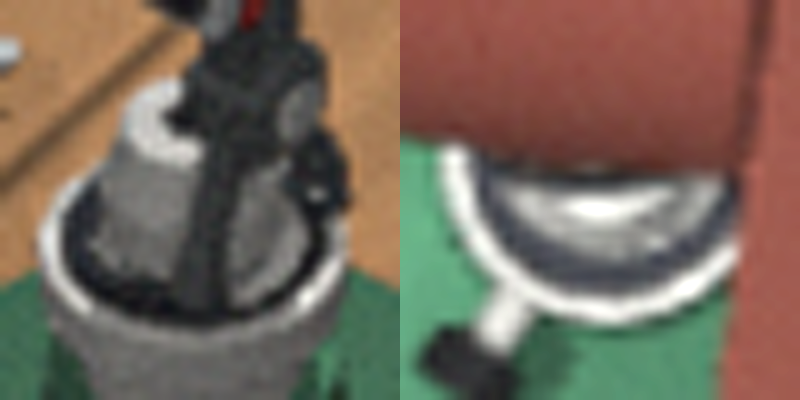

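Emit:
carry_out(
  rows=[
    [[0,0,0,0,0,-0.025,30.5],[0,0,0,0,0,0,30.5],[0,0,0,0,0,0,30.5]],
  ],
)

```text
time: 22.25
tool_pos: [0.5704, -0.003, 0.2336]
tool_rot: [-0.477, 0.504, -0.495, 0.523]
contact_force: [0.8, 0.6, -1.5]
gripper_width: 0.354
```

Emit:
carry_out(
  rows=[
    [[0,0,0,0,0,-0.025,30.5],[0,0,0,0,0,0,30.5],[0,0,0,0,0,0,30.5]],
  ],
)

```text
time: 22.55
tool_pos: [0.5704, -0.003, 0.2325]
tool_rot: [-0.477, 0.504, -0.495, 0.523]
contact_force: [0.0, -0.3, -1.8]
gripper_width: 0.357
```

Emit:
carry_out(
  rows=[
    [[0,0,0,0,0,-0.02,30.5],[0,0,0,0,0,0,30.5],[0,0,0,0,0,0,30.5]],
  ],
)

```text
time: 22.85
tool_pos: [0.5704, -0.003, 0.2318]
tool_rot: [-0.477, 0.504, -0.495, 0.523]
contact_force: [0.6, -0.6, -0.6]
gripper_width: 0.358
```

Emit:
carry_out(
  rows=[
    [[0,0,0,0,0,-0.02,30.5],[0,0,0,0,0,0,30.5],[0,0,0,0,0,0,30.5]],
  ],
)

```text
time: 23.15
tool_pos: [0.5704, -0.003, 0.231]
tool_rot: [-0.477, 0.504, -0.495, 0.523]
contact_force: [-1.3, -0.5, -0.6]
gripper_width: 0.36
```

Emit:
carry_out(
  rows=[
    [[0,0,0,0,0,-0.02,30.5],[0,0,0,0,0,0,30.5],[0,0,0,0,0,0,30.5]],
  ],
)

```text
time: 23.45
tool_pos: [0.5705, -0.003, 0.2303]
tool_rot: [-0.477, 0.504, -0.494, 0.523]
contact_force: [0.0, -0.1, -1.0]
gripper_width: 0.358
```

```bash
python3 two.py aa .08; python3 rt.py pics/aa_top_full.png .077
```

```text
t 23.55 tcp [ 0.5704 -0.003   0.2303] x [-0.0363 -0.9978  0.0558] y [ 0.0002 -0.0559 -0.9984] F [-0.19  0.72 -0.07] T [ 0.052 -0.148 -0.009] w 30.44 jx yaw -92.08 j [-0.115 -0.02   1.812 -0.057  1.343  1.504]
scene org 282 213 x10; top org 305 228 x12.5
38
ring centre (closed-arc) [0.54978667 0.00159994] rms mm 1.698137131062069
back only 28 [0.54997686 0.00067635]
...............................
...............................
...............................
...............................
...............................
........#......................
........##.....................
.........#.....................
.........##....................
.........##................#...
..........##..............#....
...........###..........##.....
.............##.......###......
..............##########.......
...............######..........
...............................
```

View pics/aa.png

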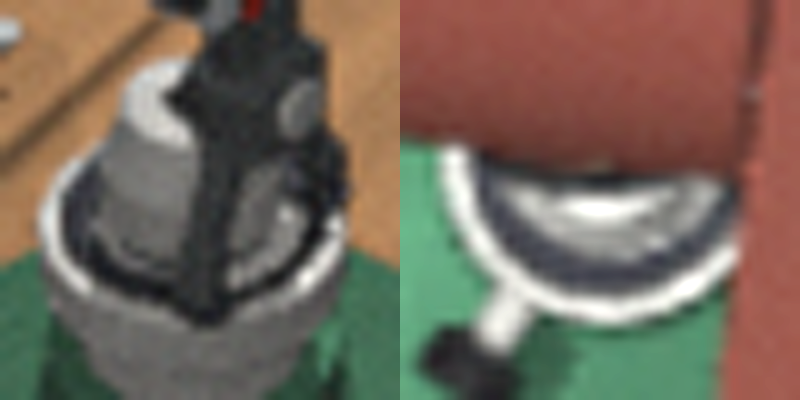

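Emit:
carry_out(
  rows=[
    [[0,0,0,0,0,-0.02,30.5],[0,0,0,0,0,0,30.5],[0,0,0,0,0,0,30.5]],
  ],
)

```text
time: 23.85
tool_pos: [0.5707, -0.003, 0.23]
tool_rot: [-0.477, 0.504, -0.494, 0.523]
contact_force: [0.2, -0.0, 2.7]
gripper_width: 0.363
```

```bash
python3 -c "
from h import *
st()"
```

```text
t 23.85 tcp [ 0.5707 -0.003   0.23  ] x [-0.0363 -0.9978  0.0558] y [ 0.0011 -0.0559 -0.9984] F [ 0.23 -0.01  2.66] T [ 0.04  -0.057  0.072] w 31.03 jx yaw -92.08 j [-0.115 -0.019  1.812 -0.057  1.342  1.504]
```

Emit:
carry_out(
  rows=[
    [[0,0,0,0,0,-0.02,30.5],[0,0,0,0,0,0,30.5],[0,0,0,0,0,0,30.5]],
  ],
)

```text
time: 24.15
tool_pos: [0.571, -0.003, 0.2299]
tool_rot: [-0.477, 0.504, -0.494, 0.524]
contact_force: [-0.7, 1.5, 4.7]
gripper_width: 0.36
```

```bash
python3 -c "
from h import *
st()"
```

```text
t 24.15 tcp [ 0.571  -0.003   0.2299] x [-0.0364 -0.9978  0.0558] y [ 0.0021 -0.056  -0.9984] F [-0.71  1.48  4.67] T [ 0.084 -0.013  0.017] w 30.75 jx yaw -92.09 j [-0.115 -0.019  1.812 -0.057  1.34   1.505]
```

The ring has landed: Fz rises to +4.7 N with near-zero moments, so it lies flat on the bearing. Now I'll close it in steps, moving forward to keep it centred and lowering as the pins retract.

Emit:
carry_out(
  rows=[
    [[0,0,0,0.008,0,-0.008,31.5],[0,0,0,0.008,0,-0.008,32.5],[0,0,0,0,0,0,32.5]],
  ],
)

```text
time: 24.45
tool_pos: [0.5718, -0.0031, 0.2296]
tool_rot: [-0.477, 0.504, -0.494, 0.524]
contact_force: [0.5, 1.1, 6.2]
gripper_width: 0.381
```

Emit:
carry_out(
  rows=[
    [[0,0,0,0.008,0,-0.008,33.5],[0,0,0,0.008,0,-0.008,34.5],[0,0,0,0,0,0,34.5]],
  ],
)

```text
time: 24.75
tool_pos: [0.5725, -0.0032, 0.2292]
tool_rot: [-0.477, 0.504, -0.494, 0.524]
contact_force: [-0.6, 0.7, 6.0]
gripper_width: 0.406
```

```bash
python3 two.py ab .08; python3 rt.py pics/ab_top_full.png .077
```

```text
t 24.85 tcp [ 0.5725 -0.0032  0.2292] x [-0.0366 -0.9977  0.0563] y [ 0.0028 -0.0565 -0.9984] F [-0.48  0.19  7.34] T [-0.042  0.148 -0.111] w 34.55 jx yaw -92.1 j [-0.115 -0.015  1.809 -0.057  1.338  1.505]
scene org 282 213 x10; top org 305 228 x12.5
35
ring centre (closed-arc) [0.55021223 0.00102443] rms mm 1.6950332176112377
back only 26 [ 5.50313439e-01 -1.59760253e-04]
...............................
...............................
...............................
...............................
...............................
........##.....................
.........#.....................
.........#.....................
.........##....................
..........#................#...
..........###.............#....
............##...........#.....
.............###......###......
..............##########.......
................###..#.........
...............................
```

View pics/ab.png

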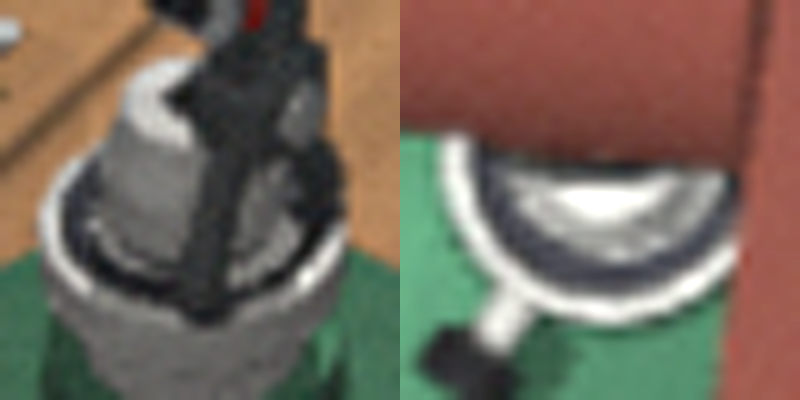

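Emit:
carry_out(
  rows=[
    [[0,0,0,0.008,0,-0.003,35.5],[0,0,0,0.008,0,-0.003,36.5],[0,0,0,0,0,0,36.5]],
  ],
)

```text
time: 25.15
tool_pos: [0.5731, -0.0032, 0.2289]
tool_rot: [-0.477, 0.504, -0.494, 0.524]
contact_force: [-0.8, 0.1, 6.7]
gripper_width: 0.428
```

Emit:
carry_out(
  rows=[
    [[0,0,0,0.008,0,-0.006,37.5],[0,0,0,0.008,0,-0.006,38.5],[0,0,0,0,0,0,38.5]],
  ],
)

```text
time: 25.45
tool_pos: [0.5738, -0.0031, 0.2286]
tool_rot: [-0.478, 0.504, -0.494, 0.524]
contact_force: [-0.6, 0.0, 8.1]
gripper_width: 0.455
```

Emit:
carry_out(
  rows=[
    [[0,0,0,0.008,0,-0.006,39.5],[0,0,0,0.008,0,-0.006,40.5],[0,0,0,0,0,0,40.5]],
  ],
)

```text
time: 25.75
tool_pos: [0.5745, -0.003, 0.2283]
tool_rot: [-0.478, 0.504, -0.494, 0.524]
contact_force: [0.1, 0.6, 8.8]
gripper_width: 0.473
```

```bash
python3 two.py ac .08; python3 rt.py pics/ac_top_full.png .077|head -3
```

```text
t 25.85 tcp [ 0.5745 -0.0029  0.2283] x [-0.0365 -0.9978  0.0557] y [ 0.0028 -0.0558 -0.9984] F [-1.48  1.67  8.17] T [ 0.168  0.179 -0.014] w 40.81 jx yaw -92.09 j [-0.115 -0.009  1.805 -0.057  1.337  1.505]
scene org 282 213 x10; top org 305 228 x12.5
36
ring centre (closed-arc) [0.5506093  0.00055617] rms mm 1.3779990699115887
back only 27 [ 5.50693350e-01 -2.04462423e-04]
```

View pics/ac.png

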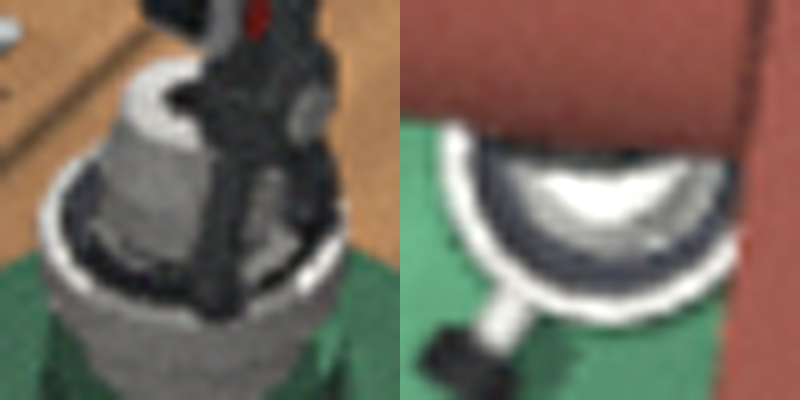

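Emit:
carry_out(
  rows=[
    [[0,0,0,0.01,0,0,41.5],[0,0,0,0.01,0,0,42.5],[0,0,0,0,0,0,42.5]],
  ],
)

```text
time: 26.15
tool_pos: [0.5751, -0.003, 0.2279]
tool_rot: [-0.477, 0.504, -0.494, 0.524]
contact_force: [-1.1, 1.8, 7.2]
gripper_width: 0.5
```

Emit:
carry_out(
  rows=[
    [[0,0,0,0.01,0,-0.003,43.5],[0,0,0,0.01,0,-0.003,44.5],[0,0,0,0,0,0,44.5]],
  ],
)

```text
time: 26.45
tool_pos: [0.5757, -0.0029, 0.2274]
tool_rot: [-0.477, 0.504, -0.494, 0.523]
contact_force: [-0.9, 1.8, 6.0]
gripper_width: 0.523
```

Emit:
carry_out(
  rows=[
    [[0,0,0,0.01,0,-0.003,45.5],[0,0,0,0.01,0,-0.003,46.5],[0,0,0,0,0,0,46.5]],
  ],
)

```text
time: 26.75
tool_pos: [0.5763, -0.0026, 0.2268]
tool_rot: [-0.477, 0.504, -0.495, 0.523]
contact_force: [-0.9, 2.0, 6.5]
gripper_width: 0.547
```

```bash
python3 two.py ad .08; python3 rt.py pics/ad_top_full.png .077|head -3
```

```text
t 26.85 tcp [ 0.5763 -0.0026  0.2269] x [-0.0364 -0.9978  0.0547] y [ 0.0009 -0.0548 -0.9985] F [-0.09  1.55  6.43] T [ 0.412  0.283 -0.039] w 46.23 jx yaw -92.09 j [-0.114 -0.003  1.801 -0.056  1.336  1.506]
scene org 282 213 x10; top org 305 228 x12.5
32
ring centre (closed-arc) [ 0.55190966 -0.00148129] rms mm 3.6580557121990473
back only 29 [ 0.55193098 -0.00092399]
```

View pics/ad.png

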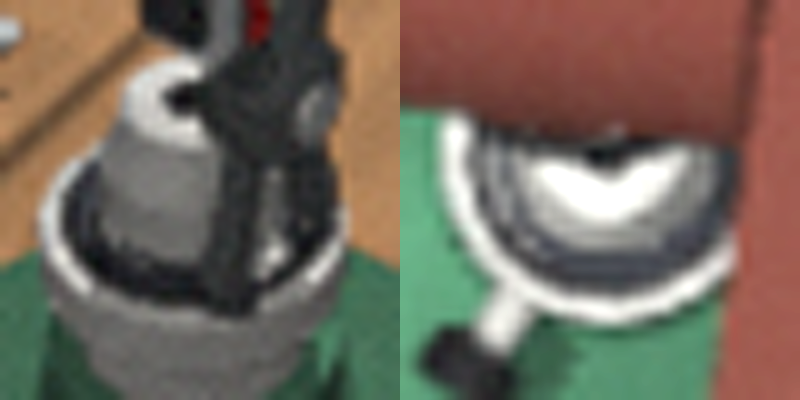

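Emit:
carry_out(
  rows=[
    [[0,0,0,0.01,0,-0.003,47.5],[0,0,0,0.01,0,-0.003,48.5],[0,0,0,0,0,0,48.5]],
  ],
)

```text
time: 27.15
tool_pos: [0.5769, -0.0024, 0.2263]
tool_rot: [-0.477, 0.504, -0.495, 0.523]
contact_force: [-1.4, 2.3, 6.0]
gripper_width: 0.571
```

Emit:
carry_out(
  rows=[
    [[0,0,0,0.01,0,0,49.5],[0,0,0,0.01,0,0,50.5],[0,0,0,0,0,0,50.5]],
  ],
)

```text
time: 27.45
tool_pos: [0.5776, -0.0024, 0.2257]
tool_rot: [-0.477, 0.504, -0.495, 0.523]
contact_force: [-2.0, 3.8, 5.5]
gripper_width: 0.594
```

Emit:
carry_out(
  rows=[
    [[0,0,0,0,0,0,51.5],[0,0,0,0,0,0,52.5],[0,0,0,0,0,0,53.5],[0,0,0,0,0,0,53.5]],
  ],
)

```text
time: 27.85
tool_pos: [0.5774, -0.0027, 0.2249]
tool_rot: [-0.477, 0.504, -0.495, 0.523]
contact_force: [-1.0, 4.2, 1.5]
gripper_width: 0.63
```

```bash
python3 two.py ae .08; python3 rt.py pics/ae_top_full.png .077|head -3
```

```text
t 27.95 tcp [ 0.5774 -0.0027  0.2249] x [-0.0363 -0.9978  0.0549] y [-0.0007 -0.0549 -0.9985] F [-0.26  4.96  1.44] T [ 1.155  0.183 -0.018] w 53.55 jx yaw -92.08 j [-0.114  0.002  1.8   -0.056  1.334  1.506]
scene org 282 213 x10; top org 305 228 x12.5
19
ring centre (closed-arc) [5.52506252e-01 3.47667628e-04] rms mm 1.1233715126996167
back only 19 [5.52506252e-01 3.47667628e-04]
```

View pics/ae.png

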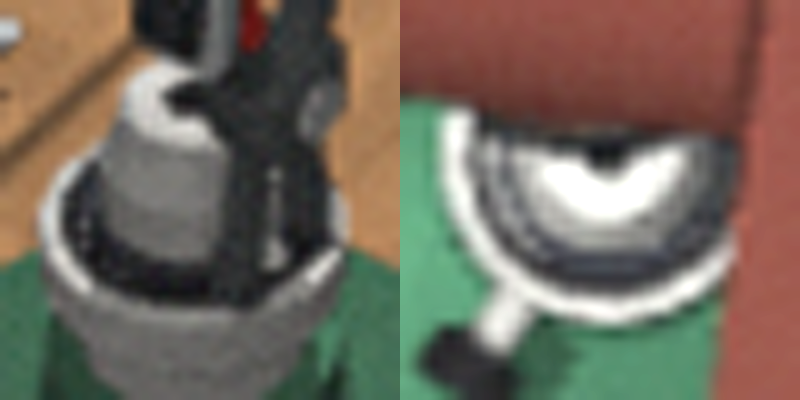

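Emit:
carry_out(
  rows=[
    [[0,0,0,0,0.02,0,54.5],[0,0,0,0,0.02,0,55.5],[0,0,0,0,0,0,56],[0,0,0,0,0,0,56]],
  ],
)

```text
time: 28.35
tool_pos: [0.5774, -0.0019, 0.2249]
tool_rot: [-0.476, 0.505, -0.494, 0.523]
contact_force: [-0.7, 0.1, -1.2]
gripper_width: 0.656
```

```bash
python3 -c "
from h import *
st()"
```

```text
t 28.35 tcp [ 0.5774 -0.0019  0.2249] x [-0.0364 -0.9977  0.0571] y [-0.0005 -0.0571 -0.9984] F [-0.74  0.12 -1.24] T [ 0.094  0.022 -0.03 ] w 56.05 jx yaw -92.09 j [-0.112  0.003  1.799 -0.058  1.334  1.509]
```

Emit:
carry_out(
  rows=[
    [[0,0,0,0,0,0.03,56.5],[0,0,0,0,0,0.03,56.5],[0,0,0,0,0,0,56.5]],
  ],
)

```text
time: 28.65
tool_pos: [0.5778, -0.0016, 0.2282]
tool_rot: [-0.477, 0.504, -0.494, 0.523]
contact_force: [-0.5, -0.1, -0.9]
gripper_width: 0.661
```

```bash
python3 -c "
from h import *
st()"
```

```text
t 28.65 tcp [ 0.5778 -0.0016  0.2282] x [-0.0365 -0.9978  0.0561] y [ 0.0008 -0.0562 -0.9984] F [-0.51 -0.08 -0.85] T [0.023 0.02  0.02 ] w 56.49 jx yaw -92.09 j [-0.111 -0.     1.797 -0.057  1.339  1.509]
```

Emit:
carry_out(
  rows=[
    [[0,0,0,0,0,0.05,56.5],[0,0,0,0,0,0.1,56.5],[0,0,0,0,0,0.1,56.5],[0,0,0,0,0,0,56.5],[0,0,0,0,0,0,56.5]],
  ],
)

```text
time: 29.15
tool_pos: [0.5777, -0.0014, 0.2381]
tool_rot: [-0.477, 0.504, -0.494, 0.523]
contact_force: [0.1, -0.2, -1.2]
gripper_width: 0.657
```

```bash
python3 two.py af .08
```

```text
t 29.25 tcp [ 0.5775 -0.0014  0.2377] x [-0.0363 -0.9978  0.0558] y [-0.0002 -0.0558 -0.9984] F [ 0.61  0.42 -0.74] T [ 0.046  0.04  -0.007] w 56.51 jx yaw -92.08 j [-0.111 -0.009  1.789 -0.057  1.356  1.508]
scene org 282 213 x10; top org 305 228 x12.5
```

View pics/af.png

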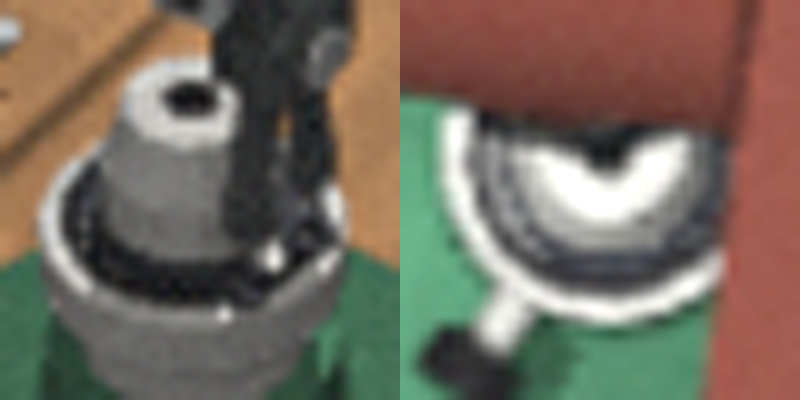

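The pins are clear and the ring lies closed on the bearing, with its eyes at the front right. I'll rise and check the seating.

Emit:
carry_out(
  rows=[
    [[0,0,0,0.1,0,0.5,56.5],[0,0,0,0.1,0,0.8,56.5],[0,0,0,0,0.5,0.5,56.5],[0,0,0,-0.2,1,0,56.5],[0,0,0,-0.2,1,0,56.5]],
  ],
)

```text
time: 29.75
tool_pos: [0.5699, 0.0992, 0.311]
tool_rot: [-0.477, 0.503, -0.495, 0.524]
contact_force: [-0.1, 0.2, -1.4]
gripper_width: 0.662
```

```bash
python3 look.py ag scene,.555,0,.09,25,14; python3 look.py ag2 top,.555,0,.09,25,14
```

```text
t 29.75 tcp [0.5699 0.0992 0.311 ] x [-0.0383 -0.9977  0.0554] y [ 0.002  -0.0555 -0.9985] F [-0.15  0.23 -1.44] T [ 0.094 -0.012 -0.023] w 56.54 jx yaw -92.2 j [ 0.064 -0.057  1.712 -0.056  1.489  1.677]
scene origin 277 204 scale 14
t 29.8 tcp [0.5682 0.1047 0.3102] x [-0.0327 -0.9982  0.0505] y [-0.0002 -0.0505 -0.9987] F [-2.08  4.61 -1.33] T [ 0.257  0.098 -0.081] w 56.49 jx yaw -91.88 j [ 0.072 -0.058  1.713 -0.051  1.49   1.679]
top origin 296 214 scale 14
```

View pics/ag_scene.png

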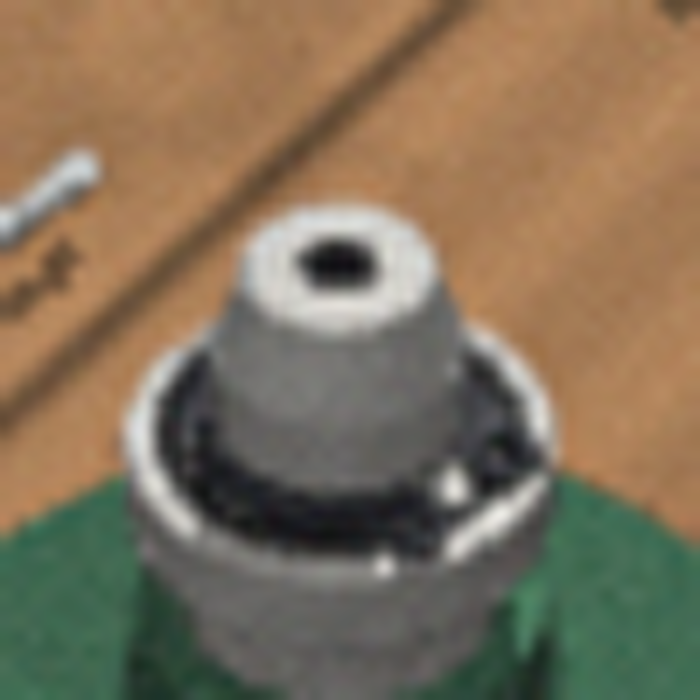

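View pics/ag2_top.png

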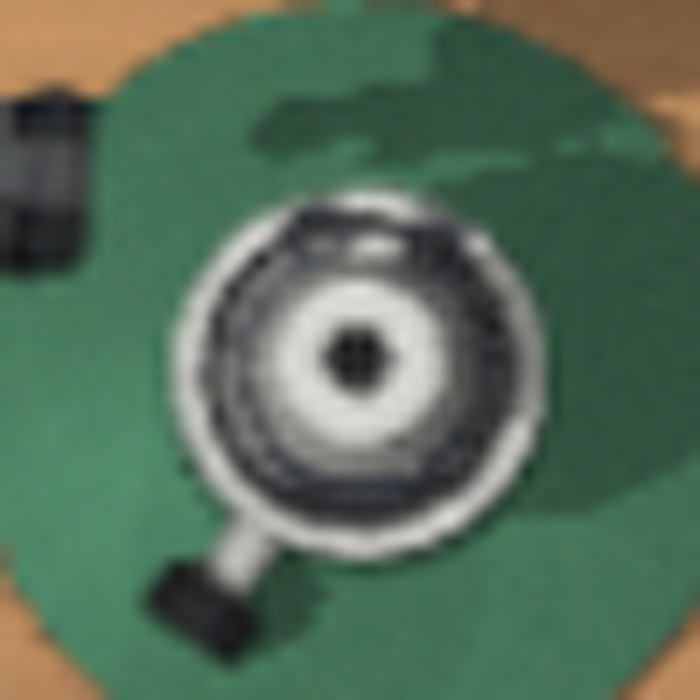

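The ring is seated: closed round the groove, flat on the bearing, with its eyes and gap at the top in the top crop (380,235). Now for the slot.

Emit:
carry_out(
  rows=[
    [[0,0,0.9,-0.25,0.7,0,56.5],[0,0,0.9,-0.25,0.7,0,56.5],[0,0,0.9,-0.25,0.6,0,56.5],[0,0,0.9,-0.25,0.5,0,56.5],[0,0,0.9,0,0,0,56.5]],
  ],
)

```text
time: 30.35
tool_pos: [0.5286, 0.2002, 0.3094]
tool_rot: [-0.554, 0.577, -0.408, 0.44]
contact_force: [-0.3, -0.5, -2.0]
gripper_width: 0.66
```

```bash
python3 - <<'E'
import cv2,numpy as np
im=cv2.imread('pics/ag2_top_full.png');a=cv2.resize(im[235:290,175:240],None,fx=8,fy=8,interpolation=cv2.INTER_CUBIC);cv2.imwrite('pics/slot_top.png',a)
b=cv2.imread('pics/ag_scene_full.png')[145:210,320:375];cv2.imwrite('pics/slot_scene.png',cv2.resize(b,None,fx=8,fy=8,interpolation=cv2.INTER_CUBIC))
E
```

```text
(no output)
```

View pics/slot_top.png

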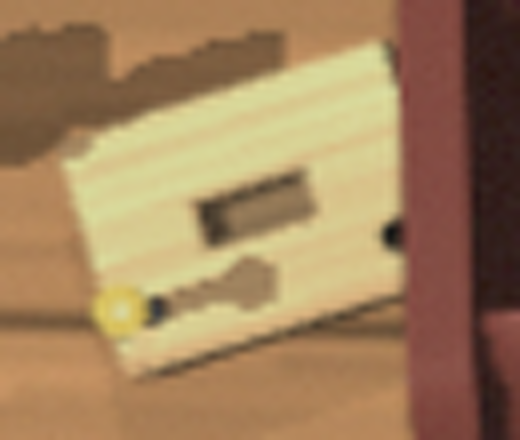

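View pics/slot_scene.png

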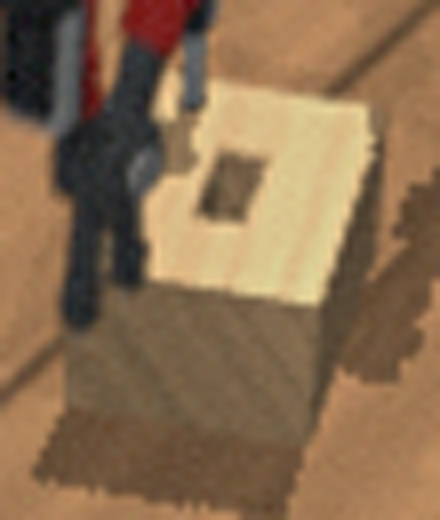

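```bash
python3 - <<'E'
from h import *
C=[(195,205),(300,172),(318,208),(212,245)]
P=np.array([onz("top",(175+(a+.5)/8-.5,235+(b+.5)/8-.5),.056) for a,b in C]);print(P.round(4),P.mean(0))
d=np.diff(np.vstack([P,P[:1]]),axis=0);print(np.linalg.norm(d,axis=1),np.degrees(np.arctan2(d[:,1],d[:,0])))
C=[(222,150),(268,157),(240,222),(197,212)]
P=np.array([onz("scene",(320+(a+.5)/8-.5,145+(b+.5)/8-.5),.056) for a,b in C]);print(P.round(4),P.mean(0))
st()
E
```

```text
[[0.494  0.3168 0.056 ]
 [0.5056 0.2831 0.056 ]
 [0.4941 0.2768 0.056 ]
 [0.4812 0.3107 0.056 ]] [0.49372301 0.29683302 0.056     ]
[0.03564273 0.01313547 0.036325   0.01417278] [ -71.05289606 -151.38204966  110.7452552    25.19411977]
[[0.4802 0.31   0.056 ]
 [0.4944 0.3151 0.056 ]
 [0.5055 0.28   0.056 ]
 [0.4915 0.2768 0.056 ]] [0.49290182 0.29546062 0.056     ]
t 30.35 tcp [0.5286 0.2002 0.3094] x [ 0.279  -0.9587  0.0552] y [ 0.0166 -0.0526 -0.9985] F [-0.28 -0.47 -1.99] T [ 0.012  0.024 -0.005] w 56.33 jx yaw -73.77 j [ 0.251 -0.091  1.746 -0.055  1.484  1.543]
```

Emit:
carry_out(
  rows=[
    [[0,0,0.9,-0.3,0.8,0,56.5],[0,0,0,-0.3,0.8,-0.3,56.5],[0,0,0,-0.3,0.8,-0.6,56.5],[0,0,0,0,0,-0.6,56.5],[0,0,0,0,0,0,56.5]],
  ],
)

```text
time: 30.85
tool_pos: [0.4914, 0.2941, 0.245]
tool_rot: [-0.564, 0.591, -0.392, 0.422]
contact_force: [-0.4, -0.1, -2.2]
gripper_width: 0.661
```

Emit:
carry_out(
  rows=[
    [[0,0,0,0,0,0,56.5],[0,0,0,0,0,0,56.5]],
  ],
)

```text
time: 31.05
tool_pos: [0.4946, 0.2942, 0.2515]
tool_rot: [-0.567, 0.587, -0.391, 0.425]
contact_force: [0.6, 0.1, -1.4]
gripper_width: 0.659
```

```bash
python3 look.py ah scene,.4935,.291,.09,40,9
```

```text
t 31.05 tcp [0.4946 0.2942 0.2515] x [ 0.3324 -0.9415  0.0558] y [ 0.0229 -0.0511 -0.9984] F [ 0.56  0.1  -1.36] T [ 0.07   0.002 -0.015] w 56.28 jx yaw -70.55 j [ 0.428 -0.023  1.779 -0.057  1.387  1.669]
scene origin 308 117 scale 9
```

View pics/ah_scene.png

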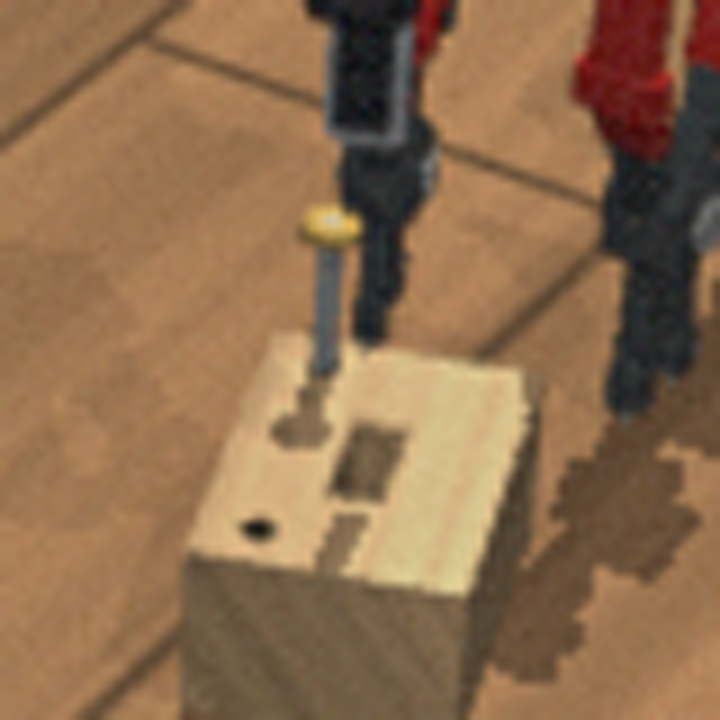

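Emit:
carry_out(
  rows=[
    [[0,0,0.08,-0.03,0.04,-0.2,56.5],[0,0,0,0,0,-0.2,56.5],[0,0,0,0,0,0,56.5],[0,0,0,0,0,0,56.5],[0,0,0,0,0,0,56.5]],
  ],
)

```text
time: 31.6
tool_pos: [0.4924, 0.2962, 0.2339]
tool_rot: [-0.568, 0.589, -0.39, 0.423]
contact_force: [0.3, 0.4, -1.4]
gripper_width: 0.665
```

```bash
python3 look.py ai scene,.4935,.291,.07,25,14; python3 - <<'E'
from h import *
s=state();T=s["tool_pos"];M=toolR();x=M[:,0];d=M[:,1]
up=np.array([0,0,-1.])
xh=np.array([x[0],x[1],0]);xh/=np.linalg.norm(xh);n=np.array([-xh[1],xh[0],0])
u0,v0=[int(k) for k in proj("scene",[.4935,.291,.07])];u0-=25;v0-=25
c=lambda p:((p-[u0,v0]+.5)*14-.5).round(0)
print(n)
for off in(0,.001):
  P=T+n*off
  print(off,"near pin end",c(proj("scene",[*(P+xh*.012)[:2],T[2]-.1490])),"far",c(proj("scene",[*(P-xh*.012)[:2],T[2]-.1490])))
E
```

```text
t 31.6 tcp [0.4924 0.2962 0.2339] x [ 0.3388 -0.9392  0.0558] y [ 0.0209 -0.0518 -0.9984] F [ 0.26  0.38 -1.36] T [ 0.056 -0.046 -0.002] w 56.77 jx yaw -70.16 j [ 0.432 -0.008  1.795 -0.057  1.358  1.669]
scene origin 323 139 scale 14
[0.94066701 0.33933107 0.        ]
0 near pin end [358. 310.] far [386. 236.]
0.001 near pin end [364. 311.] far [391. 237.]
```

View pics/ai_scene.png

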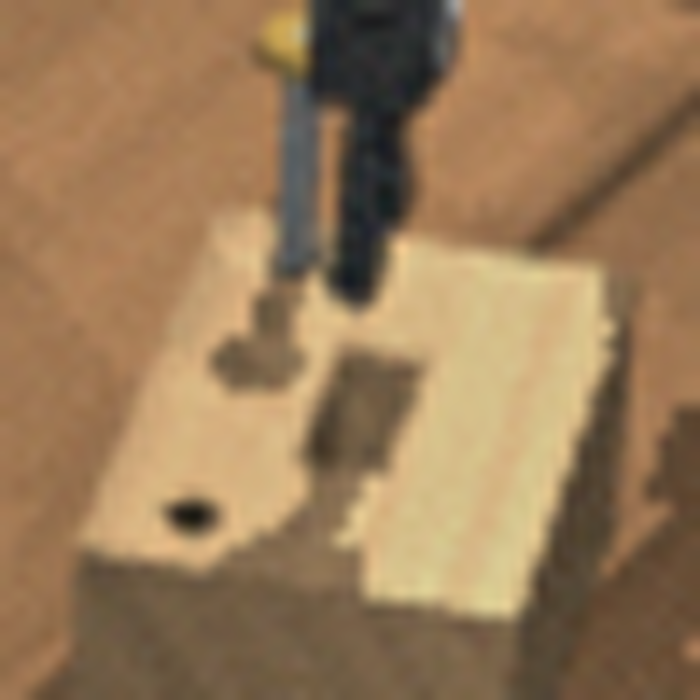

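```bash
python3 - <<'E'
from h import *
s=state();T=s["tool_pos"];M=toolR();x=M[:,0]
xh=np.array([x[0],x[1],0]);xh/=np.linalg.norm(xh);n=np.array([-xh[1],xh[0],0])
c=lambda p:((p-[323,139]+.5)*14-.5).round(1)
cp=lambda a:(323+(a[0]+.5)/14-.5,139+(a[1]+.5)/14-.5)
# observed near jaw end -> xy at pin-shoulder height
for p in[(355,303)]:
  for z in(T[2]-.149,T[2]-.146): 
    X=onz("scene",cp(p),z);d=X-T;print("near jaw end off: n",(d@n).round(4),"xh",(d@xh).round(4))
C=[(345,347),(428,362),(385,470),(305,455)]
P=np.array([onz("scene",cp(a),.056) for a in C]);m=P.mean(0);d=m-T;print(P.round(4),"slot centre",m,"rel n",(d@n).round(4),"xh",(d@xh).round(4))
E
```

```text
near jaw end off: n -0.001 xh 0.0099
near jaw end off: n -0.0002 xh 0.0142
[[0.4799 0.3098 0.056 ]
 [0.4949 0.3144 0.056 ]
 [0.506  0.2814 0.056 ]
 [0.4917 0.277  0.056 ]] slot centre [0.49316288 0.29565573 0.056     ] rel n 0.0004 xh 0.0008
```

Emit:
carry_out(
  rows=[
    [[0,0,0,0.02,0.008,-0.2,56.5],[0,0,0,0,0,-0.3,56.5],[0,0,0,0,0,-0.2,56.5],[0,0,0,0,0,0,56.5],[0,0,0,0,0,0,56.5]],
  ],
)

```text
time: 32.15
tool_pos: [0.4929, 0.2964, 0.205]
tool_rot: [-0.567, 0.59, -0.39, 0.423]
contact_force: [0.2, -0.2, -0.4]
gripper_width: 0.666
```

```bash
python3 look.py aj scene,.4935,.291,.07,25,14
```

```text
t 32.15 tcp [0.4929 0.2964 0.205 ] x [ 0.3389 -0.9392  0.0559] y [ 0.0196 -0.0523 -0.9984] F [ 0.21 -0.16 -0.36] T [-0.012 -0.052 -0.027] w 56.85 jx yaw -70.16 j [ 0.432  0.022  1.815 -0.058  1.309  1.672]
scene origin 323 139 scale 14
```

View pics/aj_scene.png

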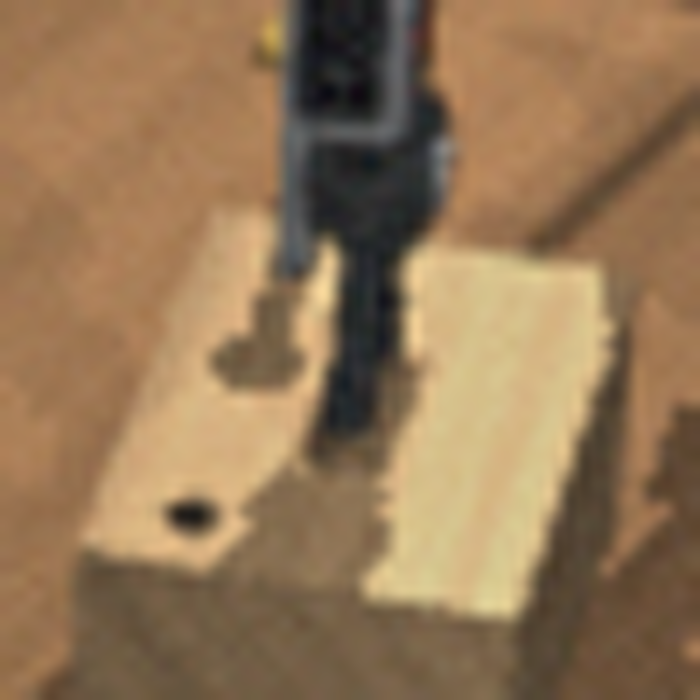

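Emit:
carry_out(
  rows=[
    [[0,0,0,0.01,0.005,-0.1,56.5],[0,0,0,0,0,-0.15,56.5],[0,0,0,0,0,0,56.5],[0,0,0,0,0,0,56.5]],
  ],
)

```text
time: 32.6
tool_pos: [0.4934, 0.2966, 0.1954]
tool_rot: [-0.567, 0.589, -0.39, 0.423]
contact_force: [-0.4, 0.0, -1.4]
gripper_width: 0.661
```

Emit:
carry_out(
  rows=[
    [[0,0,0,0,0,-0.15,56.5],[0,0,0,0,0,-0.1,56.5],[0,0,0,0,0,0,56.5],[0,0,0,0,0,0,56.5]],
  ],
)

```text
time: 33.0
tool_pos: [0.4934, 0.2967, 0.1854]
tool_rot: [-0.568, 0.589, -0.39, 0.423]
contact_force: [0.9, -0.5, -1.0]
gripper_width: 0.662
```

```bash
python3 look.py ak scene,.4935,.291,.07,25,14
```

```text
t 33.0 tcp [0.4934 0.2967 0.1854] x [ 0.3388 -0.9392  0.0558] y [ 0.0203 -0.052  -0.9984] F [ 0.91 -0.47 -1.  ] T [ 0.057  0.059 -0.063] w 56.5 jx yaw -70.16 j [ 0.432  0.044  1.827 -0.058  1.274  1.674]
scene origin 323 139 scale 14
```

View pics/ak_scene.png

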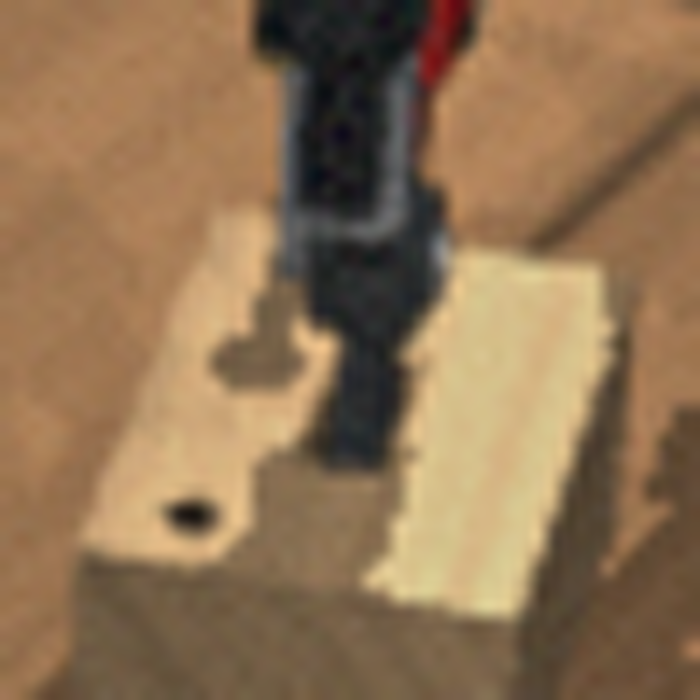

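Emit:
carry_out(
  rows=[
    [[0,0,0,0,0,-0.15,56.5],[0,0,0,0,0,-0.1,56.5],[0,0,0,0,0,0,56.5],[0,0,0,0,0,0,56.5]],
  ],
)

```text
time: 33.45
tool_pos: [0.4934, 0.2967, 0.1754]
tool_rot: [-0.567, 0.589, -0.39, 0.423]
contact_force: [0.9, 0.5, -2.2]
gripper_width: 0.66
```

Emit:
carry_out(
  rows=[
    [[0,0,0,0,0,-0.1,56.5],[0,0,0,0,0,-0.08,56.5],[0,0,0,0,0,0,56.5],[0,0,0,0,0,0,56.5]],
  ],
)

```text
time: 33.85
tool_pos: [0.4935, 0.2967, 0.1684]
tool_rot: [-0.568, 0.589, -0.39, 0.423]
contact_force: [1.3, -0.3, -1.3]
gripper_width: 0.664
```

```bash
python3 look.py al scene,.4935,.291,.09,30,12
```

```text
t 33.85 tcp [0.4935 0.2967 0.1684] x [ 0.3388 -0.9392  0.0558] y [ 0.0205 -0.0519 -0.9984] F [ 1.28 -0.25 -1.26] T [-0.022  0.052  0.051] w 56.71 jx yaw -70.16 j [ 0.432  0.064  1.838 -0.059  1.244  1.676]
scene origin 318 127 scale 12
```

View pics/al_scene.png

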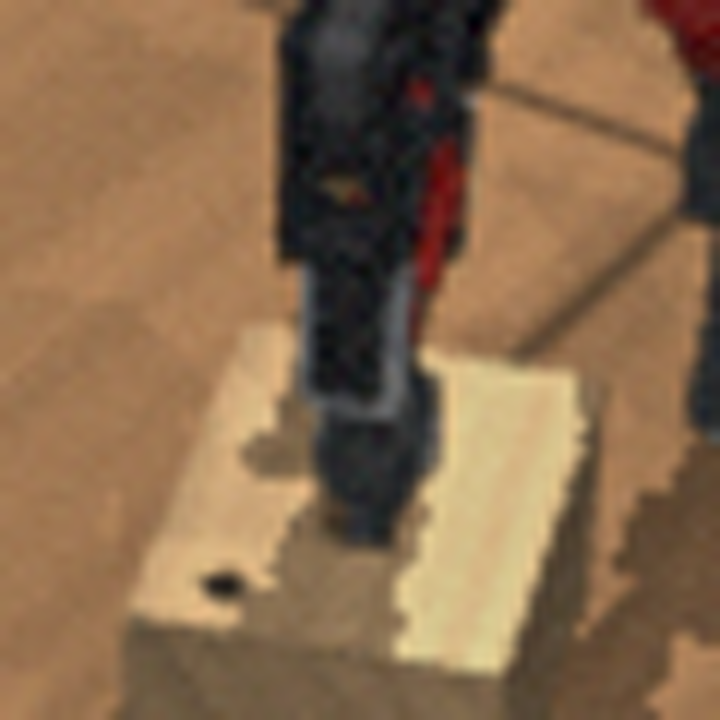

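Emit:
carry_out(
  rows=[
    [[0,0,0,0,0,-0.06,56.5],[0,0,0,0,0,0,56.5],[0,0,0,0,0,0,56.5]],
  ],
)

```text
time: 34.2
tool_pos: [0.4935, 0.2967, 0.1661]
tool_rot: [-0.568, 0.589, -0.39, 0.423]
contact_force: [-0.3, -0.1, -2.0]
gripper_width: 0.66
```

Emit:
carry_out(
  rows=[
    [[0,0,0,0,0,-0.05,56.5],[0,0,0,0,0,0,56.5],[0,0,0,0,0,0,56.5]],
  ],
)

```text
time: 34.5
tool_pos: [0.4935, 0.2967, 0.1641]
tool_rot: [-0.568, 0.589, -0.39, 0.423]
contact_force: [-0.5, -0.1, -0.4]
gripper_width: 0.661
```

Emit:
carry_out(
  rows=[
    [[0,0,0,0,0,-0.04,56.5],[0,0,0,0,0,0,56.5],[0,0,0,0,0,0,56.5]],
  ],
)

```text
time: 34.8
tool_pos: [0.4935, 0.2967, 0.1625]
tool_rot: [-0.568, 0.589, -0.39, 0.423]
contact_force: [-0.2, -0.5, -1.2]
gripper_width: 0.66
```

Emit:
carry_out(
  rows=[
    [[0,0,0,0,0,-0.03,56.5],[0,0,0,0,0,0,56.5],[0,0,0,0,0,0,56.5]],
  ],
)

```text
time: 35.1
tool_pos: [0.4939, 0.2969, 0.1622]
tool_rot: [-0.568, 0.589, -0.389, 0.423]
contact_force: [-1.6, -0.8, 5.3]
gripper_width: 0.663
```

Emit:
carry_out(
  rows=[
    [[0,0,0,0,0,-0.03,56.5],[0,0,0,0,0,0,56.5],[0,0,0,0,0,0,56.5]],
  ],
)

```text
time: 35.4
tool_pos: [0.4942, 0.297, 0.1622]
tool_rot: [-0.568, 0.589, -0.389, 0.423]
contact_force: [-4.0, -1.6, 9.4]
gripper_width: 0.661
```

```bash
python3 look.py am scene,.4935,.291,.09,30,12
```

```text
t 35.4 tcp [0.4942 0.297  0.1622] x [ 0.3388 -0.9392  0.0559] y [ 0.0224 -0.0514 -0.9984] F [-3.96 -1.6   9.43] T [-0.345  0.594 -0.094] w 56.45 jx yaw -70.17 j [ 0.432  0.072  1.84  -0.059  1.231  1.677]
scene origin 318 127 scale 12
```

View pics/am_scene.png

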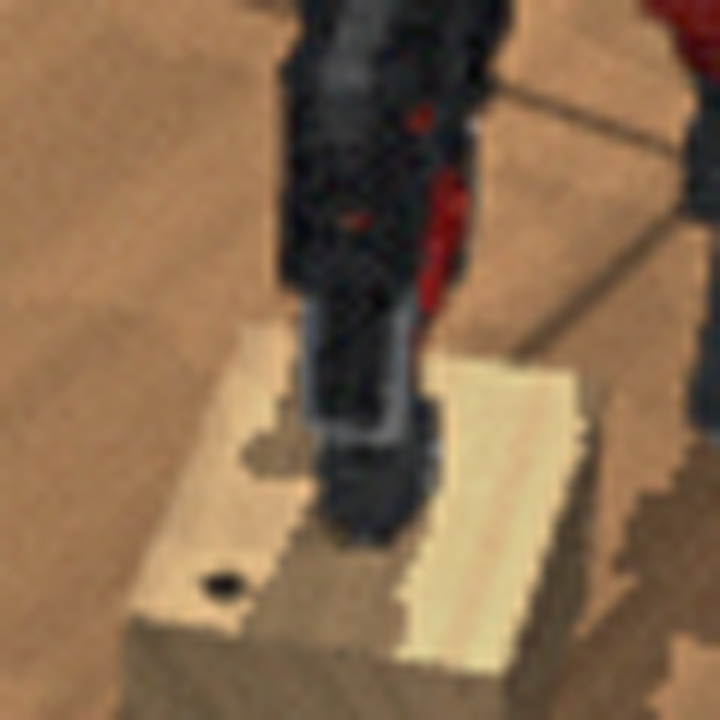

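The pliers are seated. Contact came at the same TCP height as at the pickup, 0.162. I'll release now.

Emit:
carry_out(
  rows=[
    [[0,0,0,0,0,0.02,57.5],[0,0,0,0,0,0,60],[0,0,0,0,0,0,64],[0,0,0,0,0,0,72],[0,0,0,0,0,0,85]],
  ],
)

```text
time: 35.95
tool_pos: [0.4934, 0.2967, 0.1606]
tool_rot: [-0.568, 0.589, -0.39, 0.423]
contact_force: [-0.4, 0.1, 0.5]
gripper_width: 0.982
```

Emit:
carry_out(
  rows=[
    [[0,0,0,0,0,0,85],[0,0,0,0,0,0,85],[0,0,0,0,0,0.1,85],[0,0,0,0,0,0.2,85],[0,0,0,0,0,0.3,85]],
  ],
)

```text
time: 36.45
tool_pos: [0.4933, 0.2966, 0.1853]
tool_rot: [-0.567, 0.59, -0.39, 0.423]
contact_force: [-0.8, 0.2, 0.2]
gripper_width: 0.995
```

Emit:
carry_out(
  rows=[
    [[0,0,0,0,0,0.7,85],[0,0,0,0,0,0.8,85],[0,0,0,0,0,0.8,85],[0,0,0,-0.6,-0.9,0.3,85],[0,0,0,-0.6,-1,0,85]],
  ],
)

```text
time: 36.95
tool_pos: [0.4465, 0.221, 0.2938]
tool_rot: [-0.57, 0.588, -0.388, 0.424]
contact_force: [0.1, -1.8, 0.5]
gripper_width: 0.988
```

Emit:
carry_out(
  rows=[
    [[0,0,0,-0.3,-1,0,85],[0,0,0,-0.2,-1,0,85],[0,0,0,0,-1,0,85],[0,0,0,0,0,0,85],[0,0,0,0,0,0,85]],
  ],
)

```text
time: 37.45
tool_pos: [0.4257, 0.1001, 0.2903]
tool_rot: [-0.568, 0.588, -0.39, 0.424]
contact_force: [0.3, 0.0, 0.3]
gripper_width: 0.995
```

```bash
python3 - <<'E'
from h import *
from plant import grab_frame
st()
a=grab_frame("scene");b=grab_frame("top");cv2.imwrite("pics/fin_scene.png",a);cv2.imwrite("pics/fin_top.png",b)
x=cv2.resize(a[120:220,300:400],(400,400),interpolation=cv2.INTER_CUBIC);y=cv2.resize(b[220:300,165:245],(400,400),interpolation=cv2.INTER_CUBIC)
cv2.imwrite("pics/fin1.png",np.hstack([x,y]))
x=cv2.resize(a[205:265,270:330],(400,400),interpolation=cv2.INTER_CUBIC);y=cv2.resize(b[220:264,300:344],(400,400),interpolation=cv2.INTER_CUBIC)
cv2.imwrite("pics/fin2.png",np.hstack([x,y]))
E
```

```text
t 37.45 tcp [0.4257 0.1001 0.2903] x [ 0.3367 -0.9399  0.0559] y [ 0.023  -0.0512 -0.9984] F [0.3  0.05 0.33] T [ 0.026  0.006 -0.031] w 84.98 jx yaw -70.29 j [ 0.086 -0.422  2.049 -0.053  1.496  1.316]
```

View pics/fin1.png

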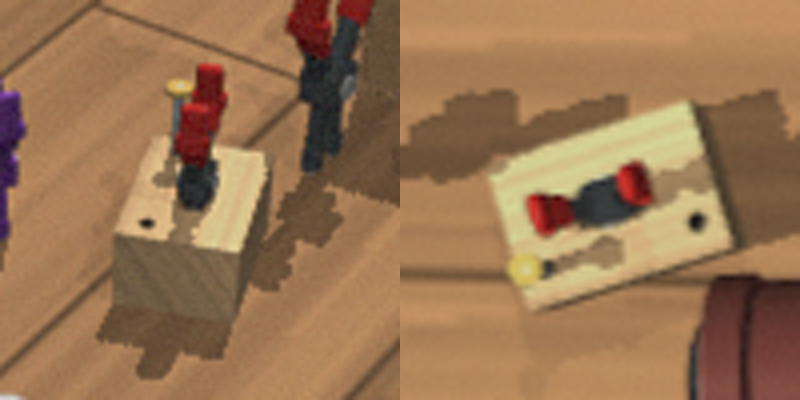

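View pics/fin2.png

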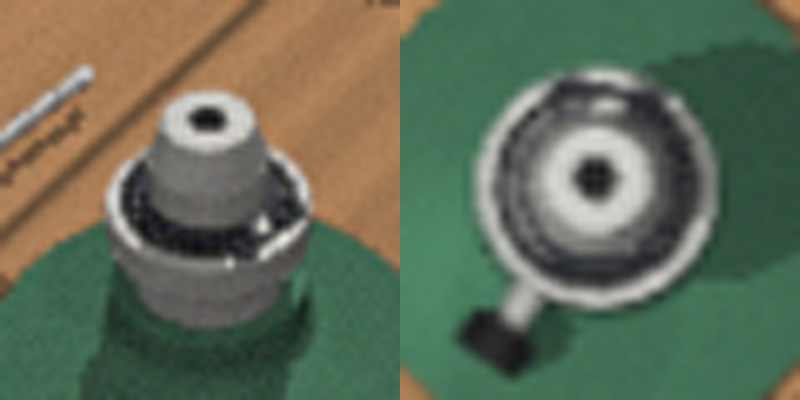

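View pics/fin_top.png

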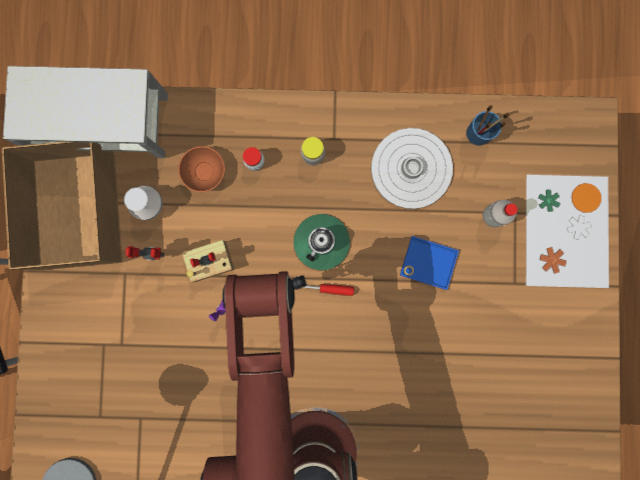

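```bash
python3 - <<'E'
import cv2,numpy as np
for f in("pics/top0.png","pics/fin_top.png","pics/scene0.png","pics/fin_scene.png"):
    h=cv2.cvtColor(cv2.imread(f),cv2.COLOR_BGR2HSV);m=(cv2.inRange(h,(0,170,70),(6,255,255))|cv2.inRange(h,(175,170,70),(180,255,255)))
    x=(185,220,245,270) if "top" in f else (340,362,130,165)
    k=np.zeros_like(m);k[x[2]:x[3],x[0]:x[1]]=m[x[2]:x[3],x[0]:x[1]]
    n,l,st,ce=cv2.connectedComponentsWithStats(k);print(f,[(int(st[i,4]),ce[i].round(2).tolist()) for i in range(1,n) if st[i,4]>8])
from plant import job_done,state
print(state()["time"]);job_done()
E
```

```text
pics/top0.png [(42, [210.79, 257.4]), (46, [193.54, 262.63])]
pics/fin_top.png [(39, [211.18, 256.72]), (49, [194.35, 262.18])]
pics/scene0.png [(182, [349.59, 147.68])]
pics/fin_scene.png [(183, [349.79, 148.0])]
37.55
the job is handed in; nothing more can be done
```

The snap ring is closed in the groove on the bearing and the pliers are back in their slot. I handed the job in at 37.6 s of the 72 s allowed; `job_done()` reports no verdict.

- **Ring:** I opened it to about 43–46 mm between the eyes, by my measurement from the pictures. That is a little past the 43 mm aimed for and under the 51 mm limit. I slid it over the spindle until the force showed it lying on the bearing, with 9–10 N at most as it closed. In the last pictures it is closed and flat round the spindle, with its eyes to the front. I did not measure its height or centring after release; I judged both from those pictures.
- **Pliers:** They touched down at the same tool height as at the pickup (0.162 m). Their handles are within 1 pixel (about 2 mm) of where they started.
- **Other things on the table:** In the final top view they look unmoved, and the fingers never touched the ring.

**Disagreements along the way:**
- **Cameras:** The two differed by about 3 mm in y at the tray, so I aligned the pins and eyes within the scene camera alone.
- **Grip:** I first gripped the pliers about 3 mm off centre, which tilted them about 3.5°. I corrected this by turning the tool 3.2° before going to the wheel.

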